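Set washed slide baskets and cassettes out to drain

ROBOT

A 6-joint arm with a two-finger parallel gripper is mounted at the origin on a cart in front of the work surface, level with it; the furniture and walls round the work are solid. World frame = base frame: x ahead of the robot, y to its left, z up, the work surface at z = 0. Lengths are in m, angles in rad, forces in N, time in s.
With the tool pointing down it reaches from about 0.3 to 0.75 m from the base axis. Payload 8.5 kg.
Tool frame: the origin (TCP) lies on the centre line of the jaws, within the pads' length; the fingertips stand 8 mm ahead of it and the grasp point (between the pads) lies 11 mm behind it; z points along the fingers, y is the line along which they close (so a half turn about z gives the same grasp; the last joint's range is limited). The gripper opens to 85 mm and grips with 20 to 120 N. Pads are 22 mm wide; open, the fingers measure 114 mm over their backs; the gripper's body (76 mm by 85 mm) begins 54 mm behind the grasp point. The pads swing forward as they close: fully open they stand 13 mm farther back than shut.
Start: joints at [0.941, 0.381, 1.297, -0, 1.464, -0.215], TCP at [0.222, 0.503, 0.214] pointing down, gripper open.
Joint ranges: [-3.11, 3.11], [-0.89, 2.33], [0.22, 2.48], [-1.42, 4.56], [0.17, 2.85], [-2.88, 2.88]. Speed limits (rad/s): [2.39, 2.39, 3.14, 3.14, 3.14, 3.14].

INTERFACE

Orientations are given as a rotation vector (axis times angle).
In Python, from station import observe, get_image, camera_params, sign_off, find_in, outline_of, spot_point gives the robot as it stands.
- The arm moves only by the tool jog_arm, never from a script. Its argument "steps" is a list of rows, each a list of 2 entries, a list of its own where there are three numbers: the shift along the tool's x, y, z in cm, then the turn about the tool's z in rad. A call has exactly 10 rows; each row shifts and turns the commanded pose from where the row before left it, along the tool's axes as they then stand; what a row does not reach is not made up. A row lasts 1/8 s, in which the tool goes at most 62.5 mm and 10.7 degrees, less where a joint would pass 70% of its speed; a pose out of reach is approached as far as the arm can. A call is refused whole if a number of a shift passes 6.25 or a number of a turn 0.188, either way. A call with a gripper value outside its range is refused whole. "fingers" is the closure, from 0 (fully open) to 1 (shut), set as the call begins (left out, the last holds). The fingers move at their own pace and stop on an object; "squeeze" is the grip in N (left out, the last holds). Time passes only in rows, so rows that do not move let the fingers close, or fill a call up. It gives the time, the measured TCP pose, the force, the opening and the grip force at its end, in the units of the state.
- observe(): the state, without advancing time (a new reading comes with each control period).
- get_image(name): name is "side" or "top"; returns the picture (480x640x3 uint8, red, green, blue); there is no depth.
- camera_params(name): a dict with "camera_matrix" (3x3 intrinsics, pixels), "k1" (the pictures are not rectified: a ray, as slopes to the right and down, at radius r is drawn at 1 + k1 r^2 times it, then the intrinsics apply), "xyz" and "rotation" of the camera in the world. Camera axes: x right, y down, z forward; pixel columns grow to the right and rows downward; lengths in m; the calibration is good to about 2 mm. A picture is of the moment at which its call begins. camera_params takes no time and is no camera call.
- sign_off(): hands the job in; it is judged then, once.
Trained networks look in the newest picture that a camera, given by its name, has taken for a name from the list of things; names that differ only in an ending like _2 or _b are one class to them, and where a whole thing is asked for, a point or a joint stands for the part that bears it (a point fixed in the world has none). Each returns a list of dicts, best first, with "p" (0 to 1); they miss things now and then, are a little off and sometimes report something else, mostly with a low value. They report only what shows in the picture. A call takes as long as a camera call. They do not tell look-alikes from the thing itself.
- find_in(camera, query): "bbox" ([left, top, right, bottom] in pixels, round what is visible of it).
- outline_of(camera, query): "region" (480x640 bool, what is visible of it) and "bbox" ([left, top, right, bottom] in pixels, round what is visible of it).
- spot_point(camera, query): "uv" ([column, row] in pixels: a listed point, or the origin of a listed thing).
The state is a dict: "time": time; "q": joint angles; "qd": joint speeds; "tau": joint torques, N m; "tcp_pos": TCP position; "tool_rot": TCP orientation; "contact_force": force on the tool from outside, world axes, zero at the start; "moment": the same for the moment, N m; "finger_gap": finger opening in m; "grasp_force": force on a finger pad.
Only numpy, scipy, OpenCV 4.12 (cv2) and the standard library are available. Lean on these libraries where they do the work, as an engineer would, in place of code of your own. Each camera call takes 0.05 s, during which the arm holds its last target. There are 200 camera calls.

TASK

The washed things are to be put out to drain. Hook every roller hanger with its slide basket onto the sloping rail at its high end, above the black ring, let go there and let it roll down by itself until all hang in a closed row against the end stop; and stand every flat white cassette upright on its short end in a pocket of its own in the drain rack. Leave the glass jar, the bottle and the timer where they are.

Things in the scene. Friction and masses are not known exactly. Their poses are not given: they have to be found in the camera images.
- rail_bar: sloping drip rail: fixed round steel bar, 12 mm diameter. Origin on the bar's axis at the face of the end stop (low end, 118 mm above the bench); +y up along the bar, 0.11 rad above level; +x level, square to the bar, away from the robot; +z square to both, up. Stop: black block 50 mm wide, up to 41 mm over the axis. High post: from y = 346 mm, up to 12 mm over the axis
- rail_load (a point): middle of the loading end of the bar, on its axis, 270 mm up from the stop face: set a hanger down with its hook point here. A thin black ring on the bar, 217 to 223 mm from the stop, is the lower limit of the loading end
- hanger_0_grip (a point): on the handle of a roller hanger (up to three alike, 0.24 kg, 168 mm high): upright block 16 (x) x 20 mm, from 23 mm below to 22 mm above this point, over a plate 70 mm along y. 146 mm above the flat bottom of its grey basket (64 (x) x 56 x 50 mm) on which it stands. z up; its C-shaped arm is 32 mm to -x, the C opens to +x
- hanger_0_hook (a point): point of the same hanger, 61 mm under the grip, where the bar's axis runs when its two grooved wheels sit on the bar. The bar enters from +x, between the basket rim (35 mm below) and the wheel flanges (29 mm wide discs, 1.5 mm above, reaching 11 mm to each side). Hung, it leans with the slope; at the stop its rail y is 35 mm, 70 mm more for each behind. Rolls freely down, in about 3 s
- hanger_1_grip (a point): on the handle of a roller hanger (up to three alike, 0.24 kg, 168 mm high): upright block 16 (x) x 20 mm, from 23 mm below to 22 mm above this point, over a plate 70 mm along y. 146 mm above the flat bottom of its grey basket (64 (x) x 56 x 50 mm) on which it stands. z up; its C-shaped arm is 32 mm to -x, the C opens to +x
- hanger_1_hook (a point): point of the same hanger, 61 mm under the grip, where the bar's axis runs when its two grooved wheels sit on the bar. The bar enters from +x, between the basket rim (35 mm below) and the wheel flanges (29 mm wide discs, 1.5 mm above, reaching 11 mm to each side). Hung, it leans with the slope; at the stop its rail y is 35 mm, 70 mm more for each behind. Rolls freely down, in about 3 s
- hanger_2_grip (a point): on the handle of a roller hanger (up to three alike, 0.24 kg, 168 mm high): upright block 16 (x) x 20 mm, from 23 mm below to 22 mm above this point, over a plate 70 mm along y. 146 mm above the flat bottom of its grey basket (64 (x) x 56 x 50 mm) on which it stands. z up; its C-shaped arm is 32 mm to -x, the C opens to +x
- hanger_2_hook (a point): point of the same hanger, 61 mm under the grip, where the bar's axis runs when its two grooved wheels sit on the bar. The bar enters from +x, between the basket rim (35 mm below) and the wheel flanges (29 mm wide discs, 1.5 mm above, reaching 11 mm to each side). Hung, it leans with the slope; at the stop its rail y is 35 mm, 70 mm more for each behind. Rolls freely down, in about 3 s
- cassette_0_mid (a point): centre of a flat white closed cassette (up to three alike), 90 x 50 x 24 mm, 0.09 kg: x along the 90 mm, y along the 50 mm (grip across this), z through the 24 mm. Faces and ends are alike. Lies flat on the bench at the start, x roughly to the robot's left
- cassette_1_mid (a point): centre of a flat white closed cassette (up to three alike), 90 x 50 x 24 mm, 0.09 kg: x along the 90 mm, y along the 50 mm (grip across this), z through the 24 mm. Faces and ends are alike. Lies flat on the bench at the start, x roughly to the robot's left
- cassette_2_mid (a point): centre of a flat white closed cassette (up to three alike), 90 x 50 x 24 mm, 0.09 kg: x along the 90 mm, y along the 50 mm (grip across this), z through the 24 mm. Faces and ends are alike. Lies flat on the bench at the start, x roughly to the robot's left
- drain_rack: fixed white drain rack, 75 x 290 x 50 mm, three pockets in a row along its y, 90 mm apart; origin on the bench under its middle, x roughly away from the robot. Pocket: 33 mm along x, 62 mm along y, floor 4 mm and wall tops 50 mm above the bench. A cassette stands in it on its 50 x 24 mm end, the 50 mm along the rack's y, centre 49 mm above the bench
- pocket_0 (a point): middle of the floor of drain-rack pocket 0 (y = -90 mm on the rack)
- pocket_1 (a point): middle of the floor of drain-rack pocket 1 (y = 0 mm on the rack)
- pocket_2 (a point): middle of the floor of drain-rack pocket 2 (y = 90 mm on the rack)
- glass_jar: bystander: glass jar, 68 mm wide, 103 mm high, origin at the bottom; leave alone
- reagent_bottle: bystander: small white bottle with red cap, 43 mm wide, 88 mm high, origin at the bottom; leave alone
- lab_timer: bystander: small white timer, 64 x 62 x 20 mm, origin at the bottom; leave alone
There are look-alikes about, which are no part of the job. Leave any brown or purple look-alike of the part that bears cassette_2_mid alone.

How it is judged:
At the end, for the whole second after the job is handed in: Every hanger hangs on the bar (within 8 mm), leaning under 0.25 rad, at rest, the first within 12 mm of the stop, the others within 12 mm of touching the next; every cassette stands on its short end on a pocket floor of its own (within 0.12 rad of upright, 14 mm of its middle), at rest (y of any of hanger_0_hook, hanger_1_hook, hanger_2_hook in the frame of rail_bar below 0.047 m and x of hanger_0_hook in the frame of rail_bar between -0.008 and 0.008 m and z of hanger_0_hook in the frame of rail_bar between -0.008 and 0.008 m and y of hanger_0_hook in the frame of rail_bar between 0.015 and 0.195 m and (y of hanger_0_hook in the frame of rail_bar below 0.047 m or distance between hanger_0_hook and hanger_1_hook below 0.082 m or distance between hanger_0_hook and hanger_2_hook below 0.082 m) and angle between each of hanger_0_hook, hanger_1_hook, hanger_2_hook's own z axis and vertical below 0.25 rad and linear speed of each of hanger_0, hanger_1, hanger_2, cassette_0, cassette_1, cassette_2 below 0.03 m/s and x of hanger_1_hook in the frame of rail_bar between -0.008 and 0.008 m and z of hanger_1_hook in the frame of rail_bar between -0.008 and 0.008 m and y of hanger_1_hook in the frame of rail_bar between 0.015 and 0.195 m and (y of hanger_1_hook in the frame of rail_bar below 0.047 m or distance between hanger_1_hook and hanger_0_hook below 0.082 m or distance between hanger_1_hook and hanger_2_hook below 0.082 m) and x of hanger_2_hook in the frame of rail_bar between -0.008 and 0.008 m and z of hanger_2_hook in the frame of rail_bar between -0.008 and 0.008 m and y of hanger_2_hook in the frame of rail_bar between 0.015 and 0.195 m and (y of hanger_2_hook in the frame of rail_bar below 0.047 m or distance between hanger_2_hook and hanger_0_hook below 0.082 m or distance between hanger_2_hook and hanger_1_hook below 0.082 m) and angle between each of cassette_0_mid, cassette_1_mid, cassette_2_mid's own z axis and vertical above 1.45 rad and (angle between cassette_0_mid's own x axis and vertical below 0.12 rad or angle between cassette_0_mid's own x axis and vertical above 3.02 rad) and z of cassette_0_mid in the frame of drain_rack between 0.042 and 0.057 m and (horizontal distance between cassette_0_mid and pocket_0 below 0.014 m or horizontal distance between cassette_0_mid and pocket_1 below 0.014 m or horizontal distance between cassette_0_mid and pocket_2 below 0.014 m) and (angle between cassette_1_mid's own x axis and vertical below 0.12 rad or angle between cassette_1_mid's own x axis and vertical above 3.02 rad) and z of cassette_1_mid in the frame of drain_rack between 0.042 and 0.057 m and (horizontal distance between cassette_1_mid and pocket_0 below 0.014 m or horizontal distance between cassette_1_mid and pocket_1 below 0.014 m or horizontal distance between cassette_1_mid and pocket_2 below 0.014 m) and (angle between cassette_2_mid's own x axis and vertical below 0.12 rad or angle between cassette_2_mid's own x axis and vertical above 3.02 rad) and z of cassette_2_mid in the frame of drain_rack between 0.042 and 0.057 m and (horizontal distance between cassette_2_mid and pocket_0 below 0.014 m or horizontal distance between cassette_2_mid and pocket_1 below 0.014 m or horizontal distance between cassette_2_mid and pocket_2 below 0.014 m)).
It fails at once if a hanger that is on the rail is carried or pushed by the fingers below the black loading ring, instead of rolling down by itself (x of hanger_0_hook in the frame of rail_bar between -0.008 and 0.008 m and z of hanger_0_hook in the frame of rail_bar between -0.008 and 0.008 m and y of hanger_0_hook in the frame of rail_bar between 0 and 0.2 m and contact force between the fingers and hanger_0 above 0.5 N).
It fails at once if a hanger that is on the rail is carried or pushed by the fingers below the black loading ring, instead of rolling down by itself (x of hanger_1_hook in the frame of rail_bar between -0.008 and 0.008 m and z of hanger_1_hook in the frame of rail_bar between -0.008 and 0.008 m and y of hanger_1_hook in the frame of rail_bar between 0 and 0.2 m and contact force between the fingers and hanger_1 above 0.5 N).
It fails at once if a hanger that is on the rail is carried or pushed by the fingers below the black loading ring, instead of rolling down by itself (x of hanger_2_hook in the frame of rail_bar between -0.008 and 0.008 m and z of hanger_2_hook in the frame of rail_bar between -0.008 and 0.008 m and y of hanger_2_hook in the frame of rail_bar between 0 and 0.2 m and contact force between the fingers and hanger_2 above 0.5 N).
It fails at once if the glass jar, the bottle or the timer is disturbed (distance of any of glass_jar, reagent_bottle, lab_timer from where it was at the start of the episode above 0.03 m or angle between any of glass_jar, reagent_bottle, lab_timer's own z axis and vertical above 0.5 rad).
Of hanger_0, hanger_1, hanger_2 only 2 to 3 are there at a start; the rules pass over those that are not, and their reading is None.
Of cassette_0, cassette_1, cassette_2 only 2 to 3 are there at a start; the rules pass over those that are not, and their reading is None.
At some moment in a run one of cassette_0, cassette_1, cassette_2 may be knocked a few centimetres aside while the robot is not near it.
Once in a run the grip may slacken for a moment while it holds something.
It also fails if it takes over 210 s, if anything falls off the work surface, if the arm or the gripper's body presses on something with over 40 N, if the wrist force passes 120 N, or if a joint passes its speed limit or range.

## Working session

There is one attempt and no reset: what is moved stays moved. The work goes in short steps, Python scripts to look and compute and a tool call to move; the robot and the scene stay as the last step left them, time stands still between calls to the robot, and variables do not carry over. Pictures are saved under pics/ and viewed, at most 14 in all, crops included, and the job is handed in when it is done.

Besides the shell and the picture viewer there is one more tool, called after ">>>" as name(argument=value, ...), one argument or row to a line, values as JSON. jog_arm: Moves the arm, as the interface text tells. Its arguments: {"type":"object","properties":{"steps":{"type":"array","items":{"type":"array"}},"fingers":{"type":"number"},"squeeze":{"type":"number"}},"required":["steps"]}

```bash
mkdir -p pics; ls; python3 - <<'E'
from station import *
import cv2
for n in ("side","top"):
    im=get_image(n); cv2.imwrite(f"pics/{n}0.png",im[:,:,::-1]); p=camera_params(n); print(n,p)
s=observe(); print(s)
E
```

```text
pics
side {'camera_matrix': array([[477.66188432,   0.        , 320.06051432],
       [  0.        , 477.66188432, 245.01778926],
       [  0.        ,   0.        ,   1.        ]]), 'k1': -0.06263227505553694, 'xyz': array([ 0.27299921, -0.89585603,  0.82141799]), 'rotation': array([-2.18738955,  0.3523918 , -0.17616159])}
top {'camera_matrix': array([[577.1729235 ,   0.        , 317.04154341],
       [  0.        , 577.1729235 , 233.24353924],
       [  0.        ,   0.        ,   1.        ]]), 'k1': -0.0689932799521413, 'xyz': array([0.44706525, 0.01381212, 1.68962203]), 'rotation': array([-2.15424979,  2.20614652, -0.07860174])}
{'time': 0.1, 'q': array([ 9.40675222e-01,  3.81124540e-01,  1.29814877e+00, -1.41892712e-05,
        1.46360849e+00, -2.15282053e-01]), 'qd': array([-0.00029935, -0.00331075, -0.00399931,  0.00062385, -0.00051647,
        0.00223458]), 'tau': array([ 4.45744285e-03, -4.49217689e+01, -2.31657279e+01, -1.07301150e-04,
        3.62453859e-03, -4.33564992e-05]), 'tcp_pos': array([0.22150054, 0.50311849, 0.21388794]), 'tool_rot': array([-6.46856503e-01, -3.07374949e+00,  1.85553478e-03]), 'contact_force': array([-0.0759523 ,  0.16677361,  0.42129951]), 'moment': array([-0.07428179,  0.03729492, -0.05094356]), 'grasp_force': 0.0, 'finger_gap': 0.08526632811063867}
```

View pics/side0.png

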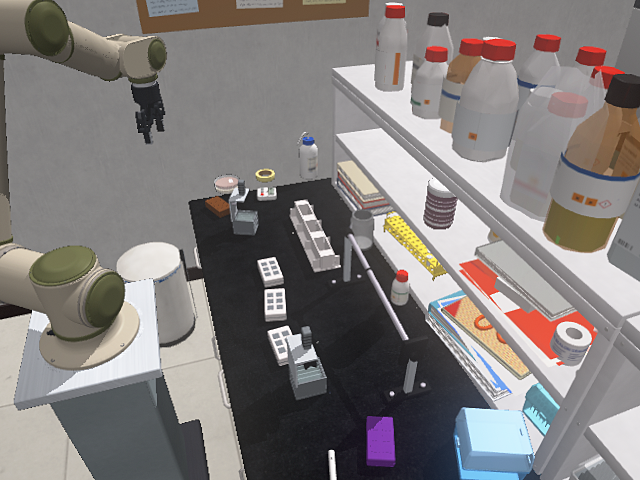

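View pics/top0.png

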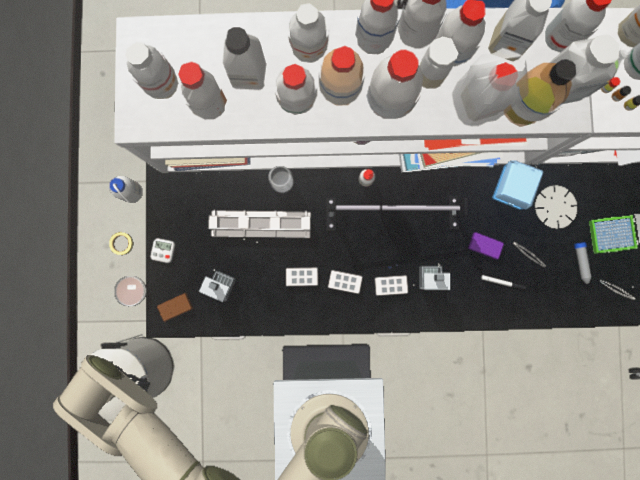

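Side view: hangers at (243,215) and (307,365), cassettes at (270,271), (275,304), (283,345), rack at (315,235), and the rail from (350,240) to (412,345). Top view: hangers at (217,287) and (434,277), cassettes at (301,276), (345,281), (391,285), and the ring at (381,207). The look-alikes are brown (174,306) and purple (487,246).

```bash
cat > h.py <<'E'
from station import *
import numpy as np, cv2
from scipy.spatial.transform import Rotation as R
P={n:camera_params(n) for n in("side","top")}
def ray(n,uv):
    p=P[n]; k=np.array([p["k1"],0,0,0,0.]); 
    a=cv2.undistortPoints(np.array([[uv]],float),p["camera_matrix"],k)[0,0]
    d=R.from_rotvec(p["rotation"]).as_matrix()@np.array([*a,1]); return p["xyz"],d/np.linalg.norm(d)
def atz(n,uv,z):
    c,d=ray(n,uv); return c+d*(z-c[2])/d[2]
def proj(n,X):
    p=P[n]; Rm=R.from_rotvec(p["rotation"]).as_matrix()
    r=cv2.projectPoints(np.atleast_2d(X).astype(float),cv2.Rodrigues(Rm.T)[0],-Rm.T@p["xyz"],p["camera_matrix"],np.array([p["k1"],0,0,0,0.]))[0]
    return r[:,0]
def tri(a,b):
    c1,d1=ray("side",a); c2,d2=ray("top",b)
    t=np.linalg.lstsq(np.c_[d1,-d2],c2-c1,rcond=None)[0]
    x,y=c1+t[0]*d1,c2+t[1]*d2; return (x+y)/2,np.linalg.norm(x-y)
E
python3 - <<'E'
from h import *
np.set_printoptions(precision=4,suppress=True)
for n in("side","top"): get_image(n)
for q,z in (("hanger_0_grip",.146),("hanger_0_hook",.085),("cassette_0_mid",.012),("rail_bar",.118),("rail_load",.1476),("drain_rack",0),("pocket_0",.004),("pocket_1",.004),("pocket_2",.004),("glass_jar",0),("reagent_bottle",0),("lab_timer",0)):
    for n in("side","top"):
        for r in spot_point(n,q):
            if r["p"]>.2: print(q,n,round(r["p"],2),np.round(r["uv"],1),atz(n,r["uv"],z)[:2])
E
```

```text
hanger_0_grip side 0.55 [309.8 339.1] [ 0.4464 -0.3079]
hanger_0_grip top 0.97 [440.7 273.3] [ 0.45  -0.309]
hanger_0_hook side 0.78 [302.7 357.5] [ 0.4345 -0.2965]
hanger_0_hook top 0.6 [437.3 279.5] [ 0.4332 -0.3116]
cassette_0_mid side 0.59 [268.1 270. ] [0.4482 0.0762]
cassette_0_mid top 0.55 [298.4 277.2] [0.4491 0.0767]
rail_bar side 0.95 [412.1 348.4] [ 0.6328 -0.3685]
rail_bar top 0.75 [459.4 210.7] [ 0.6202 -0.3733]
rail_load side 0.83 [357.6 254.4] [ 0.6277 -0.0965]
rail_load top 0.95 [361.5 202. ] [ 0.6466 -0.1025]
drain_rack top 0.6 [258.6 223.2] [0.6103 0.1909]
pocket_0 side 0.81 [321.9 256.7] [0.6052 0.0954]
pocket_0 side 0.78 [303. 223.] [0.6033 0.2723]
pocket_0 side 0.55 [313.1 237.1] [0.6103 0.192 ]
pocket_0 top 0.69 [225.9 222.8] [0.6134 0.2868]
pocket_0 top 0.68 [290.5 226. ] [0.5994 0.097 ]
pocket_0 top 0.62 [259.  225.3] [0.6037 0.1894]
pocket_1 side 0.81 [321.9 256.7] [0.6052 0.0954]
pocket_1 side 0.78 [303. 223.] [0.6033 0.2723]
pocket_1 side 0.55 [313.1 237.1] [0.6103 0.192 ]
pocket_1 top 0.69 [225.9 222.8] [0.6134 0.2868]
pocket_1 top 0.68 [290.5 226. ] [0.5994 0.097 ]
pocket_1 top 0.62 [259.  225.3] [0.6037 0.1894]
pocket_2 side 0.81 [321.9 256.7] [0.6052 0.0954]
pocket_2 side 0.78 [303. 223.] [0.6033 0.2723]
pocket_2 side 0.55 [313.1 237.1] [0.6103 0.192 ]
pocket_2 top 0.69 [225.9 222.8] [0.6134 0.2868]
pocket_2 top 0.68 [290.5 226. ] [0.5994 0.097 ]
pocket_2 top 0.62 [259.  225.3] [0.6037 0.1894]
glass_jar side 0.88 [362.3 245.7] [0.7335 0.1124]
glass_jar side 0.4 [283.1 345.2] [ 0.4213 -0.1795]
glass_jar top 0.55 [280.6 180.6] [0.7353 0.1238]
reagent_bottle side 0.58 [396.1 299.2] [ 0.7286 -0.1223]
reagent_bottle top 0.69 [262.3 226.7] [0.5997 0.1802]
reagent_bottle top 0.51 [369.7 178.8] [ 0.7343 -0.14  ]
lab_timer side 0.51 [267.7 195.7] [0.5394 0.4723]
lab_timer side 0.47 [307.4 340.8] [ 0.4772 -0.1841]
lab_timer top 0.96 [159.8 251.8] [0.5328 0.4844]
```

```bash
python3 - <<'E'
from h import *
np.set_printoptions(precision=4,suppress=True)
T=get_image("top");S=get_image("side")
cv2.imwrite("pics/t1.png",cv2.resize(T[165:315,195:465],None,fx=2.9,fy=2.9,interpolation=cv2.INTER_CUBIC)[:,:,::-1])
cv2.imwrite("pics/s1.png",cv2.resize(S[170:410,205:445],None,fx=2.5,fy=2.5,interpolation=cv2.INTER_CUBIC)[:,:,::-1])
hsv=cv2.cvtColor(T,cv2.COLOR_RGB2HSV)
m=((hsv[:,:,2]>110)).astype(np.uint8); m[:195]=0;m[322:]=0;m[:,:150]=0;m[:,470:]=0
m=cv2.morphologyEx(m,cv2.MORPH_CLOSE,np.ones((3,3)))
for c in cv2.findContours(m,cv2.RETR_EXTERNAL,cv2.CHAIN_APPROX_NONE)[0]:
    if cv2.contourArea(c)<120: continue
    W=np.array([atz("top",p[0],.024)[:2] for p in c.astype(float)],np.float32)*1000
    print(cv2.boundingRect(c),cv2.minAreaRect(W))
E
```

```text
(157, 294, 34, 27) ((371.9013366699219, 438.8924865722656), (48.03313446044922, 88.47366333007812), 22.462968826293945)
(375, 275, 33, 21) ((420.3705749511719, -189.81344604492188), (52.115631103515625, 92.6733169555664), 2.6105265617370605)
(199, 272, 34, 30) ((432.976318359375, 315.3426513671875), (78.65612030029297, 75.00918579101562), 65.89244842529297)
(328, 270, 34, 24) ((433.6828308105469, -57.02286148071289), (91.990478515625, 52.390289306640625), 77.3246841430664)
(286, 267, 32, 19) ((452.317138671875, 67.25811767578125), (89.37845611572266, 51.72779083251953), 88.67134094238281)
(421, 264, 29, 26) ((441.4725341796875, -317.55950927734375), (81.56584167480469, 71.97929382324219), 88.49433135986328)
(150, 238, 25, 25) ((536.6834716796875, 471.2870178222656), (63.460391998291016, 64.86929321289062), 77.48462677001953)
(208, 210, 103, 30) ((603.5220336914062, 188.08692932128906), (296.6558837890625, 84.55682373046875), 87.66121673583984)
(336, 205, 124, 10) ((641.7330322265625, -216.28915405273438), (358.48846435546875, 23.95984649658203), 87.0057373046875)
```

View pics/t1.png

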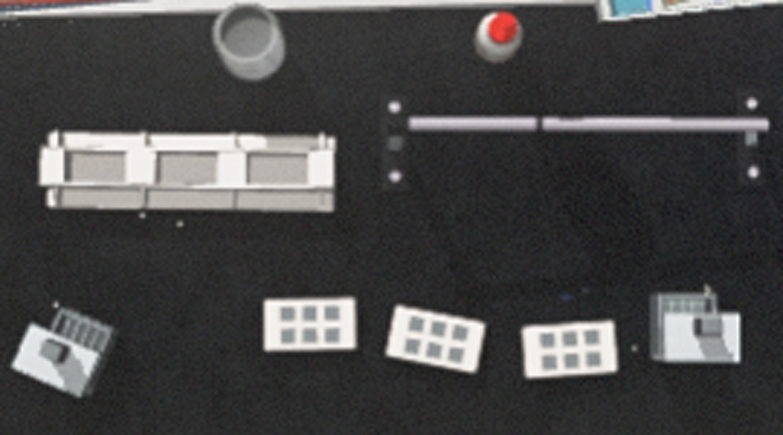

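View pics/s1.png

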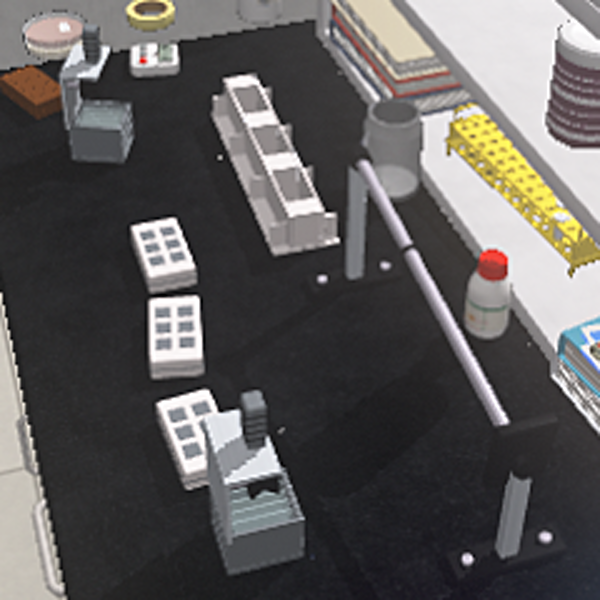

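The crops show the layout clearly. The three white 2x3-hole cassettes stay in plan, and the brown block and purple box are excluded. There are two hangers, whose handles in the top image are at about (213,286) and (439,277). The ring is at top (381,208) and side (368,269).

```bash
cat >> h.py <<'E'
def cassettes(T):
    v=T.min(2); m=(v>120).astype(np.uint8); m[:195]=0;m[322:]=0;m[:,:150]=0;m[:,470:]=0
    m=cv2.morphologyEx(m,cv2.MORPH_CLOSE,np.ones((3,3))); o=[]
    for c in cv2.findContours(m,cv2.RETR_EXTERNAL,cv2.CHAIN_APPROX_NONE)[0]:
        if cv2.contourArea(c)<120: continue
        W=np.array([atz("top",p[0],.024)[:2] for p in c.astype(float)],np.float32)
        b=cv2.boxPoints(cv2.minAreaRect(W)); e=b[1]-b[0],b[2]-b[1]; e=sorted(e,key=np.linalg.norm)
        L=[np.linalg.norm(x) for x in e]
        if L[1]<.11 and L[0]<.065: 
            a=e[1]*np.sign(e[1][1]); o.append((*b.mean(0),np.arctan2(-a[0],a[1]),*L))
    return o   # x,y,yaw of long axis from +y
E
python3 - <<'E'
from h import *
np.set_printoptions(precision=4,suppress=True)
T=get_image("top");S=get_image("side")
for c in cassettes(T): print("cas",np.round(c,4))
for bb in ((415,255,460,305),(190,262,245,312)):
    x0,y0,x1,y1=bb; sub=T[y0:y1,x0:x1]; m=(sub.min(2)>165).astype(np.uint8)
    m=cv2.morphologyEx(m,cv2.MORPH_CLOSE,np.ones((5,5)))
    c=max(cv2.findContours(m,cv2.RETR_EXTERNAL,cv2.CHAIN_APPROX_NONE)[0],key=cv2.contourArea)
    W=np.array([atz("top",p[0]+[x0,y0],.123)[:2] for p in c.astype(float)],np.float32)
    r=cv2.minAreaRect(W); print("plate",r,cv2.boxPoints(r).tolist())
for z in(.168,.146): print(z,atz("top",(441.5,276.5),z),atz("top",(213,285),z))
for r in spot_point("top","hanger_0_grip")+spot_point("top","hanger_1_grip"): print(r["p"],r["uv"],atz("top",r["uv"],.146))
for r in spot_point("side","hanger_0_grip"): print("s",r["p"],r["uv"],atz("side",r["uv"],.146))
print("ring",tri((367.8,269.2),(381.2,207.8)),atz("top",(381.2,207.8),.142),atz("side",(367.8,269.2),.142))
print("stop",tri((406.2,339.2),(459.8,207.8)),atz("top",(459.8,207.8),.118),atz("side",(406.2,339.2),.118))
print("high",atz("top",(195+410/2.9,165+123/2.9),.156),atz("side",(205+362/2.5,170+164/2.5),.156))
E
```

```text
cas [ 0.4205 -0.1897  0.0412  0.0513  0.092 ]
cas [ 0.4337 -0.0568 -0.2212  0.0513  0.0914]
cas [ 0.4509  0.0673 -0.0232  0.0489  0.0894]
cas [0.5368 0.4717 1.3545 0.0626 0.0649]
plate ((0.4353477954864502, -0.3019419312477112), (0.06938661634922028, 0.05240896716713905), 86.12805938720703) [[0.4068603813648224, -0.3347865343093872], [0.4591497480869293, -0.338325560092926], [0.463835209608078, -0.26909732818603516], [0.41154584288597107, -0.26555830240249634]]
plate ((0.4230799674987793, 0.30301588773727417), (0.06894354522228241, 0.04422769695520401), 66.38253021240234) [[0.3890079855918884, 0.2802908718585968], [0.4295312166213989, 0.2625720202922821], [0.45715194940567017, 0.32574090361595154], [0.41662871837615967, 0.34345975518226624]]
0.168 [ 0.4415 -0.3062  0.168 ] [0.4334 0.2965 0.168 ]
0.146 [ 0.4414 -0.3108  0.146 ] [0.4332 0.3005 0.146 ]
0.97 [441.1, 276.9] [ 0.4403 -0.3097  0.146 ]
0.48 [210.9, 286.0] [0.4307 0.3062 0.146 ]
0.8 [212.0, 289.2] [0.4221 0.3034 0.146 ]
0.26 [460.6, 209.0] [ 0.6216 -0.3698  0.146 ]
s 0.96 [308.7, 339.1] [ 0.4445 -0.3073  0.146 ]
ring (array([ 0.6291, -0.1547,  0.1487]), np.float64(0.0009908220108201225)) [ 0.6303 -0.1556  0.142 ] [ 0.6321 -0.1472  0.142 ]
stop (array([ 0.6217, -0.3664,  0.1461]), np.float64(0.0069506740316174495)) [ 0.6282 -0.3747  0.118 ] [ 0.6325 -0.3436  0.118 ]
high [ 0.6326 -0.0342  0.156 ] [ 0.633  -0.0321  0.156 ]
```

```bash
cat >> h.py <<'E'
def plan(*wps):
    """wps: (x,y,z,closing yaw or None,nrows) -> rows in tool frame"""
    s=observe(); p=s["tcp_pos"].copy(); M=R.from_rotvec(s["tool_rot"]).as_matrix()
    print("t",round(s["time"],2),"at",np.round(p,4),"cyaw",round(np.arctan2(M[1,1],M[0,1]),3),"q6",round(s["q"][5],2),"F",np.round(s["contact_force"],1),"gap",round(s["finger_gap"],4),"gf",round(s["grasp_force"],1))
    c=np.arctan2(M[1,1],M[0,1]); rows=[]
    for x,y,z,cy,n in wps:
        d=0 if cy is None else (cy-c+np.pi/2)%np.pi-np.pi/2
        q=np.array([x,y,z],float); st=(q-p)/n
        for i in range(n):
            w=M.T@st*100; t=-d/n
            w=np.round(w,2); t=round(t,3)
            rows.append([[float(v)+0 for v in w],t]); p=p+M@w/100; M=M@R.from_rotvec([0,0,t]).as_matrix(); c-=t
        print("  q6 then about",round(s["q"][5]+sum(r[1] for r in rows),2))
    while len(rows)%10: rows.append([[0,0,0],0])
    for i in range(0,len(rows),10): print(str(rows[i:i+10]).replace(" ",""))
E
python3 - <<'E'
from h import *
plan((.431,.301,.21,-.412,10),(.431,.301,.138,None,5))
E
```

```text
t 1.75 at [0.2216 0.5033 0.2144] cyaw 1.156 q6 -0.22 F [0.7 0.4 0.1] gap 0.0853 gf 0.0
  q6 then about 1.35
  q6 then about 1.35
[[[-2.73,-1.01,0.04],np.float64(0.157)],[[-2.86,-0.57,0.04],np.float64(0.157)],[[-2.91,-0.12,0.04],np.float64(0.157)],[[-2.89,0.34,0.04],np.float64(0.157)],[[-2.8,0.79,0.04],np.float64(0.157)],[[-2.64,1.22,0.04],np.float64(0.157)],[[-2.42,1.62,0.04],np.float64(0.157)],[[-2.14,1.97,0.04],np.float64(0.157)],[[-1.8,2.29,0.04],np.float64(0.157)],[[-1.42,2.54,0.04],np.float64(0.157)]]
[[[0.0,0.0,1.45],0.0],[[0.0,0.0,1.45],0.0],[[0.0,0.0,1.45],0.0],[[0.0,0.0,1.45],0.0],[[0.0,0.0,1.45],0.0],[[0,0,0],0],[[0,0,0],0],[[0,0,0],0],[[0,0,0],0],[[0,0,0],0]]
```

>>> jog_arm(
  steps=[
    [[-2.73,-1.01,0.04],0.157],
    [[-2.86,-0.57,0.04],0.157],
    [[-2.91,-0.12,0.04],0.157],
    [[-2.89,0.34,0.04],0.157],
    [[-2.8,0.79,0.04],0.157],
    [[-2.64,1.22,0.04],0.157],
    [[-2.42,1.62,0.04],0.157],
    [[-2.14,1.97,0.04],0.157],
    [[-1.8,2.29,0.04],0.157],
    [[-1.42,2.54,0.04],0.157],
  ],
  fingers=0,
  squeeze=40,
)

```text
time: 3.0
tcp_pos: [0.4317, 0.3004, 0.2105]
tool_rot: [2.635, 1.711, 0.0]
contact_force: [0.6, -0.4, 0.1]
finger_gap: 0.0855
grasp_force: 0.0
```

```bash
sed -i 's/t=round(t,3)/t=round(float(t),3)/' h.py; python3 - <<'E'
from h import *
S=get_image("side");T=get_image("top")
plan((.431,.301,.138,-.412,5))
g=np.array([.431,.301,.146]);
a=cv2.resize(S[150:270,190:310],None,fx=3,fy=3);b=cv2.resize(T[240:330,165:285],None,fx=3,fy=3)
cv2.imwrite("pics/c2.png",np.hstack([a,np.vstack([b,np.zeros((90,360,3),np.uint8)])])[:,:,::-1])
E
```

```text
t 3.1 at [0.4326 0.2996 0.2102] cyaw -0.419 q6 0.8 F [ 1.5 -0.3 -0.7] gap 0.0855 gf 0.0
  q6 then about 0.79
[[[0.01,-0.04,1.44],-0.001],[[0.01,-0.04,1.44],-0.001],[[0.01,-0.04,1.44],-0.001],[[0.01,-0.04,1.44],-0.001],[[0.01,-0.04,1.44],-0.001],[[0,0,0],0],[[0,0,0],0],[[0,0,0],0],[[0,0,0],0],[[0,0,0],0]]
```

View pics/c2.png

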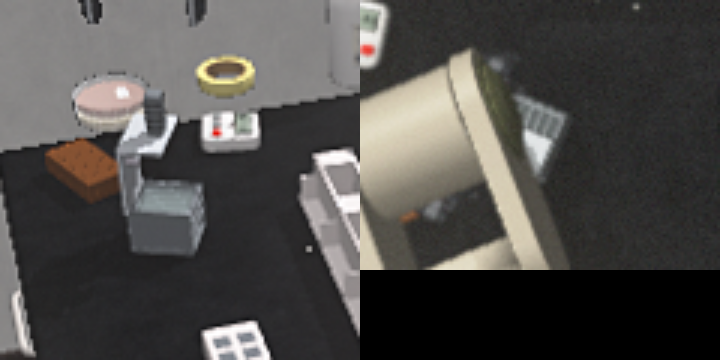

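The side crop shows the open fingers astride the handle (handle at about px (241.7,187)). I'll check the numbers before going down.

```bash
python3 - <<'E'
from h import *
print(atz("side",(241.5,187.5),.146),atz("side",(241.2,180.5),.168), proj("side",[.431,.301,.146]),proj("side",[.431,.301,.168]),proj("side",[.431,.301,.123]))
E
```

```text
[0.43181919 0.29719901 0.146     ] [0.43321962 0.297769   0.168     ] [[240.96660421 186.91399468]] [[240.20868259 180.09384844]] [[241.74599696 193.90947935]]
```

Consistent to about 3 mm. Next: descend, close and lift.

>>> jog_arm(
  steps=[
    [[0.1,-0.1,1.44],0],
    [[0,0,1.44],0],
    [[0,0,1.44],0],
    [[0,0,1.44],0],
    [[0,0,1.44],0],
    [[0,0,0],0],
    [[0,0,0],0],
    [[0,0,0],0],
    [[0,0,0],0],
    [[0,0,0],0],
  ],
)

```text
time: 4.35
tcp_pos: [0.4306, 0.3024, 0.1386]
tool_rot: [2.63, 1.717, 0.001]
contact_force: [0.3, -0.6, -0.4]
finger_gap: 0.0856
grasp_force: 0.0
```

>>> jog_arm(
  steps=[
    [[0,0,0],0],
    [[0,0,0],0],
    [[0,0,0],0],
    [[0,0,0],0],
    [[0,0,0],0],
    [[0,0,0],0],
    [[0,0,0],0],
    [[0,0,0],0],
    [[0,0,0],0],
    [[0,0,0],0],
  ],
  fingers=1,
  squeeze=60,
)

```text
time: 5.6
tcp_pos: [0.4307, 0.3025, 0.1386]
tool_rot: [2.63, 1.717, 0.001]
contact_force: [1.4, -0.1, 3.4]
finger_gap: 0.0144
grasp_force: 61.1
```

```bash
python3 - <<'E'
from h import *
plan((.431,.301,.245,-.412,4),(.55,-.108,.245,-.02,16))
E
```

```text
t 5.6 at [0.4307 0.3025 0.1386] cyaw -0.414 q6 0.8 F [ 1.4 -0.1  3.4] gap 0.0144 gf 61.1
  q6 then about 0.8
  q6 then about 0.4
[[[-0.03,0.02,-2.66],-0.0],[[-0.03,0.02,-2.66],-0.0],[[-0.03,0.02,-2.66],-0.0],[[-0.03,0.02,-2.66],-0.0],[[-2.04,1.71,0.0],-0.025],[[-2.08,1.66,0.0],-0.025],[[-2.12,1.61,0.0],-0.025],[[-2.16,1.55,0.0],-0.025],[[-2.2,1.5,0.0],-0.025],[[-2.24,1.44,0.0],-0.025]]
[[[-2.27,1.39,0.0],-0.025],[[-2.31,1.33,0.0],-0.025],[[-2.34,1.27,0.0],-0.025],[[-2.37,1.21,0.0],-0.025],[[-2.4,1.15,0.0],-0.025],[[-2.43,1.09,0.0],-0.025],[[-2.46,1.03,0.0],-0.025],[[-2.48,0.97,0.0],-0.025],[[-2.5,0.91,0.0],-0.025],[[-2.53,0.84,0.0],-0.025]]
```

>>> jog_arm(
  steps=[
    [[-0.03,0.02,-2.66],0],
    [[-0.03,0.02,-2.66],0],
    [[-0.03,0.02,-2.66],0],
    [[-0.03,0.02,-2.66],0],
    [[-2.04,1.71,0],-0.025],
    [[-2.08,1.66,0],-0.025],
    [[-2.12,1.61,0],-0.025],
    [[-2.16,1.55,0],-0.025],
    [[-2.2,1.5,0],-0.025],
    [[-2.24,1.44,0],-0.025],
  ],
)

```text
time: 6.85
tcp_pos: [0.4748, 0.1469, 0.2438]
tool_rot: [-2.492, -1.91, 0.004]
contact_force: [0.2, 0.3, -3.2]
finger_gap: 0.0144
grasp_force: 60.3
```

>>> jog_arm(
  steps=[
    [[-2.27,1.39,0],-0.025],
    [[-2.31,1.33,0],-0.025],
    [[-2.34,1.27,0],-0.025],
    [[-2.37,1.21,0],-0.025],
    [[-2.4,1.15,0],-0.025],
    [[-2.43,1.09,0],-0.025],
    [[-2.46,1.03,0],-0.025],
    [[-2.48,0.97,0],-0.025],
    [[-2.5,0.91,0],-0.025],
    [[-2.53,0.84,0],-0.025],
  ],
)

```text
time: 8.1
tcp_pos: [0.5494, -0.1084, 0.2436]
tool_rot: [-2.233, -2.205, 0.002]
contact_force: [-0.4, -0.9, -1.7]
finger_gap: 0.0145
grasp_force: 60.3
```

```bash
python3 - <<'E'
from h import *
S=get_image("side");T=get_image("top")
plan((.555,-.106,.218,-.012,4),(.631,-.106,.218,None,6))
a=cv2.resize(S[180:340,270:430],None,fx=2.5,fy=2.5);b=cv2.resize(T[180:340,290:450],None,fx=2.5,fy=2.5)
cv2.imwrite("pics/c3.png",np.hstack([a,b])[:,:,::-1])
print(spot_point("side","rail_load"),spot_point("top","rail_load"))
E
```

```text
t 8.2 at [ 0.5498 -0.1098  0.2433] cyaw -0.016 q6 -0.39 F [ 0.1  1.4 -2.8] gap 0.0146 gf 60.3
  q6 then about -0.4
  q6 then about -0.4
[[[0.1,0.13,0.63],-0.001],[[0.1,0.13,0.63],-0.001],[[0.1,0.13,0.63],-0.001],[[0.1,0.13,0.63],-0.001],[[0.01,1.27,0.0],0.0],[[0.01,1.27,0.0],0.0],[[0.01,1.27,0.0],0.0],[[0.01,1.27,0.0],0.0],[[0.01,1.27,0.0],0.0],[[0.01,1.27,0.0],0.0]]
[{'uv': [358.3, 256.6], 'p': 0.76}, {'uv': [267.7, 197.2], 'p': 0.67}] []
```

View pics/c3.png

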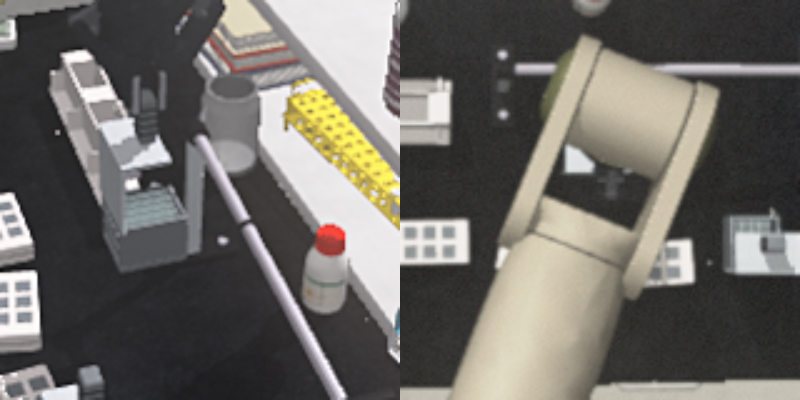

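The hanger hangs level at side-crop (145,190), short of the bar and between the post and the ring at (245,222). Next I enter the bar and lower.

>>> jog_arm(
  steps=[
    [[0.1,0.13,0.63],0],
    [[0.1,0.13,0.63],0],
    [[0.1,0.13,0.63],0],
    [[0.1,0.13,0.63],0],
    [[0,1.27,0],0],
    [[0,1.27,0],0],
    [[0,1.27,0],0],
    [[0,1.27,0],0],
    [[0,1.27,0],0],
    [[0,1.27,0],0],
  ],
)

```text
time: 9.55
tcp_pos: [0.6327, -0.1052, 0.2196]
tool_rot: [2.237, 2.206, 0.0]
contact_force: [0.0, 0.0, -1.9]
finger_gap: 0.0145
grasp_force: 60.3
```

>>> jog_arm(
  steps=[
    [[0,0,0],0],
    [[0,0,0.25],0],
    [[0,0,0.25],0],
    [[0,0,0.25],0],
    [[0,0,0.2],0],
    [[0,0,0.2],0],
    [[0,0,0.15],0],
    [[0,0,0],0],
    [[0,0,0],0],
    [[0,0,0],0],
  ],
)

```text
time: 10.8
tcp_pos: [0.6315, -0.1051, 0.2067]
tool_rot: [2.237, 2.206, 0.0]
contact_force: [0.3, -1.0, -2.7]
finger_gap: 0.0143
grasp_force: 64.2
```

```bash
python3 - <<'E'
from h import *
S=get_image("side");
plan((.631,-.106,.2,-.012,4))
a=cv2.resize(S[180:310,290:420],None,fx=4.5,fy=4.5)
cv2.imwrite("pics/c4.png",a[:,:,::-1])
E
```

```text
t 10.85 at [ 0.6314 -0.1051  0.2067] cyaw -0.014 q6 -0.34 F [ 0.7 -0.7 -2.8] gap 0.0141 gf 64.2
  q6 then about -0.34
[[[-0.02,-0.01,0.17],-0.0],[[-0.02,-0.01,0.17],-0.0],[[-0.02,-0.01,0.17],-0.0],[[-0.02,-0.01,0.17],-0.0],[[0,0,0],0],[[0,0,0],0],[[0,0,0],0],[[0,0,0],0],[[0,0,0],0],[[0,0,0],0]]
```

View pics/c4.png

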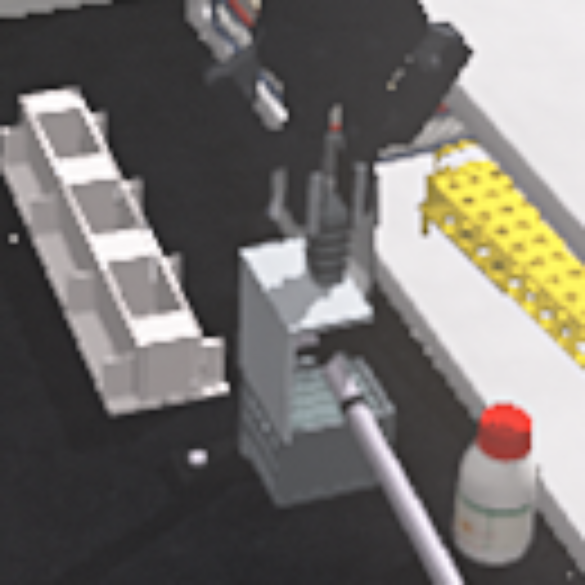

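The bar runs inside the C at crop (340,380), with the ring just in front of the hanger. I'll lower to contact.

>>> jog_arm(
  steps=[
    [[0,0,0.15],0],
    [[0,0,0.1],0],
    [[0,0,0.1],0],
    [[0,0,0.1],0],
    [[0,0,0.1],0],
    [[0,0,0],0],
    [[0,0,0],0],
    [[0,0,0],0],
    [[0,0,0],0],
    [[0,0,0],0],
  ],
)

```text
time: 12.1
tcp_pos: [0.6316, -0.1053, 0.2017]
tool_rot: [2.236, 2.205, 0.001]
contact_force: [-1.4, -1.0, 5.5]
finger_gap: 0.0143
grasp_force: 65.1
```

>>> jog_arm(
  steps=[
    [[0,0,0],0],
    [[0,0,0],0],
    [[0,0,0],0],
    [[0,0,0],0],
    [[0,0,0],0],
    [[0,0,-2],0],
    [[0,0,-2],0],
    [[0,0,-2],0],
    [[0,0,-2],0],
    [[0,0,0],0],
  ],
  fingers=0.3,
)

```text
time: 13.35
tcp_pos: [0.6318, -0.1053, 0.2824]
tool_rot: [2.235, 2.204, 0.002]
contact_force: [1.0, -0.2, -0.8]
finger_gap: 0.0598
grasp_force: 0.0
```

```bash
python3 - <<'E'
from h import *
S=get_image("side");T=get_image("top")
a=cv2.resize(S[190:390,260:440],None,fx=3,fy=3);b=cv2.resize(T[190:310,400:480],None,fx=2.5,fy=2.5)
b=np.vstack([b,np.zeros((300,200,3),np.uint8)])
cv2.imwrite("pics/c5.png",np.hstack([a,b])[:,:,::-1])
plan((.5,-.25,.26,.0,5),(.4415,-.3065,.215,-.03,5),(.4415,-.3065,.138,None,5))
for r in spot_point("top","hanger_0_grip"): print(r["p"],r["uv"],atz("top",r["uv"],.146))
for r in spot_point("side","hanger_0_grip"): print("s",r["p"],r["uv"],atz("side",r["uv"],.146))
E
```

```text
t 13.45 at [ 0.6312 -0.1051  0.2802] cyaw -0.014 q6 -0.34 F [-1.8 -0.3 -1.1] gap 0.0597 gf 0.0
  q6 then about -0.35
  q6 then about -0.32
  q6 then about -0.32
[[[-2.94,-2.58,0.41],-0.003],[[-2.93,-2.59,0.41],-0.003],[[-2.92,-2.6,0.41],-0.003],[[-2.91,-2.61,0.41],-0.003],[[-2.9,-2.62,0.41],-0.003],[[-1.13,-1.17,0.9],0.006],[[-1.14,-1.16,0.9],0.006],[[-1.14,-1.16,0.9],0.006],[[-1.15,-1.15,0.9],0.006],[[-1.16,-1.14,0.9],0.006]]
[[[0.0,0.0,1.54],0.0],[[0.0,0.0,1.54],0.0],[[0.0,0.0,1.54],0.0],[[0.0,0.0,1.54],0.0],[[0.0,0.0,1.54],0.0],[[0,0,0],0],[[0,0,0],0],[[0,0,0],0],[[0,0,0],0],[[0,0,0],0]]
0.96 [441.8, 277.3] [ 0.43922974 -0.31151452  0.146     ]
0.68 [458.8, 210.9] [ 0.61659767 -0.36470823  0.146     ]
s 0.56 [307.1, 337.8] [ 0.44257716 -0.30322843  0.146     ]
```

View pics/c5.png

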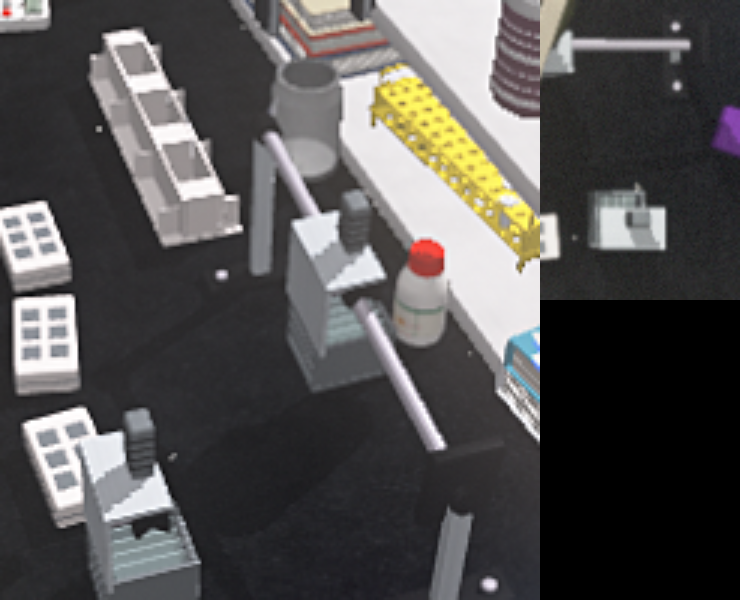

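The hanger is hanging on the bar and rolling down past the ring. On to the second hanger.

>>> jog_arm(
  steps=[
    [[-2.94,-2.58,0.41],0],
    [[-2.93,-2.59,0.41],0],
    [[-2.92,-2.6,0.41],0],
    [[-2.91,-2.61,0.41],0],
    [[-2.9,-2.62,0.41],0],
    [[-1.13,-1.17,0.9],0],
    [[-1.14,-1.16,0.9],0.003],
    [[-1.14,-1.16,0.9],0.003],
    [[-1.15,-1.15,0.9],0.003],
    [[-1.16,-1.14,0.9],0.003],
  ],
  fingers=0,
)

```text
time: 14.8
tcp_pos: [0.44, -0.306, 0.215]
tool_rot: [-2.25, -2.192, -0.0]
contact_force: [0.2, -0.1, -0.6]
finger_gap: 0.0854
grasp_force: 0.0
```

>>> jog_arm(
  steps=[
    [[0,0,1.54],0],
    [[0,0,1.54],0],
    [[0,0,1.54],0],
    [[0,0,1.54],0],
    [[0,0,1.54],0],
    [[0,0,0],0],
    [[0,0,0],0],
    [[0,0,0],0],
    [[0,0,0],0],
    [[0,0,0],0],
  ],
)

```text
time: 16.05
tcp_pos: [0.4406, -0.3055, 0.1388]
tool_rot: [2.25, 2.192, 0.0]
contact_force: [0.3, -0.1, -0.5]
finger_gap: 0.0854
grasp_force: 0.0
```

```bash
python3 - <<'E'
from h import *
S=get_image("side");plan((.4415,-.3065,.138,-.03,5))
for r in spot_point("side","hanger_0_hook"): print("hook",r["p"],r["uv"],atz("side",r["uv"],.122))
print(proj("side",[[.629,-.341,.122],[.63,-.341,.183]]))
for r in spot_point("side","hanger_0_grip"): print("grip",r["p"],r["uv"],atz("side",r["uv"],.183),atz("side",r["uv"],.146))
E
```

```text
t 16.1 at [ 0.4406 -0.3055  0.1388] cyaw -0.026 q6 -0.8 F [ 0.4 -0.2 -0.3] gap 0.0855 gf 0.0
  q6 then about -0.8
[[[-0.02,0.02,0.02],0.001],[[-0.02,0.02,0.02],0.001],[[-0.02,0.02,0.02],0.001],[[-0.02,0.02,0.02],0.001],[[-0.02,0.02,0.02],0.001],[[0,0,0],0],[[0,0,0],0],[[0,0,0],0],[[0,0,0],0],[[0,0,0],0]]
hook 0.78 [305.1, 359.1] [ 0.42951043 -0.33167399  0.122     ]
[[404.20625919 337.29344496]
 [408.16397711 314.92277388]]
grip 0.97 [308.7, 335.9] [ 0.43733318 -0.33225594  0.183     ] [ 0.44685728 -0.29959207  0.146     ]
```

>>> jog_arm(
  steps=[
    [[0,0,0],0],
    [[0,0,0],0],
    [[0,0,0],0],
    [[0,0,0],0],
    [[0,0,0],0],
    [[0,0,0],0],
    [[0,0,0],0],
    [[0,0,0],0],
    [[0,0,0],0],
    [[0,0,0],0],
  ],
  fingers=1,
  squeeze=60,
)

```text
time: 17.45
tcp_pos: [0.4407, -0.3057, 0.1389]
tool_rot: [2.25, 2.192, -0.0]
contact_force: [0.6, -0.5, 5.7]
finger_gap: 0.0141
grasp_force: 60.0
```

```bash
python3 - <<'E'
from h import *
plan((.44,-.3055,.245,-.026,4),(.555,-.106,.245,-.013,11),(.555,-.106,.218,None,5),(.6315,-.106,.218,None,6),(.6315,-.106,.2045,None,4))
E
```

```text
t 17.45 at [ 0.4407 -0.3057  0.1389] cyaw -0.026 q6 -0.8 F [ 0.6 -0.5  5.7] gap 0.0141 gf 60.0
  q6 then about -0.8
  q6 then about -0.81
  q6 then about -0.81
  q6 then about -0.81
  q6 then about -0.81
[[[0.0,-0.02,-2.65],-0.0],[[0.0,-0.02,-2.65],-0.0],[[0.0,-0.02,-2.65],-0.0],[[0.0,-0.02,-2.65],-0.0],[[1.84,1.0,0.0],-0.001],[[1.84,1.0,0.0],-0.001],[[1.84,1.0,0.0],-0.001],[[1.84,1.0,0.0],-0.001],[[1.84,1.01,0.0],-0.001],[[1.84,1.01,0.0],-0.001]]
[[[1.84,1.01,0.0],-0.001],[[1.83,1.01,0.0],-0.001],[[1.83,1.01,0.0],-0.001],[[1.83,1.02,0.0],-0.001],[[1.83,1.02,0.0],-0.001],[[0.0,0.0,0.54],0.0],[[0.0,0.0,0.54],0.0],[[0.0,0.0,0.54],0.0],[[0.0,0.0,0.54],0.0],[[0.0,0.0,0.54],0.0]]
[[[0.02,1.27,0.0],0.0],[[0.02,1.27,0.0],0.0],[[0.02,1.27,0.0],0.0],[[0.02,1.27,0.0],0.0],[[0.02,1.27,0.0],0.0],[[0.02,1.27,0.0],0.0],[[0.0,0.01,0.33],0.0],[[0.0,0.01,0.33],0.0],[[0.0,0.01,0.33],0.0],[[0.0,0.01,0.33],0.0]]
```

>>> jog_arm(
  steps=[
    [[0,-0.02,-2.65],0],
    [[0,-0.02,-2.65],0],
    [[0,-0.02,-2.65],0],
    [[0,-0.02,-2.65],0],
    [[1.84,1,0],-0.001],
    [[1.84,1,0],-0.001],
    [[1.84,1,0],-0.001],
    [[1.84,1,0],-0.001],
    [[1.84,1.01,0],-0.001],
    [[1.84,1.01,0],-0.001],
  ],
)

```text
time: 18.7
tcp_pos: [0.5023, -0.1954, 0.2434]
tool_rot: [-2.241, -2.197, 0.001]
contact_force: [-0.4, -0.7, -2.2]
finger_gap: 0.0141
grasp_force: 59.2
```

>>> jog_arm(
  steps=[
    [[1.84,1.01,0],-0.001],
    [[1.83,1.01,0],-0.001],
    [[1.83,1.01,0],-0.001],
    [[1.83,1.02,0],-0.001],
    [[1.83,1.02,0],-0.001],
    [[0,0,0.54],0],
    [[0,0,0.54],0],
    [[0,0,0.54],0],
    [[0,0,0.54],0],
    [[0,0,0.54],0],
  ],
)

```text
time: 19.95
tcp_pos: [0.5548, -0.1061, 0.2172]
tool_rot: [-2.238, -2.204, 0.0]
contact_force: [-0.1, 0.4, -1.9]
finger_gap: 0.014
grasp_force: 59.2
```

```bash
python3 - <<'E'
from h import *
S=get_image("side")
plan((.555,-.106,.218,-.013,3),(.6315,-.106,.218,None,7))
cv2.imwrite("pics/c6.png",cv2.resize(S[190:390,260:440],None,fx=3,fy=3)[:,:,::-1])
E
```

```text
t 20.0 at [ 0.5545 -0.1059  0.2165] cyaw -0.015 q6 -0.38 F [-0.6 -0.8 -2.7] gap 0.0141 gf 59.2
  q6 then about -0.39
  q6 then about -0.39
[[[0.0,0.02,-0.05],-0.001],[[0.0,0.02,-0.05],-0.001],[[0.0,0.02,-0.05],-0.001],[[0.01,1.09,0.0],0.0],[[0.01,1.09,0.0],0.0],[[0.01,1.09,0.0],0.0],[[0.01,1.09,0.0],0.0],[[0.01,1.09,0.0],0.0],[[0.01,1.09,0.0],0.0],[[0.01,1.09,0.0],0.0]]
```

View pics/c6.png

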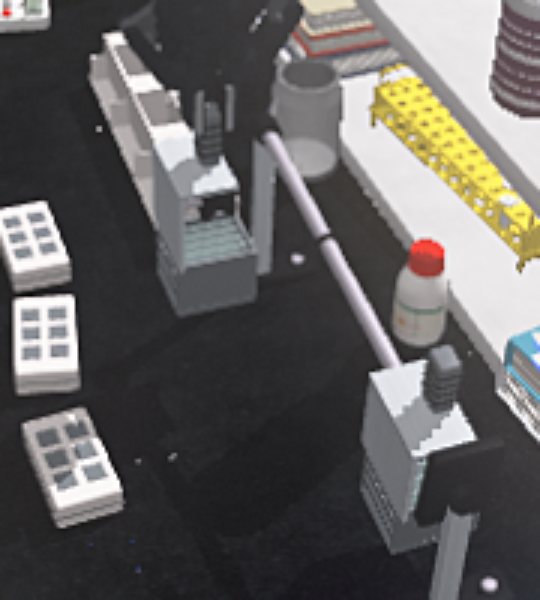

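Hanger 1 sits at the stop at crop (415,440) and hanger 2 is held ready at crop (205,230). I'll enter the bar, lower and release.

>>> jog_arm(
  steps=[
    [[0,0.02,-0.05],0],
    [[0,0.02,-0.05],0],
    [[0,0.02,-0.05],0],
    [[0.01,1.09,0],0],
    [[0.01,1.09,0],0],
    [[0.01,1.09,0],0],
    [[0.01,1.09,0],0],
    [[0.01,1.09,0],0],
    [[0.01,1.09,0],0],
    [[0.01,1.09,0],0],
  ],
)

```text
time: 21.25
tcp_pos: [0.6325, -0.1063, 0.2191]
tool_rot: [-2.238, -2.205, 0.0]
contact_force: [-0.5, -0.2, -2.6]
finger_gap: 0.0141
grasp_force: 59.2
```

>>> jog_arm(
  steps=[
    [[0,0,0],0],
    [[0,0,0.25],0],
    [[0,0,0.25],0],
    [[0,0,0.25],0],
    [[0,0,0.25],0],
    [[0,0,0.2],0],
    [[0,0,0.15],0],
    [[0,0,0.1],0],
    [[0,0,0.1],0],
    [[0,0,0],0],
  ],
)

```text
time: 22.5
tcp_pos: [0.6318, -0.1063, 0.2035]
tool_rot: [-2.238, -2.205, 0.0]
contact_force: [-0.9, 0.6, -1.5]
finger_gap: 0.0144
grasp_force: 59.2
```

>>> jog_arm(
  steps=[
    [[0,0,0.1],0],
    [[0,0,0.1],0],
    [[0,0,0],0],
    [[0,0,0],0],
    [[0,0,0],0],
    [[0,0,0],0],
    [[0,0,0],0],
    [[0,0,0],0],
    [[0,0,0],0],
    [[0,0,0],0],
  ],
)

```text
time: 23.75
tcp_pos: [0.6321, -0.1065, 0.2025]
tool_rot: [2.237, 2.203, 0.001]
contact_force: [-0.5, -1.1, 6.3]
finger_gap: 0.014
grasp_force: 60.1
```

>>> jog_arm(
  steps=[
    [[0,0,0],0],
    [[0,0,0],0],
    [[0,0,0],0],
    [[0,0,0],0],
    [[0,0,0],0],
    [[0,0,-2],0],
    [[0,0,-2],0],
    [[0,0,-2],0],
    [[0,0,-2],0],
    [[0,0,0],0],
  ],
  fingers=0.3,
)

```text
time: 25.0
tcp_pos: [0.6322, -0.1064, 0.2829]
tool_rot: [2.236, 2.203, 0.002]
contact_force: [-0.7, 0.3, -0.5]
finger_gap: 0.0599
grasp_force: 0.0
```

```bash
python3 - <<'E'
from h import *
T=get_image("top")
for c in cassettes(T): print("cas",np.round(c,4))
plan((.5,-.25,.26,.0,5))
E
```

```text
cas [ 0.4205 -0.1898  0.0454  0.0515  0.0922]
cas [0.5368 0.4717 1.3545 0.0626 0.0649]
t 25.05 at [ 0.6318 -0.1063  0.2815] cyaw -0.015 q6 -0.34 F [-0.1  0.6 -1.3] gap 0.06 gf 0.0
  q6 then about -0.35
[[[-2.91,-2.59,0.43],-0.003],[[-2.91,-2.6,0.43],-0.003],[[-2.9,-2.61,0.43],-0.003],[[-2.89,-2.62,0.43],-0.003],[[-2.88,-2.63,0.43],-0.003],[[0,0,0],0],[[0,0,0],0],[[0,0,0],0],[[0,0,0],0],[[0,0,0],0]]
```

```bash
python3 - <<'E'
from h import *
plan((.5,-.14,.28,0.02,4),(.419,-.157,.08,.045,6),(.419,-.157,.009,None,7))
E
```

```text
t 25.05 at [ 0.6318 -0.1063  0.2815] cyaw -0.015 q6 -0.34 F [-0.1  0.6 -1.3] gap 0.06 gf 0.0
  q6 then about -0.37
  q6 then about -0.4
  q6 then about -0.4
[[[-0.89,-3.28,0.04],-0.009],[[-0.86,-3.29,0.04],-0.009],[[-0.83,-3.3,0.04],-0.009],[[-0.8,-3.31,0.04],-0.009],[[-0.26,-1.36,3.33],-0.004],[[-0.25,-1.36,3.33],-0.004],[[-0.25,-1.36,3.33],-0.004],[[-0.24,-1.36,3.33],-0.004],[[-0.23,-1.36,3.33],-0.004],[[-0.23,-1.36,3.33],-0.004]]
[[[0.0,0.0,1.01],0.0],[[0.0,0.0,1.01],0.0],[[0.0,0.0,1.01],0.0],[[0.0,0.0,1.01],0.0],[[0.0,0.0,1.01],0.0],[[0.0,0.0,1.01],0.0],[[0.0,0.0,1.01],0.0],[[0,0,0],0],[[0,0,0],0],[[0,0,0],0]]
```

>>> jog_arm(
  steps=[
    [[-0.89,-3.28,0.04],-0.009],
    [[-0.86,-3.29,0.04],-0.009],
    [[-0.83,-3.3,0.04],-0.009],
    [[-0.8,-3.31,0.04],-0.009],
    [[-0.26,-1.36,3.33],-0.004],
    [[-0.25,-1.36,3.33],-0.004],
    [[-0.25,-1.36,3.33],-0.004],
    [[-0.24,-1.36,3.33],-0.004],
    [[-0.23,-1.36,3.33],-0.004],
    [[-0.23,-1.36,3.33],-0.004],
  ],
  fingers=0,
)

```text
time: 26.3
tcp_pos: [0.4176, -0.1565, 0.0785]
tool_rot: [-2.17, -2.27, 0.0]
contact_force: [0.2, -0.7, -0.3]
finger_gap: 0.0851
grasp_force: 0.0
```

>>> jog_arm(
  steps=[
    [[0,0,1.01],0],
    [[0,0,1.01],0],
    [[0,0,1.01],0],
    [[0,0,1.01],0],
    [[0,0,1.01],0],
    [[0,0,1.01],0],
    [[0,0,1.01],0],
    [[0,0,0],0],
    [[0,0,0],0],
    [[0,0,0],0],
  ],
)

```text
time: 27.55
tcp_pos: [0.419, -0.1571, 0.0098]
tool_rot: [2.17, 2.27, 0.0]
contact_force: [0.3, 0.9, -0.4]
finger_gap: 0.0854
grasp_force: 0.0
```

>>> jog_arm(
  steps=[
    [[0,0,0],0],
    [[0,0,0],0],
    [[0,0,0],0],
    [[0,0,0],0],
    [[0,0,0],0],
    [[0,0,0],0],
    [[0,0,0],0],
    [[0,0,0],0],
    [[0,0,0],0],
    [[0,0,0],0],
  ],
  fingers=1,
  squeeze=20,
)

```text
time: 28.8
tcp_pos: [0.4188, -0.157, 0.0095]
tool_rot: [-2.171, -2.271, 0.0]
contact_force: [-0.3, 0.2, -0.2]
finger_gap: 0.0
grasp_force: 0.0
```

>>> jog_arm(
  steps=[
    [[0,0,-1],0],
    [[0,0,-1.5],0],
    [[0,0,-1.5],0],
    [[0,0,-1.5],0],
    [[0,0,-1.5],0],
    [[0,0,-1.5],0],
    [[0,0,-1.5],0],
    [[0,0,0],0],
    [[0,0,0],0],
    [[0,0,0],0],
  ],
)

```text
time: 30.05
tcp_pos: [0.4186, -0.1568, 0.1091]
tool_rot: [-2.17, -2.27, 0.0]
contact_force: [-0.5, -0.3, 0.1]
finger_gap: -0.0001
grasp_force: 0.0
```

```bash
python3 - <<'E'
from h import *
S=get_image("side")
plan((.419,-.157,.12,None,1))
cv2.imwrite("pics/c7.png",cv2.resize(S[220:400,240:440],None,fx=3,fy=3)[:,:,::-1])
E
```

```text
t 30.1 at [ 0.4186 -0.1569  0.1091] cyaw 0.045 q6 -0.67 F [-0.1 -0.4 -0. ] gap 0.0002 gf 0.0
  q6 then about -0.67
[[[-0.02,0.04,-1.09],0.0],[[0,0,0],0],[[0,0,0],0],[[0,0,0],0],[[0,0,0],0],[[0,0,0],0],[[0,0,0],0],[[0,0,0],0],[[0,0,0],0],[[0,0,0],0]]
```

View pics/c7.png

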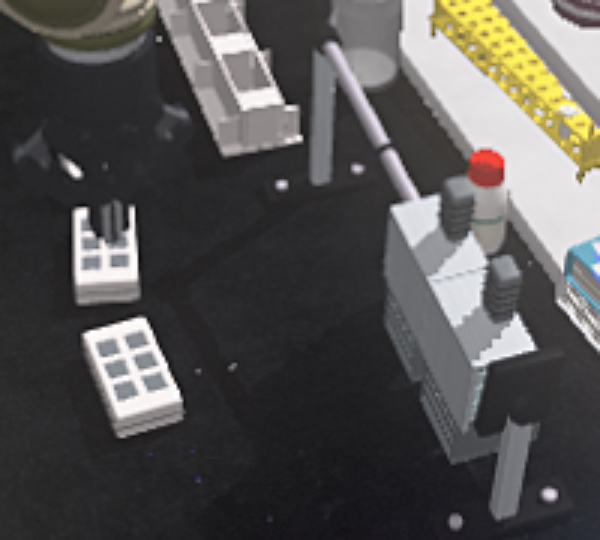

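Both hangers hang in a closed row at the stop, crop (480,320). The fingers closed on nothing, so I'll measure the cassette at crop (133,375) again.

```bash
cat >> h.py <<'E'
def cas_side(bb):
    S=get_image("side"); x0,y0,x1,y1=bb; m=(S[y0:y1,x0:x1].min(2)>110).astype(np.uint8)
    m=cv2.morphologyEx(m,cv2.MORPH_CLOSE,np.ones((3,3)))
    for c in cv2.findContours(m,cv2.RETR_EXTERNAL,cv2.CHAIN_APPROX_NONE)[0]:
        if cv2.contourArea(c)<150: continue
        W=np.array([atz("side",p[0]+[x0,y0],.024)[:2] for p in c.astype(float)],np.float32)
        r=cv2.minAreaRect(W); print("side",np.round(r[0],4),np.round(r[1],4),round(r[2],1),"top-left-most far y",W[:,1].max())
E
python3 - <<'E'
from h import *
np.set_printoptions(precision=4,suppress=True)
T=get_image("top")
for c in cassettes(T): print("cas",np.round(c,4))
cas_side((255,255,305,370))
for n in("side","top"):
  for r in spot_point(n,"cassette_0_mid"): print(n,r["p"],r["uv"],atz(n,r["uv"],.012)[:2])
c,d=np.array([.4205,-.1898]),.0454
u=np.array([-np.sin(d),np.cos(d)]);v=np.array([u[1],-u[0]])
print(proj("side",[[*(c+a*.045*u+b*.025*v),.024] for a in(1,-1) for b in(1,-1)]))
E
```

```text
cas [ 0.4337 -0.0568 -0.2212  0.0513  0.0914]
cas [ 0.4509  0.0673 -0.0232  0.0489  0.0894]
cas [0.5367 0.4716 1.3462 0.0627 0.0647]
side [ 0.419  -0.1982] [0.0524 0.1059] 2.6 top-left-most far y -0.14460084
side [ 0.4312 -0.0664] [0.1097 0.0508] 77.0 top-left-most far y -0.008296633
side 0.42 [269.7, 272.8] [0.4495 0.0636]
top 0.48 [431.0, 204.3] [ 0.6527 -0.3164]
[[287.9501 324.5411]
 [266.8983 330.2463]
 [300.7898 352.9758]
 [278.5305 359.4377]]
```

```bash
python3 - <<'E'
from h import *
s=observe(); print(s["tcp_pos"],s["finger_gap"])
for z in(.09,.1,.11,.12,.13): print(z,proj("side",[.4186,-.157,z]),atz("side",(277.5,301),z))
S=get_image("side")
cv2.imwrite("pics/c8.png",cv2.resize(S[240:370,240:320],None,fx=4.5,fy=4.5)[:,:,::-1])
E
```

```text
[ 0.41877447 -0.15695803  0.10932794] 0.0001066568066603893
0.09 [[277.25489147 310.07679378]] [ 0.42616194 -0.12937004  0.09      ]
0.1 [[276.99888633 306.74493586]] [ 0.42406789 -0.13984949  0.1       ]
0.11 [[276.74011491 303.37314463]] [ 0.42197384 -0.15032895  0.11      ]
0.12 [[276.4785373  299.96076371]] [ 0.41987979 -0.1608084   0.12      ]
0.13 [[276.21411301 296.50712386]] [ 0.41778574 -0.17128785  0.13      ]
```

View pics/c8.png

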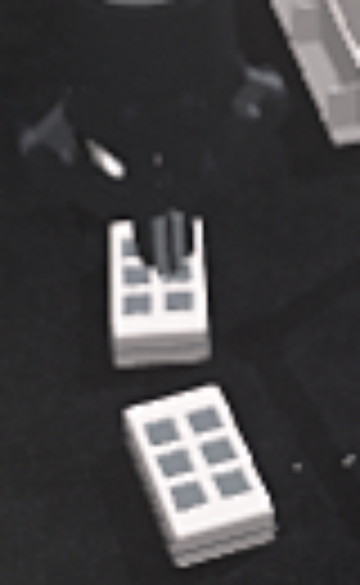

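The closed tips, at px (279,301), sit about 15 mm higher than the stated geometry predicts, so the fingers closed just above the cassette. I'll go lower, step by step, watching the force.

>>> jog_arm(
  steps=[
    [[0,0,0],0],
    [[0,0,0],0],
    [[0,0,0],0],
    [[0,0,1.8],0],
    [[0,0,1.8],0],
    [[0,0,1.8],0],
    [[0,0,1.8],0],
    [[0,0,1.8],0],
    [[0,0,1],0],
    [[0,0,0],0],
  ],
  fingers=0,
)

```text
time: 31.6
tcp_pos: [0.4187, -0.1569, 0.0093]
tool_rot: [-2.17, -2.27, 0.0]
contact_force: [0.4, 0.8, 0.4]
finger_gap: 0.0852
grasp_force: 0.0
```

>>> jog_arm(
  steps=[
    [[0,0,0.2],0],
    [[0,0,0.2],0],
    [[0,0,0.2],0],
    [[0,0,0.2],0],
    [[0,0,0],0],
    [[0,0,0],0],
    [[0,0,0],0],
    [[0,0,0],0],
    [[0,0,0],0],
    [[0,0,0],0],
  ],
)

```text
time: 32.85
tcp_pos: [0.4188, -0.157, 0.0015]
tool_rot: [-2.171, -2.271, 0.0]
contact_force: [-0.3, 0.7, 0.7]
finger_gap: 0.0854
grasp_force: 0.0
```

>>> jog_arm(
  steps=[
    [[0,0,0],0],
    [[0,0,0],0],
    [[0,0,0],0],
    [[0,0,0],0],
    [[0,0,0],0],
    [[0,0,0],0],
    [[0,0,0],0],
    [[0,0,0],0],
    [[0,0,0],0],
    [[0,0,0],0],
  ],
  fingers=0.5,
  squeeze=20,
)

```text
time: 34.1
tcp_pos: [0.4189, -0.157, 0.0017]
tool_rot: [2.171, 2.271, 0.0]
contact_force: [-1.9, 1.8, 4.7]
finger_gap: 0.0489
grasp_force: 20.4
```

Gripped at gap 48.9 mm. Lift and see how it hangs.

>>> jog_arm(
  steps=[
    [[0,0,-0.5],0],
    [[0,0,-1],0],
    [[0,0,-1],0],
    [[0,0,-1],0],
    [[0,0,-1.5],0],
    [[0,0,-1.5],0],
    [[0,0,-1.5],0],
    [[0,0,-1.5],0],
    [[0,0,0],0],
    [[0,0,0],0],
  ],
)

```text
time: 35.35
tcp_pos: [0.4186, -0.1568, 0.0963]
tool_rot: [-2.171, -2.27, 0.0]
contact_force: [-0.2, -0.7, -1.7]
finger_gap: 0.0493
grasp_force: 20.9
```

```bash
python3 - <<'E'
from h import *
S=get_image("side")
plan((.419,-.157,.12,None,1))
cv2.imwrite("pics/c9.png",cv2.resize(S[230:370,230:330],None,fx=4,fy=4)[:,:,::-1])
E
```

```text
t 35.4 at [ 0.4185 -0.1568  0.0961] cyaw 0.045 q6 -0.67 F [ 0.2  0.8 -0.8] gap 0.0491 gf 20.9
  q6 then about -0.67
[[[-0.02,0.04,-2.39],0.0],[[0,0,0],0],[[0,0,0],0],[[0,0,0],0],[[0,0,0],0],[[0,0,0],0],[[0,0,0],0],[[0,0,0],0],[[0,0,0],0],[[0,0,0],0]]
```

View pics/c9.png

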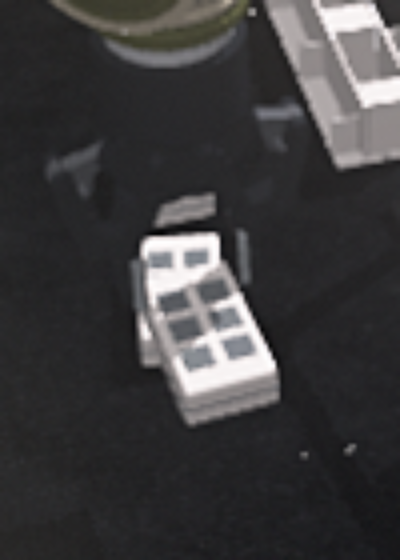

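```bash
python3 - <<'E'
from h import *
for a in (0,.3,.6,.9,1.2,1.5):
  for zp in (.10,.115):
    # pivot at y=-.157, mid thickness z=zp ; near end 78mm away, angle a down
    c=np.array([0,-.157-.078*np.cos(a),zp-.078*np.sin(a)]); n=np.array([0,-np.sin(a),np.cos(a)])*.012
    print(a,zp,np.round(proj("side",[np.r_[x,(c+s*n)[1:]] for x,s in((.393,1),(.443,1),(.393,-1))]),0).tolist())
E
```

```text
0 0.1 [[274.0, 331.0], [298.0, 325.0], [275.0, 339.0]]
0 0.115 [[273.0, 326.0], [298.0, 320.0], [274.0, 334.0]]
0.3 0.1 [[275.0, 339.0], [298.0, 333.0], [274.0, 344.0]]
0.3 0.115 [[274.0, 334.0], [298.0, 328.0], [274.0, 339.0]]
0.6 0.1 [[274.0, 344.0], [297.0, 338.0], [273.0, 346.0]]
0.6 0.115 [[274.0, 339.0], [297.0, 333.0], [273.0, 341.0]]
0.9 0.1 [[273.0, 346.0], [296.0, 340.0], [272.0, 344.0]]
0.9 0.115 [[273.0, 341.0], [296.0, 335.0], [271.0, 339.0]]
1.2 0.1 [[272.0, 344.0], [294.0, 339.0], [270.0, 339.0]]
1.2 0.115 [[271.0, 339.0], [294.0, 334.0], [269.0, 335.0]]
1.5 0.1 [[270.0, 340.0], [291.0, 334.0], [267.0, 333.0]]
1.5 0.115 [[269.0, 335.0], [291.0, 330.0], [267.0, 328.0]]
```

It hangs level and does not pivot at 20 N. I'll ease the grip gradually so gravity can swing it down.

>>> jog_arm(
  steps=[
    [[0,0,0.8],0],
    [[0,0,0],0],
    [[0,0,0],0],
    [[0,0,0],0],
    [[0,0,0],0],
    [[0,0,0],0],
    [[0,0,0],0],
    [[0,0,0],0],
    [[0,0,0],0],
    [[0,0,0],0],
  ],
  fingers=0.44,
)

```text
time: 36.65
tcp_pos: [0.4188, -0.157, 0.0885]
tool_rot: [-2.171, -2.271, 0.0]
contact_force: [-0.9, 1.5, -1.6]
finger_gap: 0.0485
grasp_force: 21.0
```

>>> jog_arm(
  steps=[
    [[0,0,0],0],
    [[0,0,0],0],
    [[0,0,0],0],
    [[0,0,0],0],
    [[0,0,0],0],
    [[0,0,0],0],
    [[0,0,0],0],
    [[0,0,0],0],
    [[0,0,0],0],
    [[0,0,0],0],
  ],
  fingers=0.43,
)

```text
time: 37.9
tcp_pos: [0.4188, -0.157, 0.0885]
tool_rot: [2.171, 2.271, -0.0]
contact_force: [1.0, 0.5, -0.5]
finger_gap: 0.0491
grasp_force: 21.0
```

>>> jog_arm(
  steps=[
    [[0,0,0],0],
    [[0,0,0],0],
    [[0,0,0],0],
    [[0,0,0],0],
    [[0,0,0],0],
    [[0,0,0],0],
    [[0,0,0],0],
    [[0,0,0],0],
    [[0,0,0],0],
    [[0,0,0],0],
  ],
  fingers=0.423,
)

```text
time: 39.15
tcp_pos: [0.4188, -0.157, 0.0885]
tool_rot: [2.171, 2.271, 0.0]
contact_force: [0.5, 0.1, -1.2]
finger_gap: 0.0492
grasp_force: 12.5
```

```bash
cat >> h.py <<'E'
def blob(bb,name=None):
    S=get_image("side"); x0,y0,x1,y1=bb; m=(S[y0:y1,x0:x1].min(2)>95).astype(np.uint8)
    m=cv2.morphologyEx(m,cv2.MORPH_CLOSE,np.ones((5,5)))
    for c in cv2.findContours(m,cv2.RETR_EXTERNAL,cv2.CHAIN_APPROX_SIMPLE)[0]:
        if cv2.contourArea(c)>80: print("blob",cv2.contourArea(c),(cv2.approxPolyDP(c,2,True)[:,0]+[x0,y0]).tolist())
E
python3 - <<'E'
from h import *
plan((.419,-.157,.12,None,1)); blob((250,280,315,380))
E
```

```text
t 39.15 at [ 0.4188 -0.157   0.0885] cyaw 0.045 q6 -0.67 F [ 0.5  0.1 -1.2] gap 0.0492 gf 12.5
  q6 then about -0.67
[[[0.0,0.02,-3.15],0.0],[[0,0,0],0],[[0,0,0],0],[[0,0,0],0],[[0,0,0],0],[[0,0,0],0],[[0,0,0],0],[[0,0,0],0],[[0,0,0],0],[[0,0,0],0]]
blob 1245.5 [[283, 280], [276, 280], [271, 284], [264, 298], [266, 320], [271, 321], [278, 338], [299, 331], [299, 325], [290, 307], [291, 291], [290, 298], [284, 296]]
```

>>> jog_arm(
  steps=[
    [[0,0,0],0],
    [[0,0,0],0],
    [[0,0,0],0],
    [[0,0,0],0],
    [[0,0,0],0],
    [[0,0,0],0],
    [[0,0,0],0],
    [[0,0,0],0],
    [[0,0,0],0],
    [[0,0,0],0],
  ],
  fingers=0.42,
)

```text
time: 40.45
tcp_pos: [0.4188, -0.157, 0.0885]
tool_rot: [-2.171, -2.271, 0.0]
contact_force: [-0.1, -0.2, -0.5]
finger_gap: 0.0494
grasp_force: 8.1
```

```bash
python3 - <<'E'
from h import *
plan((.419,-.157,.12,None,1)); blob((250,280,315,380))
E
```

```text
t 40.45 at [ 0.4188 -0.157   0.0885] cyaw 0.045 q6 -0.67 F [-0.1 -0.2 -0.5] gap 0.0494 gf 8.1
  q6 then about -0.67
[[[0.0,0.02,-3.15],0.0],[[0,0,0],0],[[0,0,0],0],[[0,0,0],0],[[0,0,0],0],[[0,0,0],0],[[0,0,0],0],[[0,0,0],0],[[0,0,0],0],[[0,0,0],0]]
blob 1244.0 [[283, 280], [276, 280], [271, 284], [264, 298], [266, 320], [271, 321], [278, 338], [299, 331], [299, 325], [290, 307], [291, 291], [290, 298], [284, 296]]
```

>>> jog_arm(
  steps=[
    [[0,0,0],0],
    [[0,0,0],0],
    [[0,0,0],0],
    [[0,0,0],0],
    [[0,0,0],0],
    [[0,0,0],0],
    [[0,0,0],0],
    [[0,0,0],0],
    [[0,0,0],0],
    [[0,0,0],0],
  ],
  fingers=0.4165,
)

```text
time: 41.75
tcp_pos: [0.4188, -0.157, 0.0885]
tool_rot: [-2.171, -2.271, 0.0]
contact_force: [-1.0, -0.6, 0.4]
finger_gap: 0.0497
grasp_force: 0.0
```

```bash
python3 - <<'E'
from h import *
plan((.419,-.157,.12,None,1)); blob((250,280,315,380))
E
```

```text
t 41.75 at [ 0.4188 -0.157   0.0885] cyaw 0.045 q6 -0.67 F [-1.  -0.6  0.4] gap 0.0497 gf 0.0
  q6 then about -0.67
[[[0.0,0.02,-3.15],0.0],[[0,0,0],0],[[0,0,0],0],[[0,0,0],0],[[0,0,0],0],[[0,0,0],0],[[0,0,0],0],[[0,0,0],0],[[0,0,0],0],[[0,0,0],0]]
blob 900.0 [[293, 337], [272, 343], [284, 379], [291, 379], [292, 376], [306, 372], [306, 365]]
blob 704.5 [[283, 280], [276, 280], [266, 291], [266, 320], [286, 318]]
```

```bash
python3 - <<'E'
from h import *
S=get_image("side")
cv2.imwrite("pics/c10.png",cv2.resize(S[240:400,230:330],None,fx=3.5,fy=3.5)[:,:,::-1])
blob((250,320,330,420))
E
```

```text
blob 890.5 [[293, 337], [272, 343], [285, 379], [306, 372], [306, 365]]
```

View pics/c10.png

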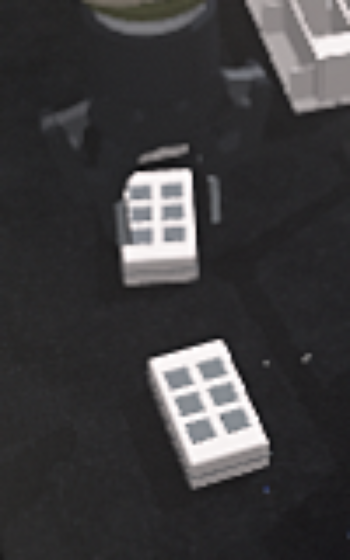

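It fell flat 4 to 5 cm toward me, with no harm done. Gravity pivoting is too touchy, so I'll use a deterministic method. I grip 12 mm off centre, then press the short side up on the fixed bar to turn the cassette in the pads. It then goes into the pocket.

```bash
python3 - <<'E'
from h import *
np.set_printoptions(precision=4,suppress=True)
for u in (96.5,186.5,277.5): print("pocket rim",atz("top",(195+u/2.9,165+168/2.9),.05)[:2])
s=open('/dev/null')
# side view rims: s1 crop pockets
for p in ((250,97),(268,138),(298,186)): print("side rim",atz("side",(205+p[0]/2.5,170+p[1]/2.5),.05)[:2])
cas_side((255,330,330,390))
T=get_image("top")
for c in cassettes(T): print("cas",np.round(c,4))
plan((.419,-.157,.12,None,1))
E
```

```text
pocket rim [0.6083 0.2726]
pocket rim [0.6062 0.1836]
pocket rim [0.604 0.094]
side rim [0.6124 0.278 ]
side rim [0.6066 0.1874]
side rim [0.6096 0.089 ]
side [ 0.4208 -0.2356] [0.0526 0.1051] 2.7 top-left-most far y -0.18268359
cas [ 0.4509  0.0673 -0.0232  0.0489  0.0894]
cas [0.5368 0.4717 1.3545 0.0626 0.0648]
t 42.0 at [ 0.4188 -0.157   0.0885] cyaw 0.045 q6 -0.67 F [-0.3 -0.2 -0.3] gap 0.05 gf 0.0
  q6 then about -0.67
[[[0.0,0.02,-3.15],0.0],[[0,0,0],0],[[0,0,0],0],[[0,0,0],0],[[0,0,0],0],[[0,0,0],0],[[0,0,0],0],[[0,0,0],0],[[0,0,0],0],[[0,0,0],0]]
```

```bash
python3 - <<'E'
from h import *
plan((.4188,-.157,.06,None,2),(.4218,-.216,.06,.045,3),(.4218,-.216,.0025,None,5))
E
```

```text
t 42.0 at [ 0.4188 -0.157   0.0885] cyaw 0.045 q6 -0.67 F [-0.3 -0.2 -0.3] gap 0.05 gf 0.0
  q6 then about -0.67
  q6 then about -0.67
  q6 then about -0.67
[[[0.0,0.0,1.43],0.0],[[0.0,0.0,1.43],0.0],[[-1.97,0.01,0.0],-0.0],[[-1.97,0.01,0.0],-0.0],[[-1.97,0.01,0.0],-0.0],[[0.0,0.0,1.15],0.0],[[0.0,0.0,1.15],0.0],[[0.0,0.0,1.15],0.0],[[0.0,0.0,1.15],0.0],[[0.0,0.0,1.15],0.0]]
```

>>> jog_arm(
  steps=[
    [[0,0,1.43],0],
    [[0,0,1.43],0],
    [[-1.97,0.01,0],0],
    [[-1.97,0.01,0],0],
    [[-1.97,0.01,0],0],
    [[0,0,1.15],0],
    [[0,0,1.15],0],
    [[0,0,1.15],0],
    [[0,0,1.15],0],
    [[0,0,1.15],0],
  ],
  fingers=0,
)

```text
time: 43.25
tcp_pos: [0.4218, -0.2157, 0.0016]
tool_rot: [-2.17, -2.271, -0.0]
contact_force: [-0.5, -0.1, -1.3]
finger_gap: 0.0853
grasp_force: 0.0
```

>>> jog_arm(
  steps=[
    [[0,0,0],0],
    [[0,0,0],0],
    [[0,0,0],0],
    [[0,0,0],0],
    [[0,0,0],0],
    [[0,0,0],0],
    [[0,0,0],0],
    [[0,0,0],0],
    [[0,0,0],0],
    [[0,0,0],0],
  ],
  fingers=0.5,
  squeeze=25,
)

```text
time: 44.5
tcp_pos: [0.422, -0.2162, 0.0029]
tool_rot: [2.17, 2.27, 0.0]
contact_force: [-0.1, 0.3, 6.7]
finger_gap: 0.048
grasp_force: 26.0
```

```bash
python3 - <<'E'
from h import *
X,Z=.632,.138
plan((.4218,-.216,.08,None,3),(.5,-.16,.19,-.7,8),(X-.03,-.10,.19,-1.5838,8),(X-.025,-.10,Z+.020,None,6),(X-.0297,-.1,Z+.0084,None,2),(X-.0307,-.1,Z-.0023,None,3))
E
```

```text
t 44.5 at [ 0.422  -0.2162  0.0029] cyaw 0.045 q6 -0.77 F [-0.1  0.3  6.7] gap 0.048 gf 26.0
  q6 then about -0.77
  q6 then about -0.02
  q6 then about 0.86
  q6 then about 0.86
  q6 then about 0.86
  q6 then about 0.86
[[[0.0,0.0,-2.57],0.0],[[0.0,0.0,-2.57],0.0],[[0.0,0.0,-2.57],0.0],[[0.66,1.01,-1.37],0.093],[[0.75,0.94,-1.37],0.093],[[0.83,0.87,-1.37],0.093],[[0.91,0.79,-1.37],0.093],[[0.98,0.7,-1.37],0.093],[[1.04,0.61,-1.37],0.093],[[1.09,0.51,-1.37],0.093]]
[[[1.13,0.4,-1.37],0.093],[[1.39,0.49,0.0],0.111],[[1.44,0.34,0.0],0.111],[[1.47,0.17,0.0],0.111],[[1.48,0.01,0.0],0.111],[[1.47,-0.15,0.0],0.111],[[1.44,-0.31,0.0],0.111],[[1.4,-0.47,0.0],0.111],[[1.34,-0.62,0.0],0.111],[[0.08,0.0,0.53],0.0]]
[[[0.08,0.0,0.53],0.0],[[0.08,0.0,0.53],0.0],[[0.08,0.0,0.53],0.0],[[0.08,0.0,0.53],0.0],[[0.08,0.0,0.53],0.0],[[-0.23,-0.01,0.57],0.0],[[-0.23,-0.01,0.57],0.0],[[-0.03,0.0,0.36],0.0],[[-0.03,0.0,0.36],0.0],[[-0.03,0.0,0.36],0.0]]
```

>>> jog_arm(
  steps=[
    [[0,0,-2.57],0],
    [[0,0,-2.57],0],
    [[0,0,-2.57],0],
    [[0.66,1.01,-1.37],0.093],
    [[0.75,0.94,-1.37],0.093],
    [[0.83,0.87,-1.37],0.093],
    [[0.91,0.79,-1.37],0.093],
    [[0.98,0.7,-1.37],0.093],
    [[1.04,0.61,-1.37],0.093],
    [[1.09,0.51,-1.37],0.093],
  ],
)

```text
time: 45.75
tcp_pos: [0.4904, -0.1666, 0.1757]
tool_rot: [-2.785, -1.453, 0.0]
contact_force: [0.4, 0.5, -1.1]
finger_gap: 0.0484
grasp_force: 25.9
```

>>> jog_arm(
  steps=[
    [[1.13,0.4,-1.37],0.093],
    [[1.39,0.49,0],0.111],
    [[1.44,0.34,0],0.111],
    [[1.47,0.17,0],0.111],
    [[1.48,0.01,0],0.111],
    [[1.47,-0.15,0],0.111],
    [[1.44,-0.31,0],0.111],
    [[1.4,-0.47,0],0.111],
    [[1.34,-0.62,0],0.111],
    [[0.08,0,0.53],0],
  ],
)

```text
time: 47.0
tcp_pos: [0.6031, -0.0998, 0.1834]
tool_rot: [3.141, -0.023, 0.0]
contact_force: [-0.2, -0.3, -1.1]
finger_gap: 0.0481
grasp_force: 25.9
```

```bash
python3 - <<'E'
from h import *
X,Z=.632,.138
plan((X-.025,-.10,Z+.020,-1.5838,4),(X-.0297,-.1,Z+.0084,None,3),(X-.0307,-.1,Z-.0023,None,3)); blob((290,190,400,330))
E
```

```text
t 47.0 at [ 0.6031 -0.0998  0.1834] cyaw -1.585 q6 1.23 F [-0.2 -0.3 -1.1] gap 0.0481 gf 25.9
  q6 then about 1.23
  q6 then about 1.23
  q6 then about 1.23
[[[0.1,0.0,0.64],-0.0],[[0.1,0.0,0.64],-0.0],[[0.1,0.0,0.64],-0.0],[[0.1,0.0,0.64],-0.0],[[-0.16,0.01,0.38],0.0],[[-0.16,0.01,0.38],0.0],[[-0.16,0.01,0.38],0.0],[[-0.03,0.0,0.36],0.0],[[-0.03,0.0,0.36],0.0],[[-0.03,0.0,0.36],0.0]]
blob 6304.0 [[294, 201], [295, 207], [290, 208], [290, 222], [293, 223], [294, 231], [290, 233], [298, 235], [313, 270], [343, 267], [344, 280], [349, 280], [350, 253], [356, 252], [373, 283], [368, 306], [371, 322], [369, 329], [399, 329], [399, 280], [390, 279], [387, 284], [380, 285], [362, 254], [363, 249], [375, 245], [394, 271], [399, 271], [399, 235], [392, 235], [390, 228], [384, 227], [384, 221], [390, 220], [391, 226], [398, 226], [399, 229], [399, 190], [367, 190], [362, 197], [362, 205], [357, 209], [360, 214], [369, 211], [370, 216], [365, 232], [359, 234], [357, 245], [351, 244], [349, 231], [325, 235], [321, 228], [321, 220], [317, 220], [313, 213], [313, 205], [306, 199]]
```

>>> jog_arm(
  steps=[
    [[0.1,0,0.64],0],
    [[0.1,0,0.64],0],
    [[0.1,0,0.64],0],
    [[0.1,0,0.64],0],
    [[-0.16,0,0.38],0],
    [[-0.16,0,0.38],0],
    [[-0.16,0,0.38],0],
    [[-0.03,0,0.36],0],
    [[-0.03,0,0.36],0],
    [[-0.03,0,0.36],0],
  ],
)

```text
time: 48.3
tcp_pos: [0.5998, -0.1004, 0.1371]
tool_rot: [3.141, -0.026, -0.003]
contact_force: [-12.4, -1.3, 15.7]
finger_gap: 0.0475
grasp_force: 53.4
```

```bash
cat >> h.py <<'E'
def seg(near=None):
    get_image("side")
    for r in outline_of("side","cassette_0_mid"):
        if r["p"]<.15: continue
        m=r["region"].astype(np.uint8); cs=cv2.findContours(m,cv2.RETR_EXTERNAL,cv2.CHAIN_APPROX_NONE)[0]
        c=max(cs,key=cv2.contourArea); q=cv2.minAreaRect(c)
        print("seg p",round(r["p"],2),"bbox",np.round(r["bbox"]).astype(int).tolist(),"rect",np.round(cv2.boxPoints(q)).astype(int).tolist())
def predict(tcp,a,off=.012):
    P=np.array(tcp)+[0,0,.010]; u=np.array([np.cos(a),0,np.sin(a)]); n=np.array([-np.sin(a),0,np.cos(a)])*.012
    k=np.array([P+e*u+s*n+[0,w,0] for e in(.045-off,-.045-off) for s in(1,-1) for w in(-.025,.025)])
    q=proj("side",k); print("pred a",a,"bbox",np.r_[q.min(0),q.max(0)].round().astype(int).tolist())
E
python3 - <<'E'
from h import *
X,Z=.632,.138
plan((X-.0281,-.1,Z-.0127,-1.5838,4),(X-.0239,-.1,Z-.0195,None,3),(X-.0201,-.1,Z-.0233,None,3)); seg()
t=observe()["tcp_pos"]
for a in(0,.35,.7,1): predict(t,a)
E
```

```text
t 48.3 at [ 0.5998 -0.1004  0.1371] cyaw -1.587 q6 1.23 F [-12.4  -1.3  15.7] gap 0.0475 gf 53.4
  q6 then about 1.22
  q6 then about 1.22
  q6 then about 1.22
[[[0.1,-0.01,0.29],-0.001],[[0.1,-0.01,0.29],-0.001],[[0.1,-0.01,0.29],-0.001],[[0.1,-0.01,0.29],-0.001],[[0.14,0.0,0.23],0.0],[[0.14,0.0,0.23],0.0],[[0.14,0.0,0.23],0.0],[[0.13,0.0,0.13],0.0],[[0.13,0.0,0.13],0.0],[[0.13,0.0,0.13],0.0]]
seg p 0.89 bbox [256, 256, 280, 286] rect [[256, 261], [274, 254], [283, 278], [265, 286]]
seg p 0.51 bbox [370, 277, 401, 344] rect [[365, 344], [369, 277], [402, 278], [398, 346]]
pred a 0 bbox [320, 245, 365, 274]
pred a 0.35 bbox [319, 242, 365, 279]
pred a 0.7 bbox [322, 240, 365, 283]
pred a 1 bbox [326, 239, 363, 285]
```

The reaction force direction (-12.4, 15.7) is normal to a face tilted about 38°, so it is turning as planned. Continue to about 85°.

>>> jog_arm(
  steps=[
    [[0.1,0,0.29],0],
    [[0.1,0,0.29],0],
    [[0.1,0,0.29],0],
    [[0.1,0,0.29],0],
    [[0.14,0,0.23],0],
    [[0.14,0,0.23],0],
    [[0.14,0,0.23],0],
    [[0.13,0,0.13],0],
    [[0.13,0,0.13],0],
    [[0.13,0,0.13],0],
  ],
)

```text
time: 49.65
tcp_pos: [0.6036, -0.1014, 0.1215]
tool_rot: [3.137, -0.023, -0.028]
contact_force: [-82.1, -5.2, 84.5]
finger_gap: 0.047
grasp_force: 148.1
```

```bash
python3 - <<'E'
from h import *
plan((.56,-.1,.115,-1.5838,10)); seg()
S=get_image("side")
cv2.imwrite("pics/c11.png",cv2.resize(S[190:310,290:410],None,fx=4,fy=4)[:,:,::-1])
t=observe()["tcp_pos"]
for a in(1,1.3,1.57): predict(t,a)
E
```

```text
t 49.65 at [ 0.6036 -0.1014  0.1215] cyaw -1.586 q6 1.23 F [-82.1  -5.2  84.5] gap 0.047 gf 148.1
  q6 then about 1.23
[[[-0.43,-0.01,0.07],-0.0],[[-0.43,-0.01,0.07],-0.0],[[-0.43,-0.01,0.07],-0.0],[[-0.43,-0.01,0.07],-0.0],[[-0.43,-0.01,0.07],-0.0],[[-0.43,-0.01,0.07],-0.0],[[-0.43,-0.01,0.07],-0.0],[[-0.43,-0.01,0.07],-0.0],[[-0.43,-0.01,0.07],-0.0],[[-0.43,-0.01,0.07],-0.0]]
seg p 0.84 bbox [257, 260, 279, 287] rect [[255, 262], [274, 255], [283, 279], [265, 286]]
pred a 1 bbox [328, 245, 364, 290]
pred a 1.3 bbox [333, 245, 361, 289]
pred a 1.57 bbox [339, 245, 358, 290]
```

View pics/c11.png

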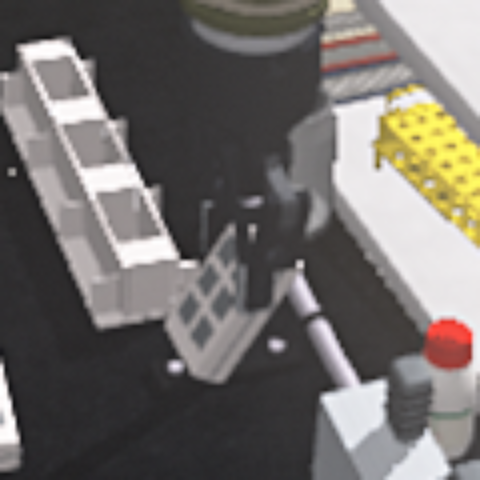

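The force is at 118 N, close to the limit, so I back off at once. The cassette is already tilted about 50 to 60°.

>>> jog_arm(
  steps=[
    [[-0.3,0,-0.3],0],
    [[-0.3,0,-0.3],0],
    [[-0.5,0,-0.4],0],
    [[-0.5,0,-0.4],0],
    [[-0.5,0,0],0],
    [[-0.5,0,0],0],
    [[-0.5,0,0],0],
    [[-0.5,0,0],0],
    [[0,0,0],0],
    [[0,0,0],0],
  ],
)

```text
time: 51.05
tcp_pos: [0.5773, -0.0997, 0.1277]
tool_rot: [3.141, -0.026, 0.0]
contact_force: [0.5, -0.3, 0.0]
finger_gap: 0.0477
grasp_force: 134.3
```

```bash
cat >> h.py <<'E'
def tilt(x0,y0,x1,y1,thr=85):
    """dominant line directions in side crop -> printed segments, for the held cassette"""
    S=get_image("side"); g=cv2.cvtColor(S[y0:y1,x0:x1],cv2.COLOR_RGB2GRAY); g=cv2.resize(g,None,fx=3,fy=3,interpolation=cv2.INTER_CUBIC)
    L=cv2.createLineSegmentDetector().detect(g)[0][:,0]/3
    for l in sorted(L.tolist(),key=lambda l:-np.hypot(l[2]-l[0],l[3]-l[1]))[:12]:
        print([round(v) for v in (l[0]+x0,l[1]+y0,l[2]+x0,l[3]+y0)],"ang",round(np.degrees(np.arctan2(-(l[3]-l[1]),l[2]-l[0]))%180))
E
python3 - <<'E'
from h import *
plan((.56,-.1,.13,-1.5838,10)); tilt(305,225,375,300)
t=observe()["tcp_pos"]
for a in(.6,.8,1,1.2,1.57):
    P=t+[0,-.025,.01]; q=proj("side",[P,P+np.array([np.cos(a),0,np.sin(a)])*.03]); d=q[1]-q[0]; print(a,"img ang",np.degrees(np.arctan2(-d[1],d[0])),q[0]); predict(t,a)
E
```

```text
t 51.05 at [ 0.5773 -0.0997  0.1277] cyaw -1.587 q6 1.21 F [ 0.5 -0.3  0. ] gap 0.0477 gf 134.3
  q6 then about 1.21
[[[-0.17,0.01,-0.02],-0.0],[[-0.17,0.01,-0.02],-0.0],[[-0.17,0.01,-0.02],-0.0],[[-0.17,0.01,-0.02],-0.0],[[-0.17,0.01,-0.02],-0.0],[[-0.17,0.01,-0.02],-0.0],[[-0.17,0.01,-0.02],-0.0],[[-0.17,0.01,-0.02],-0.0],[[-0.17,0.01,-0.02],-0.0],[[-0.17,0.01,-0.02],-0.0]]
[370, 267, 356, 242] ang 119
[354, 246, 366, 269] ang 117
[305, 251, 314, 272] ang 113
[334, 285, 345, 269] ang 57
[343, 268, 332, 284] ang 56
[350, 280, 351, 262] ang 88
[308, 231, 315, 247] ang 115
[331, 283, 340, 270] ang 55
[368, 271, 374, 286] ang 114
[320, 271, 326, 284] ang 117
[323, 231, 310, 232] ang 7
[330, 255, 330, 243] ang 89
0.6 img ang 37.32662683350396 [341.21315103 269.54201062]
pred a 0.6 bbox [312, 245, 355, 287]
0.8 img ang 45.89775149527113 [341.21315103 269.54201062]
pred a 0.8 bbox [314, 244, 355, 289]
1 img ang 55.10477854676772 [341.21315103 269.54201062]
pred a 1 bbox [317, 244, 353, 290]
1.2 img ang 65.31581193032979 [341.21315103 269.54201062]
pred a 1.2 bbox [321, 244, 351, 290]
1.57 img ang 88.02547893825532 [341.21315103 269.54201062]
pred a 1.57 bbox [329, 244, 347, 290]
```

It tilts 58° (image line 56°), but the pad force has wedged up to 134 N. I'll ease the fingers slightly to relieve it.

>>> jog_arm(
  steps=[
    [[0,0,0],0],
    [[0,0,0],0],
    [[0,0,0],0],
    [[0,0,0],0],
    [[0,0,0],0],
    [[0,0,0],0],
    [[0,0,0],0],
    [[0,0,0],0],
    [[0,0,0],0],
    [[0,0,0],0],
  ],
  fingers=0.43,
  squeeze=20,
)

```text
time: 52.35
tcp_pos: [0.5771, -0.0997, 0.1276]
tool_rot: [-3.141, 0.025, 0.0]
contact_force: [0.7, 0.2, -0.8]
finger_gap: 0.0487
grasp_force: 61.1
```

```bash
python3 - <<'E'
from h import *
plan((.56,-.1,.13,-1.5838,10)); tilt(315,235,360,300)
E
```

```text
t 52.35 at [ 0.5771 -0.0997  0.1276] cyaw -1.587 q6 1.21 F [ 0.7  0.2 -0.8] gap 0.0487 gf 61.1
  q6 then about 1.21
[[[-0.17,0.01,-0.02],-0.0],[[-0.17,0.01,-0.02],-0.0],[[-0.17,0.01,-0.02],-0.0],[[-0.17,0.01,-0.02],-0.0],[[-0.17,0.01,-0.02],-0.0],[[-0.17,0.01,-0.02],-0.0],[[-0.17,0.01,-0.02],-0.0],[[-0.17,0.01,-0.02],-0.0],[[-0.17,0.01,-0.02],-0.0],[[-0.17,0.01,-0.02],-0.0]]
[334, 285, 346, 268] ang 57
[343, 268, 332, 284] ang 56
[350, 280, 351, 262] ang 88
[331, 283, 340, 270] ang 55
[320, 271, 326, 283] ang 117
[315, 246, 321, 257] ang 117
[339, 267, 340, 256] ang 89
[355, 239, 354, 249] ang 82
[347, 257, 346, 267] ang 85
[328, 249, 319, 251] ang 10
[335, 246, 331, 254] ang 59
[326, 284, 334, 286] ang 162
```

>>> jog_arm(
  steps=[
    [[0,0,0],0],
    [[0,0,0],0],
    [[0,0,0],0],
    [[0,0,0],0],
    [[0,0,0],0],
    [[0,0,0],0],
    [[0,0,0],0],
    [[0,0,0],0],
    [[0,0,0],0],
    [[0,0,0],0],
  ],
  fingers=0.424,
)

```text
time: 53.65
tcp_pos: [0.5771, -0.0997, 0.1276]
tool_rot: [3.141, -0.026, 0.0]
contact_force: [-1.5, -0.4, -1.1]
finger_gap: 0.0494
grasp_force: 38.9
```

```bash
python3 - <<'E'
from h import *
plan((.632-.0307,-.1,.134,-1.5838,8)); tilt(315,235,360,300)
for a in (.9,1,1.1,1.2,1.3,1.4,1.5):
    s=27;print(a, "P rel",round(-(s*np.cos(a)+18*np.sin(a)),1),round(-(s*np.sin(a)-18*np.cos(a)),1))
E
```

```text
t 53.65 at [ 0.5771 -0.0997  0.1276] cyaw -1.587 q6 1.21 F [-1.5 -0.4 -1.1] gap 0.0494 gf 38.9
  q6 then about 1.21
[[[0.3,0.0,-0.08],-0.0],[[0.3,0.0,-0.08],-0.0],[[0.3,0.0,-0.08],-0.0],[[0.3,0.0,-0.08],-0.0],[[0.3,0.0,-0.08],-0.0],[[0.3,0.0,-0.08],-0.0],[[0.3,0.0,-0.08],-0.0],[[0.3,0.0,-0.08],-0.0],[[0,0,0],0],[[0,0,0],0]]
[334, 286, 346, 268] ang 57
[342, 269, 332, 284] ang 55
[350, 280, 351, 262] ang 88
[331, 283, 340, 270] ang 55
[320, 271, 326, 283] ang 117
[315, 246, 321, 256] ang 117
[355, 239, 354, 250] ang 84
[339, 267, 340, 256] ang 88
[328, 249, 319, 251] ang 10
[349, 264, 354, 257] ang 51
[335, 246, 331, 253] ang 59
[347, 258, 346, 266] ang 86
0.9 P rel -30.9 -10.0
1 P rel -29.7 -13.0
1.1 P rel -28.3 -15.9
1.2 P rel -26.6 -18.6
1.3 P rel -24.6 -21.2
1.4 P rel -22.3 -23.5
1.5 P rel -19.9 -25.7
```

>>> jog_arm(
  steps=[
    [[0.3,0,-0.08],0],
    [[0.3,0,-0.08],0],
    [[0.3,0,-0.08],0],
    [[0.3,0,-0.08],0],
    [[0.3,0,-0.08],0],
    [[0.3,0,-0.08],0],
    [[0.3,0,0],0],
    [[0.3,0,0.2],0],
    [[0.05,0,0.2],0],
    [[0.05,0,0.2],0],
  ],
  fingers=0.42,
)

```text
time: 54.95
tcp_pos: [0.6021, -0.1001, 0.1261]
tool_rot: [-3.141, 0.025, 0.001]
contact_force: [0.2, 0.3, -0.5]
finger_gap: 0.0496
grasp_force: 25.4
```

```bash
python3 - <<'E'
from h import *
X,Z=.632,.138
plan((X-.0283,-.1,Z-.0159,-1.5838,3),(X-.0266,-.1,Z-.0186,None,3),(X-.0246,-.1,Z-.0212,None,3)); tilt(325,235,375,300)
E
```

```text
t 54.95 at [ 0.6021 -0.1001  0.1261] cyaw -1.587 q6 1.23 F [ 0.2  0.3 -0.5] gap 0.0496 gf 25.4
  q6 then about 1.23
  q6 then about 1.23
  q6 then about 1.23
[[[0.05,0.0,0.13],-0.001],[[0.05,0.0,0.13],-0.001],[[0.05,0.0,0.13],-0.001],[[0.06,0.0,0.09],0.0],[[0.06,0.0,0.09],0.0],[[0.06,0.0,0.09],0.0],[[0.07,0.0,0.09],0.0],[[0.07,0.0,0.09],0.0],[[0.07,0.0,0.09],0.0],[[0,0,0],0]]
[348, 278, 361, 260] ang 55
[353, 267, 342, 282] ang 55
[368, 271, 374, 286] ang 114
[341, 282, 350, 268] ang 55
[330, 269, 337, 282] ang 120
[367, 236, 364, 249] ang 79
[370, 267, 364, 256] ang 117
[346, 245, 339, 255] ang 57
[325, 237, 330, 248] ang 115
[370, 288, 369, 299] ang 84
[362, 258, 365, 269] ang 110
[350, 265, 351, 255] ang 88
```

>>> jog_arm(
  steps=[
    [[0.05,0,0.13],0],
    [[0.05,0,0.13],0],
    [[0.05,0,0.13],0],
    [[0.06,0,0.09],0],
    [[0.06,0,0.09],0],
    [[0,0,0],0],
    [[0,0,0],0],
    [[0,0,0],0],
    [[0,0,0],0],
    [[0,0,0],0],
  ],
)

```text
time: 56.25
tcp_pos: [0.6039, -0.1002, 0.122]
tool_rot: [3.141, -0.025, -0.002]
contact_force: [-9.0, 0.9, 9.7]
finger_gap: 0.0495
grasp_force: 27.6
```

>>> jog_arm(
  steps=[
    [[0.05,0,0.09],0],
    [[0.06,0,0.09],0],
    [[0.06,0,0.08],0],
    [[0.06,0,0.08],0],
    [[0,0,0],0],
    [[0,0,0],0],
    [[0,0,0],0],
    [[0,0,0],0],
    [[0,0,0],0],
    [[0,0,0],0],
  ],
)

```text
time: 57.5
tcp_pos: [0.6051, -0.1004, 0.1194]
tool_rot: [3.141, -0.025, -0.005]
contact_force: [-17.9, -0.7, 17.4]
finger_gap: 0.0496
grasp_force: 35.2
```

```bash
python3 - <<'E'
from h import *
X,Z=.632,.138
plan((X-.0246,-.1,Z-.0212,-1.5838,3)); tilt(325,235,375,300)
E
```

```text
t 57.5 at [ 0.6051 -0.1004  0.1194] cyaw -1.587 q6 1.23 F [-17.9  -0.7  17.4] gap 0.0496 gf 35.2
  q6 then about 1.23
[[[0.08,-0.01,0.09],-0.001],[[0.08,-0.01,0.09],-0.001],[[0.08,-0.01,0.09],-0.001],[[0,0,0],0],[[0,0,0],0],[[0,0,0],0],[[0,0,0],0],[[0,0,0],0],[[0,0,0],0],[[0,0,0],0]]
[347, 286, 362, 261] ang 59
[368, 271, 374, 286] ang 114
[354, 270, 345, 284] ang 59
[344, 284, 352, 270] ang 59
[332, 272, 339, 284] ang 120
[346, 246, 340, 257] ang 61
[340, 240, 340, 252] ang 89
[325, 237, 330, 248] ang 115
[370, 288, 369, 299] ang 84
[370, 267, 365, 257] ang 117
[351, 268, 352, 258] ang 87
[370, 290, 374, 298] ang 117
```

>>> jog_arm(
  steps=[
    [[0,0,0],0],
    [[0,0,0],0],
    [[0.06,0,0.05],0],
    [[0.06,0,0.05],0],
    [[0.06,0,0.05],0],
    [[0.06,0,0.05],0],
    [[0,0,0],0],
    [[0,0,0],0],
    [[0,0,0],0],
    [[0,0,0],0],
  ],
  fingers=0.417,
)

```text
time: 58.8
tcp_pos: [0.607, -0.1002, 0.1166]
tool_rot: [3.141, -0.025, -0.008]
contact_force: [-17.2, -1.5, 15.1]
finger_gap: 0.0499
grasp_force: 27.3
```

```bash
python3 - <<'E'
from h import *
X,Z=.632,.138
plan((X-.0246,-.1,Z-.0212,-1.5838,3)); tilt(325,235,375,300)
E
```

```text
t 58.8 at [ 0.607  -0.1002  0.1166] cyaw -1.587 q6 1.23 F [-17.2  -1.5  15.1] gap 0.0499 gf 27.3
  q6 then about 1.23
[[[0.01,-0.01,-0.01],-0.001],[[0.01,-0.01,-0.01],-0.001],[[0.01,-0.01,-0.01],-0.001],[[0,0,0],0],[[0,0,0],0],[[0,0,0],0],[[0,0,0],0],[[0,0,0],0],[[0,0,0],0],[[0,0,0],0]]
[349, 286, 359, 267] ang 61
[368, 271, 374, 286] ang 114
[354, 271, 347, 284] ang 63
[346, 245, 340, 259] ang 65
[334, 272, 341, 285] ang 120
[345, 285, 352, 271] ang 63
[370, 288, 369, 299] ang 84
[352, 268, 353, 258] ang 87
[363, 260, 366, 269] ang 107
[370, 267, 365, 258] ang 117
[370, 290, 374, 298] ang 117
[335, 255, 331, 246] ang 115
```

>>> jog_arm(
  steps=[
    [[0.07,0,0.05],0],
    [[0.07,0,0.05],0],
    [[0.07,0,0.05],0],
    [[0.07,0,0.04],0],
    [[0.07,0,0.04],0],
    [[0.07,0,0.04],0],
    [[0,0,0],0],
    [[0,0,0],0],
    [[0,0,0],0],
    [[0,0,0],0],
  ],
  fingers=0.416,
)

```text
time: 60.1
tcp_pos: [0.6105, -0.1, 0.1135]
tool_rot: [-3.141, 0.025, 0.011]
contact_force: [-20.7, 1.1, 13.4]
finger_gap: 0.05
grasp_force: 25.1
```

```bash
python3 - <<'E'
from h import *
plan((.58,-.1,.1166,-1.5838,3)); tilt(325,235,375,300)
E
```

```text
t 60.1 at [ 0.6105 -0.1     0.1135] cyaw -1.587 q6 1.23 F [-20.7   1.1  13.4] gap 0.05 gf 25.1
  q6 then about 1.23
[[[-1.02,0.02,-0.1],-0.001],[[-1.02,0.02,-0.1],-0.001],[[-1.02,0.01,-0.1],-0.001],[[0,0,0],0],[[0,0,0],0],[[0,0,0],0],[[0,0,0],0],[[0,0,0],0],[[0,0,0],0],[[0,0,0],0]]
[351, 286, 358, 270] ang 67
[368, 271, 374, 286] ang 114
[335, 273, 343, 285] ang 120
[354, 272, 349, 284] ang 68
[342, 246, 342, 257] ang 93
[325, 237, 330, 248] ang 115
[370, 288, 369, 299] ang 84
[347, 284, 351, 274] ang 67
[353, 269, 354, 258] ang 85
[328, 270, 338, 268] ang 13
[335, 255, 331, 246] ang 115
[370, 290, 374, 298] ang 116
```

>>> jog_arm(
  steps=[
    [[0.08,0,0.04],0],
    [[0.08,0,0.04],0],
    [[0.08,0,0.04],0],
    [[0.08,0,0.03],0],
    [[0.08,0,0.03],0],
    [[0.08,0,0.03],0],
    [[0,0,0],0],
    [[0,0,0],0],
    [[0,0,0],0],
    [[0,0,0],0],
  ],
)

```text
time: 61.4
tcp_pos: [0.6139, -0.0999, 0.1112]
tool_rot: [-3.14, 0.025, 0.017]
contact_force: [-26.6, 0.9, 14.3]
finger_gap: 0.0497
grasp_force: 25.0
```

```bash
python3 - <<'E'
from h import *
tilt(325,235,375,300)
plan((.57,-.10,.12,-1.5838,4),(.55,-.02,.14,None,6),(.595,.0945,.14,-1.5948,8))
E
```

```text
[368, 271, 374, 286] ang 114
[337, 274, 344, 286] ang 119
[344, 250, 341, 262] ang 75
[370, 288, 369, 299] ang 84
[353, 259, 353, 248] ang 91
[355, 272, 352, 281] ang 71
[355, 269, 356, 259] ang 86
[335, 255, 331, 246] ang 115
[354, 283, 357, 273] ang 76
[370, 290, 374, 298] ang 116
[339, 264, 340, 254] ang 86
[325, 237, 329, 246] ang 114
t 61.45 at [ 0.6139 -0.0999  0.1112] cyaw -1.586 q6 1.24 F [-27.1  -0.3  15.8] gap 0.05 gf 25.0
  q6 then about 1.23
  q6 then about 1.23
  q6 then about 1.25
[[[-1.1,0.02,-0.21],-0.001],[[-1.1,0.02,-0.21],-0.001],[[-1.1,0.02,-0.21],-0.001],[[-1.1,0.02,-0.21],-0.001],[[-0.35,-1.33,-0.33],0.0],[[-0.35,-1.33,-0.33],0.0],[[-0.35,-1.33,-0.33],0.0],[[-0.35,-1.33,-0.33],0.0],[[-0.35,-1.33,-0.33],0.0],[[-0.35,-1.33,-0.33],0.0]]
[[[0.54,-1.44,0.0],0.002],[[0.54,-1.44,0.0],0.002],[[0.54,-1.44,0.0],0.002],[[0.53,-1.44,0.0],0.002],[[0.53,-1.44,0.0],0.002],[[0.53,-1.44,0.0],0.002],[[0.53,-1.44,0.0],0.002],[[0.52,-1.45,0.0],0.002],[[0,0,0],0],[[0,0,0],0]]
```

Now about 77° (image line 75°). I'll back away and carry it to the pocket nearest the rail, at (.6045,.0945).

>>> jog_arm(
  steps=[
    [[-1.1,0.02,-0.21],0],
    [[-1.1,0.02,-0.21],0],
    [[-1.1,0.02,-0.21],0],
    [[-1.1,0.02,-0.21],0],
    [[-0.35,-1.33,-0.33],0],
    [[-0.35,-1.33,-0.33],0],
    [[-0.35,-1.33,-0.33],0],
    [[-0.35,-1.33,-0.33],0],
    [[-0.35,-1.33,-0.33],0],
    [[-0.35,-1.33,-0.33],0],
  ],
  fingers=0.425,
)

```text
time: 62.7
tcp_pos: [0.5546, -0.0193, 0.139]
tool_rot: [-3.141, 0.025, -0.0]
contact_force: [0.4, -0.1, -1.8]
finger_gap: 0.0496
grasp_force: 21.9
```

>>> jog_arm(
  steps=[
    [[0.7,-1.44,0],0.002],
    [[0.7,-1.44,0],0.002],
    [[0.7,-1.44,0],0.002],
    [[0.8,-1.44,0],0.002],
    [[0.8,-1.44,0],0.002],
    [[0.9,-1.44,0],0],
    [[0.9,-1.44,0],0],
    [[0.9,-1.45,0],0],
    [[0,0,0],0],
    [[0,0,0],0],
  ],
)

```text
time: 63.95
tcp_pos: [0.6212, 0.0933, 0.1386]
tool_rot: [3.141, -0.041, -0.001]
contact_force: [0.2, 0.4, -1.2]
finger_gap: 0.0495
grasp_force: 21.9
```

```bash
python3 - <<'E'
from h import *
tilt(295,200,355,265)
t=observe()["tcp_pos"]
for a in(1.2,1.3,1.4,1.5):
    P=t+[0,-.025,.01]; q=proj("side",[P,P+np.array([np.cos(a),0,np.sin(a)])*.03]); d=q[1]-q[0]; print(a,"img ang",np.degrees(np.arctan2(-d[1],d[0])),q[0]); predict(t,a)
plan((.617,.0945,.09,-1.5948,4),(.617,.0945,.072,None,3))
E
```

```text
[296, 230, 311, 265] ang 114
[344, 236, 344, 264] ang 89
[351, 264, 352, 246] ang 86
[308, 231, 316, 247] ang 115
[329, 230, 333, 216] ang 73
[321, 257, 334, 254] ang 10
[330, 217, 326, 229] ang 73
[325, 229, 328, 216] ang 74
[347, 200, 355, 210] ang 127
[331, 249, 319, 251] ang 9
[325, 237, 330, 248] ang 115
[321, 230, 310, 232] ang 9
1.2 img ang 67.20649385077998 [331.26985972 217.2030361 ]
pred a 1.2 bbox [314, 196, 340, 236]
1.3 img ang 72.73371061474286 [331.26985972 217.2030361 ]
pred a 1.3 bbox [315, 196, 339, 236]
1.4 img ang 78.53146267537961 [331.26985972 217.2030361 ]
pred a 1.4 bbox [317, 196, 338, 236]
1.5 img ang 84.6170043288769 [331.26985972 217.2030361 ]
pred a 1.5 bbox [319, 196, 337, 236]
t 64.0 at [0.6212 0.0931 0.1387] cyaw -1.597 q6 1.56 F [-0.  -0.6 -1.3] gap 0.0498 gf 21.9
  q6 then about 1.55
  q6 then about 1.55
[[[-0.11,-0.03,1.22],-0.001],[[-0.11,-0.03,1.22],-0.001],[[-0.11,-0.03,1.22],-0.001],[[-0.11,-0.03,1.22],-0.001],[[0.01,0.0,0.6],0.0],[[0.01,0.0,0.6],0.0],[[0.01,0.0,0.6],0.0],[[0,0,0],0],[[0,0,0],0],[[0,0,0],0]]
```

>>> jog_arm(
  steps=[
    [[-0.05,-0.03,1.22],0],
    [[-0.05,-0.03,1.22],0],
    [[-0.05,-0.03,1.22],0],
    [[-0.05,-0.03,1.22],0],
    [[0,0,0.6],0],
    [[0,0,0.4],0],
    [[0,0,0],0],
    [[0,0,0],0],
    [[0,0,0],0],
    [[0,0,0],0],
  ],
)

```text
time: 65.25
tcp_pos: [0.6195, 0.0947, 0.0801]
tool_rot: [-3.141, 0.041, -0.0]
contact_force: [-0.3, -0.5, -0.8]
finger_gap: 0.0499
grasp_force: 21.9
```

```bash
python3 - <<'E'
from h import *
tilt(300,215,350,265)
plan((.607,.0945,.08,-1.5948,4),(.607,.0945,.055,None,6))
t=observe()["tcp_pos"]; predict(t,1.31)
E
```

```text
[344, 236, 344, 264] ang 88
[300, 240, 311, 265] ang 114
[305, 225, 313, 240] ang 116
[305, 221, 316, 219] ang 8
[323, 256, 334, 254] ang 8
[334, 252, 329, 242] ang 114
[315, 258, 311, 248] ang 115
[314, 244, 319, 254] ang 119
[307, 240, 303, 230] ang 112
[329, 233, 329, 224] ang 88
[340, 264, 340, 255] ang 90
[309, 230, 306, 222] ang 116
t 65.3 at [0.6195 0.0947 0.0801] cyaw -1.597 q6 1.56 F [ 0.3 -0.1 -1.7] gap 0.0501 gf 21.9
  q6 then about 1.56
  q6 then about 1.56
[[[-0.31,0.01,0.0],-0.001],[[-0.31,0.01,0.0],-0.001],[[-0.31,0.01,0.0],-0.001],[[-0.31,0.01,0.0],-0.001],[[0.0,0.0,0.42],0.0],[[0.0,0.0,0.42],0.0],[[0.0,0.0,0.42],0.0],[[0.0,0.0,0.42],0.0],[[0.0,0.0,0.42],0.0],[[0.0,0.0,0.42],0.0]]
pred a 1.31 bbox [315, 215, 338, 253]
```

>>> jog_arm(
  steps=[
    [[0,0,0.3],0],
    [[0,0,0.3],0],
    [[0,0,0.3],0],
    [[-0.15,0,0.25],0],
    [[-0.2,0,0.25],0],
    [[-0.2,0,0.2],0],
    [[-0.2,0,0.2],0],
    [[-0.2,0,0.2],0],
    [[-0.2,0,0.1],0],
    [[0,0,0],0],
  ],
)

```text
time: 66.55
tcp_pos: [0.6076, 0.095, 0.0587]
tool_rot: [3.141, -0.041, -0.001]
contact_force: [2.9, 0.6, 0.1]
finger_gap: 0.0493
grasp_force: 20.9
```

```bash
python3 - <<'E'
from h import *
tilt(310,210,345,250)
plan((.605,.0945,.055,-1.5948,4))
E
```

```text
[344, 236, 344, 249] ang 90
[322, 231, 322, 221] ang 89
[324, 240, 324, 231] ang 89
[319, 250, 315, 242] ang 115
[332, 249, 329, 242] ang 114
[315, 238, 316, 231] ang 82
[315, 217, 313, 210] ang 109
[310, 234, 312, 240] ang 108
[330, 243, 331, 237] ang 82
[319, 244, 320, 249] ang 93
[316, 231, 310, 232] ang 5
[333, 215, 330, 210] ang 115
t 66.6 at [0.6076 0.0951 0.0587] cyaw -1.597 q6 1.56 F [ 2.3 -0.6 -0.8] gap 0.0496 gf 20.9
  q6 then about 1.56
[[[-0.06,0.02,0.09],-0.001],[[-0.06,0.02,0.09],-0.001],[[-0.06,0.02,0.09],-0.001],[[-0.06,0.02,0.09],-0.001],[[0,0,0],0],[[0,0,0],0],[[0,0,0],0],[[0,0,0],0],[[0,0,0],0],[[0,0,0],0]]
```

Nearly upright now. Release and rise.

>>> jog_arm(
  steps=[
    [[0,0,0],0],
    [[0,0,0],0],
    [[0,0,0],0],
    [[0,0,0],0],
    [[0,0,-1.5],0],
    [[0,0,-2],0],
    [[0,0,-2],0],
    [[-1,0,-2],0],
    [[-2,0,-2],0],
    [[-2.5,0,-2],0],
  ],
  fingers=0.25,
)

```text
time: 67.85
tcp_pos: [0.5519, 0.0965, 0.1753]
tool_rot: [3.141, -0.041, 0.001]
contact_force: [0.3, 0.9, 0.0]
finger_gap: 0.0642
grasp_force: 0.0
```

```bash
cat >> h.py <<'E'
def standpred(x,y,yaw=-.024,zc=.049):
    k=np.array([[x+sx*.012,y+sy*.025,zc+sz*.045] for sx in(1,-1) for sy in(1,-1) for sz in(1,-1)])
    q=proj("side",k); return np.r_[q.min(0),q.max(0)].round().astype(int).tolist()
E
python3 - <<'E'
from h import *
print("expected bbox if standing",standpred(.6045,.0945))
seg(); tilt(305,205,350,255)
T=get_image("top")
for c in cassettes(T): print("cas",np.round(c,4))
cas_side((250,250,300,325))
plan((.5,.0,.17,-.3,5))
E
```

```text
expected bbox if standing [315, 225, 329, 263]
seg p 0.9 bbox [257, 257, 283, 284] rect [[256, 261], [276, 254], [285, 280], [265, 287]]
[344, 236, 344, 254] ang 90
[305, 224, 313, 240] ang 116
[317, 219, 311, 207] ang 114
[328, 236, 322, 225] ang 118
[319, 238, 319, 250] ang 94
[314, 242, 315, 231] ang 88
[323, 249, 323, 239] ang 90
[325, 238, 325, 248] ang 91
[335, 254, 331, 246] ang 115
[320, 227, 324, 235] ang 117
[315, 227, 319, 236] ang 116
[310, 230, 306, 222] ang 116
cas [0.5368 0.4717 1.3545 0.0626 0.0649]
side [0.4569 0.0138] [0.2045 0.0663] 89.2 top-left-most far y 0.11580797
t 68.1 at [0.553  0.0965 0.1739] cyaw -1.597 q6 1.56 F [1.5 0.3 0.5] gap 0.0641 gf 0.0
  q6 then about 0.26
[[[-1.01,1.96,0.08],-0.259],[[-1.48,1.63,0.08],-0.259],[[-1.85,1.2,0.08],-0.259],[[-2.09,0.69,0.08],-0.259],[[-2.2,0.13,0.08],-0.259],[[0,0,0],0],[[0,0,0],0],[[0,0,0],0],[[0,0,0],0],[[0,0,0],0]]
```

The cassette stands in pocket 0: its edges are vertical at px (319–325, 225–250), as predicted. Next I check that A and B have not moved.

```bash
python3 - <<'E'
from h import *
S=get_image("side"); S0=cv2.imread("pics/side0.png")[:,:,::-1]
def m(I): return (I[250:330,245:300].min(2)>120)
a,b=m(S),m(S0); print(a.sum(),b.sum(),(a^b).sum())
ys,xs=np.where(a^b); print(np.bincount(ys//10,minlength=8),np.bincount(xs//10))
plan((.5,.0,.10,-.7,5),(.4337+.012*.219,-.0568+.012*.976,.06,-.2212,5),(.4363,-.0451,.0025,None,6))
E
```

```text
1073 1196 795
[ 12  14  29 145 175 178 190  52] [  0  24 307 205 259]
t 68.15 at [0.5531 0.0964 0.1734] cyaw -1.597 q6 1.56 F [ 0.9 -1.   0.3] gap 0.0637 gf 0.0
  q6 then about 0.66
  q6 then about 0.18
  q6 then about 0.18
[[[-1.01,1.96,1.47],-0.179],[[-1.34,1.74,1.47],-0.179],[[-1.63,1.48,1.47],-0.179],[[-1.87,1.16,1.47],-0.179],[[-2.05,0.81,1.47],-0.179],[[-1.51,-0.39,0.8],-0.096],[[-1.47,-0.53,0.8],-0.096],[[-1.41,-0.67,0.8],-0.096],[[-1.34,-0.8,0.8],-0.096],[[-1.25,-0.93,0.8],-0.096]]
[[[0.0,0.0,0.96],0.0],[[0.0,0.0,0.96],0.0],[[0.0,0.0,0.96],0.0],[[0.0,0.0,0.96],0.0],[[0.0,0.0,0.96],0.0],[[0.0,0.0,0.96],0.0],[[0,0,0],0],[[0,0,0],0],[[0,0,0],0],[[0,0,0],0]]
```

B has been knocked aside. I'll move the arm clear and measure it again from above.

>>> jog_arm(
  steps=[
    [[-1.5,4,0],-0.17],
    [[-2,3.6,0],-0.17],
    [[-2,3.2,0],-0.17],
    [[-2,2.8,0],-0.17],
    [[-2.5,2,0],-0.17],
    [[-2.5,1.5,0],-0.17],
    [[-2.5,1,0],-0.17],
    [[-2.5,0.5,0],-0.17],
    [[-2.5,0,0],0],
    [[-2,0,0],0],
  ],
)

```text
time: 69.4
tcp_pos: [0.4735, -0.2082, 0.1732]
tool_rot: [-2.468, -1.942, 0.001]
contact_force: [0.5, 0.3, -0.2]
finger_gap: 0.0638
grasp_force: 0.0
```

```bash
python3 - <<'E'
from h import *
T=get_image("top")
for c in cassettes(T): print("cas",np.round(c,4))
v=T[235:322,240:440].min(2); print(plan((.4,-.2,.17,None,1)))
for r in outline_of("top","cassette_0_mid"): print(r["p"],np.round(r["bbox"]),atz("top",[(r["bbox"][0]+r["bbox"][2])/2,(r["bbox"][1]+r["bbox"][3])/2],.024)[:2])
# standing cassette seen from above: white blob over pocket 0
print(proj("top",[.6045,.0945,.094]))
E
```

```text
cas [0.5368 0.4717 1.3545 0.0626 0.0649]
t 69.45 at [ 0.4733 -0.21    0.1732] cyaw -0.239 q6 -0.41 F [-0.8 -3.   0.9] gap 0.0641 gf 0.0
  q6 then about -0.41
[[[-0.76,-7.36,0.33],0.0],[[0,0,0],0],[[0,0,0],0],[[0,0,0],0],[[0,0,0],0],[[0,0,0],0],[[0,0,0],0],[[0,0,0],0],[[0,0,0],0],[[0,0,0],0]]
None
0.31 [270. 168. 295. 192.] [0.73404107 0.11575619]
[[289.68936475 221.2661101 ]]
```

```bash
python3 - <<'E'
from h import *
T=get_image("top")
m=(T.min(2)>120).astype(np.uint8); m[:245]=0;m[322:]=0;m[:,:240]=0;m[:,470:]=0
for c in cv2.findContours(m,cv2.RETR_EXTERNAL,cv2.CHAIN_APPROX_NONE)[0]:
    if cv2.contourArea(c)<60: continue
    print(cv2.contourArea(c),cv2.boundingRect(c),(cv2.approxPolyDP(c,1.5,True)[:,0]).tolist())
sub=T[262:296,270:372].min(2)
for r in sub[::2]: print("".join(" .:-=+*#%@"[min(9,int(v)//26)] for v in r))
E
```

```text
1056.5 (285, 262, 64, 24) [[348, 265], [319, 262], [316, 268], [285, 268], [285, 284], [316, 284], [317, 279], [347, 282]]
4647.5 (359, 245, 101, 77) [[459, 263], [452, 258], [449, 266], [450, 259], [431, 245], [405, 245], [373, 287], [367, 298], [371, 296], [373, 299], [359, 321], [404, 321], [408, 315], [405, 307], [410, 310], [420, 308], [421, 311], [414, 321], [423, 321], [451, 279]]
................................................=+==--:::::::.........................................
......:........................................-#@@@@@@@@@@%%##******+==--:::::.......................
...........:....:......:.......::.:::::::::....=#@@@%#+++*#%%###%%%@@%%%@@@@@@%=......................
..............:=*#*##**########%%%%%%%%%%%%%%#=+%@@@%#++++#%%*+++*%%#++++#%@@@%-......................
..............:#@@@@%####%%%%####%@%#***#%@@@%*#@@@@%##***%@%++++*%%#++++#%@@@#-......................
..............:#@@@@%++++*%%#++++#%%*+++*%@@@%*#@@@@@%%%%@@@@@%%%%%%%####%@@@@#:......................
..............:#@@@@%*+++#%%#++++#%%*+++*%@@@%*#@@@@%++++#%%#***#%@%%%%%%@@@@%*:...........
[... 341 characters left out ...]
%*****%%%****#%%#****%@@@%*:.............:::::--===++*###+:.......................
..............:*%%%%%%%%%%%%%%%%%%%%%%%%%%%%%%+:...................................:..............:...
................::::::.:.....:.........................................................:..............
.......................................................................................:.:..........:-
......................................................:..................................:....:..:.:-=
..............................................................:.......:...........................:-==
........................................:............:...............................:...........:==++
```

B now lies against A, centred at px (333,272). The other blobs are the arm. I'll grip B at its +y side and use a lighter grip for the turn.

```bash
python3 - <<'E'
from h import *
k=[atz("top",p,.024)[:2] for p in ((319,262),(348,265),(347.3,282),(317,279))]
b=np.mean(k,0); l=(k[0]+k[3]-k[1]-k[2])/2; yaw=np.arctan2(-l[0],l[1]); print("B",b,yaw,np.linalg.norm(l))
g=b+.012*l/np.linalg.norm(l); print(g)
plan((*g,.10,yaw,9),(*g,.0025,None,8))
E
```

```text
B [ 0.46168249 -0.02324236] -0.12460312788509985 0.08581872890786695
[ 0.46317386 -0.0113354 ]
t 69.55 at [ 0.4736 -0.2076  0.1735] cyaw -0.239 q6 -0.4 F [1.  0.2 0.2] gap 0.0644 gf 0.0
  q6 then about -0.52
  q6 then about -0.52
[[[2.09,-0.63,0.82],-0.013],[[2.1,-0.6,0.82],-0.013],[[2.11,-0.57,0.82],-0.013],[[2.11,-0.55,0.82],-0.013],[[2.12,-0.52,0.82],-0.013],[[2.13,-0.49,0.82],-0.013],[[2.13,-0.46,0.82],-0.013],[[2.14,-0.43,0.82],-0.013],[[2.14,-0.41,0.82],-0.013],[[0.0,0.0,1.22],0.0]]
[[[0.0,0.0,1.22],0.0],[[0.0,0.0,1.22],0.0],[[0.0,0.0,1.22],0.0],[[0.0,0.0,1.22],0.0],[[0.0,0.0,1.22],0.0],[[0.0,0.0,1.22],0.0],[[0.0,0.0,1.22],0.0],[[0,0,0],0],[[0,0,0],0],[[0,0,0],0]]
```

>>> jog_arm(
  steps=[
    [[2.09,-0.63,0.82],-0.013],
    [[2.1,-0.6,0.82],-0.013],
    [[2.11,-0.57,0.82],-0.013],
    [[2.11,-0.55,0.82],-0.013],
    [[2.12,-0.52,0.82],-0.013],
    [[2.13,-0.49,0.82],-0.013],
    [[2.13,-0.46,0.82],-0.013],
    [[2.14,-0.43,0.82],-0.013],
    [[2.14,-0.41,0.82],-0.013],
    [[0,0,1.22],0],
  ],
  fingers=0,
)

```text
time: 70.8
tcp_pos: [0.4627, -0.0091, 0.0876]
tool_rot: [2.347, 2.088, 0.0]
contact_force: [-0.0, -0.3, -0.3]
finger_gap: 0.0855
grasp_force: 0.0
```

>>> jog_arm(
  steps=[
    [[0,0,1.22],0],
    [[0,0,1.22],0],
    [[0,0,1.22],0],
    [[0,0,1.22],0],
    [[0,0,1.22],0],
    [[0,0,1.22],0],
    [[0,0,1.22],0],
    [[0,0,0],0],
    [[0,0,0],0],
    [[0,0,0],0],
  ],
)

```text
time: 72.05
tcp_pos: [0.4632, -0.0109, 0.0029]
tool_rot: [2.35, 2.084, 0.001]
contact_force: [0.1, -0.4, -0.1]
finger_gap: 0.0854
grasp_force: 0.0
```

>>> jog_arm(
  steps=[
    [[0,0,0],0],
    [[0,0,0],0],
    [[0,0,0],0],
    [[0,0,0],0],
    [[0,0,0],0],
    [[0,0,0],0],
    [[0,0,0],0],
    [[0,0,0],0],
    [[0,0,0],0],
    [[0,0,0],0],
  ],
  fingers=0.43,
  squeeze=20,
)

```text
time: 73.3
tcp_pos: [0.463, -0.0109, 0.0028]
tool_rot: [2.35, 2.084, 0.0]
contact_force: [-1.1, 1.0, 5.8]
finger_gap: 0.0488
grasp_force: 14.6
```

```bash
python3 - <<'E'
from h import *
X,Z=.632,.138
plan((.463,-.011,.085,None,3),(.52,-.07,.19,-.9,8),(X-.03,-.10,.19,-1.5838,7),(X-.025,-.10,Z+.022,None,2))
E
```

```text
t 73.3 at [ 0.463  -0.0109  0.0028] cyaw -0.12 q6 -0.16 F [-1.1  1.   5.8] gap 0.0488 gf 14.6
  q6 then about -0.16
  q6 then about 0.62
  q6 then about 1.3
  q6 then about 1.3
[[[0.0,0.0,-2.74],0.0],[[0.0,0.0,-2.74],0.0],[[0.0,0.0,-2.74],0.0],[[-0.65,0.8,-1.31],0.098],[[-0.57,0.86,-1.31],0.098],[[-0.48,0.91,-1.31],0.098],[[-0.39,0.95,-1.31],0.098],[[-0.3,0.98,-1.31],0.098],[[-0.2,1.01,-1.31],0.098],[[-0.1,1.02,-1.31],0.098]]
[[[0.0,1.03,-1.31],0.098],[[0.66,1.06,0.0],0.097],[[0.76,0.99,0.0],0.097],[[0.85,0.91,0.0],0.097],[[0.93,0.83,0.0],0.097],[[1.01,0.73,0.0],0.097],[[1.08,0.63,0.0],0.097],[[1.13,0.52,0.0],0.097],[[0.25,0.0,1.49],0.0],[[0.25,0.0,1.49],0.0]]
```

>>> jog_arm(
  steps=[
    [[0,0,-2.74],0],
    [[0,0,-2.74],0],
    [[0,0,-2.74],0],
    [[-0.65,0.8,-1.31],0.098],
    [[-0.57,0.86,-1.31],0.098],
    [[-0.48,0.91,-1.31],0.098],
    [[-0.39,0.95,-1.31],0.098],
    [[-0.3,0.98,-1.31],0.098],
    [[-0.2,1.01,-1.31],0.098],
    [[-0.1,1.02,-1.31],0.098],
  ],
)

```text
time: 74.55
tcp_pos: [0.5128, -0.0629, 0.1765]
tool_rot: [-2.916, -1.167, 0.001]
contact_force: [-0.2, -0.1, -2.4]
finger_gap: 0.049
grasp_force: 14.0
```

>>> jog_arm(
  steps=[
    [[0,1.03,-1.31],0.098],
    [[0.66,1.06,0],0.097],
    [[0.76,0.99,0],0.097],
    [[0.85,0.91,0],0.097],
    [[0.93,0.83,0],0.097],
    [[1.01,0.73,0],0.097],
    [[1.08,0.63,0],0.097],
    [[1.13,0.52,0],0.097],
    [[0.25,0,1.49],0],
    [[0.25,0,1.49],0],
  ],
)

```text
time: 75.8
tcp_pos: [0.6064, -0.0997, 0.158]
tool_rot: [-3.141, 0.016, 0.003]
contact_force: [-2.7, -2.1, 4.2]
finger_gap: 0.0491
grasp_force: 14.4
```

```bash
python3 - <<'E'
from h import *
X,Z=.632,.138
plan((X-.025,-.10,Z+.019,-1.5838,2),(X-.0297,-.1,Z+.0084,None,3),(X-.0307,-.1,Z-.0023,None,3),(X-.0298,-.1,Z-.0075,None,2))
E
```

```text
t 75.8 at [ 0.6064 -0.0997  0.158 ] cyaw -1.581 q6 1.23 F [-2.7 -2.1  4.2] gap 0.0491 gf 14.4
  q6 then about 1.23
  q6 then about 1.23
  q6 then about 1.23
  q6 then about 1.23
[[[0.03,0.02,0.05],0.001],[[0.03,0.02,0.05],0.001],[[-0.16,0.0,0.35],0.0],[[-0.16,0.0,0.35],0.0],[[-0.16,0.0,0.35],0.0],[[-0.03,0.0,0.36],0.0],[[-0.03,0.0,0.36],0.0],[[-0.03,0.0,0.36],0.0],[[0.05,0.0,0.26],0.0],[[0.05,0.0,0.26],0.0]]
```

Contact is just starting. Press down with the lighter grip.

>>> jog_arm(
  steps=[
    [[0,0,0],0],
    [[0,0,0.05],0],
    [[-0.16,0,0.35],0],
    [[-0.16,0,0.35],0],
    [[-0.16,0,0.35],0],
    [[-0.03,0,0.36],0],
    [[-0.03,0,0.36],0],
    [[-0.03,0,0.36],0],
    [[0.05,0,0.26],0],
    [[0.05,0,0.26],0],
  ],
  fingers=0.421,
)

```text
time: 77.05
tcp_pos: [0.6015, -0.0993, 0.1331]
tool_rot: [-3.141, 0.019, 0.003]
contact_force: [-8.2, 1.9, 8.5]
finger_gap: 0.0497
grasp_force: 16.2
```

```bash
python3 - <<'E'
from h import *
X,Z=.632,.138
plan((.6045,-.1,.1215,-1.5838,4),(.608,-.1,.116,None,4)); tilt(315,235,370,300)
E
```

```text
t 77.05 at [ 0.6015 -0.0993  0.1331] cyaw -1.583 q6 1.23 F [-8.2  1.9  8.5] gap 0.0497 gf 16.2
  q6 then about 1.23
  q6 then about 1.23
[[[0.07,0.02,0.29],0.0],[[0.07,0.02,0.29],0.0],[[0.07,0.02,0.29],0.0],[[0.07,0.02,0.29],0.0],[[0.09,0.0,0.14],0.0],[[0.09,0.0,0.14],0.0],[[0.09,0.0,0.14],0.0],[[0.09,0.0,0.14],0.0],[[0,0,0],0],[[0,0,0],0]]
[349, 283, 362, 261] ang 60
[357, 265, 347, 282] ang 60
[345, 282, 355, 265] ang 60
[315, 272, 332, 269] ang 10
[333, 269, 341, 282] ang 120
[367, 235, 364, 249] ang 78
[346, 245, 340, 256] ang 63
[323, 249, 323, 237] ang 90
[369, 266, 364, 256] ang 116
[350, 263, 351, 251] ang 85
[334, 253, 330, 244] ang 114
[325, 238, 325, 248] ang 90
```

>>> jog_arm(
  steps=[
    [[0.07,0,0.29],0],
    [[0.07,0,0.29],0],
    [[0.07,0,0.29],0],
    [[0.07,0,0.29],0],
    [[0.1,0,0.17],0],
    [[0.1,0,0.17],0],
    [[0.1,0,0.16],0],
    [[0.12,0,0.11],0],
    [[0.12,0,0.11],0],
    [[0.12,0,0.1],0],
  ],
  fingers=0.419,
)

```text
time: 78.35
tcp_pos: [0.6083, -0.0997, 0.1135]
tool_rot: [-3.141, 0.018, 0.012]
contact_force: [-20.3, -1.0, 13.5]
finger_gap: 0.0498
grasp_force: 25.0
```

```bash
python3 - <<'E'
from h import *
plan((.6142,-.1,.111,-1.5838,4)); tilt(315,235,370,300)
E
```

```text
t 78.35 at [ 0.6083 -0.0997  0.1135] cyaw -1.583 q6 1.23 F [-20.3  -1.   13.5] gap 0.0498 gf 25.0
  q6 then about 1.23
[[[0.15,0.01,0.06],0.0],[[0.15,0.01,0.06],0.0],[[0.15,0.01,0.06],0.0],[[0.15,0.01,0.06],0.0],[[0,0,0],0],[[0,0,0],0],[[0,0,0],0],[[0,0,0],0],[[0,0,0],0],[[0,0,0],0]]
[321, 271, 341, 267] ang 12
[339, 275, 346, 288] ang 119
[350, 286, 354, 271] ang 76
[356, 271, 353, 285] ang 76
[319, 238, 319, 250] ang 93
[323, 249, 323, 237] ang 91
[352, 269, 353, 258] ang 85
[323, 256, 334, 254] ang 8
[351, 259, 351, 248] ang 91
[346, 245, 344, 255] ang 77
[335, 255, 331, 246] ang 115
[355, 287, 358, 278] ang 75
```

>>> jog_arm(
  steps=[
    [[0.12,0,0.06],0],
    [[0.12,0,0.06],0],
    [[0.12,0,0.05],0],
    [[0,0,0],0],
    [[-1,0,-0.3],0],
    [[-1.2,0,-0.3],0],
    [[-1.2,0,-0.3],0],
    [[-1.2,0,-0.5],0],
    [[-0.5,-1.2,-1.3],0],
    [[0,-1.2,-1.3],0],
  ],
)

```text
time: 79.65
tcp_pos: [0.5646, -0.0745, 0.1526]
tool_rot: [3.141, -0.019, 0.001]
contact_force: [1.6, -0.3, -0.7]
finger_gap: 0.0495
grasp_force: 24.3
```

```bash
python3 - <<'E'
from h import *
plan((.56,.08,.175,-1.59,6),(.615,.184,.175,-1.5948,8),(.618,.184,.125,None,4)); tilt(305,220,360,290)
E
```

```text
t 79.65 at [ 0.5646 -0.0745  0.1526] cyaw -1.583 q6 1.24 F [ 1.6 -0.3 -0.7] gap 0.0495 gf 24.3
  q6 then about 1.25
  q6 then about 1.26
  q6 then about 1.26
[[[-0.11,-2.57,-0.37],0.001],[[-0.11,-2.57,-0.37],0.001],[[-0.11,-2.57,-0.37],0.001],[[-0.12,-2.57,-0.37],0.001],[[-0.12,-2.57,-0.37],0.001],[[-0.12,-2.57,-0.37],0.001],[[0.66,-1.32,0.0],0.001],[[0.66,-1.32,0.0],0.001],[[0.66,-1.32,0.0],0.001],[[0.66,-1.32,0.0],0.001]]
[[[0.66,-1.32,0.0],0.001],[[0.66,-1.32,0.0],0.001],[[0.66,-1.32,0.0],0.001],[[0.65,-1.32,0.0],0.001],[[0.07,0.0,1.25],0.0],[[0.07,0.0,1.25],0.0],[[0.07,0.0,1.25],0.0],[[0.07,0.0,1.25],0.0],[[0,0,0],0],[[0,0,0],0]]
[345, 236, 343, 279] ang 88
[350, 280, 352, 246] ang 87
[349, 234, 358, 253] ang 116
[305, 224, 313, 240] ang 116
[305, 251, 312, 267] ang 113
[359, 248, 352, 234] ang 118
[334, 255, 332, 269] ang 82
[319, 238, 319, 249] ang 91
[328, 242, 328, 231] ang 91
[331, 253, 331, 241] ang 89
[314, 243, 315, 231] ang 88
[321, 255, 321, 244] ang 86
```

>>> jog_arm(
  steps=[
    [[-0.11,-2.57,-0.37],0.001],
    [[-0.11,-2.57,-0.37],0.001],
    [[-0.11,-2.57,-0.37],0.001],
    [[-0.12,-2.57,-0.37],0.001],
    [[-0.12,-2.57,-0.37],0.001],
    [[-0.12,-2.57,-0.37],0.001],
    [[0.66,-1.32,0],0.001],
    [[0.66,-1.32,0],0.001],
    [[0.66,-1.32,0],0.001],
    [[0.66,-1.32,0],0.001],
  ],
  fingers=0.425,
)

```text
time: 80.95
tcp_pos: [0.5881, 0.1316, 0.1732]
tool_rot: [3.141, -0.036, -0.0]
contact_force: [-1.0, -0.5, -0.5]
finger_gap: 0.0498
grasp_force: 24.3
```

>>> jog_arm(
  steps=[
    [[0.66,-1.32,0],0.001],
    [[0.66,-1.32,0],0.001],
    [[0.66,-1.32,0],0.001],
    [[0.65,-1.32,0],0.001],
    [[0,0,1.25],0],
    [[0,0,1.25],0],
    [[0,0,1.25],0],
    [[0,0,1.25],0],
    [[0,0,0],0],
    [[0,0,0],0],
  ],
)

```text
time: 82.2
tcp_pos: [0.6152, 0.1833, 0.1238]
tool_rot: [-3.141, 0.041, -0.001]
contact_force: [-0.2, -0.1, -1.3]
finger_gap: 0.0501
grasp_force: 24.3
```

```bash
python3 - <<'E'
from h import *
tilt(295,180,345,245)
t=observe()["tcp_pos"]
for a in(1.3,1.4,1.5):
    P=t+[0,-.025,.01]; q=proj("side",[P,P+np.array([np.cos(a),0,np.sin(a)])*.03]); d=q[1]-q[0]; print(a,"img ang",np.degrees(np.arctan2(-d[1],d[0])),q[0]); predict(t,a)
plan((.613,.184,.08,-1.5948,5),(.607,.184,.059,None,5))
E
```

```text
[320, 219, 323, 201] ang 83
[295, 228, 302, 245] ang 113
[305, 225, 313, 240] ang 116
[319, 204, 318, 218] ang 83
[314, 203, 312, 216] ang 84
[308, 199, 295, 201] ang 10
[316, 218, 317, 206] ang 84
[297, 205, 308, 204] ang 6
[307, 240, 303, 230] ang 112
[317, 202, 316, 192] ang 91
[320, 227, 324, 235] ang 117
[299, 223, 296, 215] ang 113
1.3 img ang 73.80649533008106 [318.16121314 204.83672513]
pred a 1.3 bbox [304, 185, 325, 223]
1.4 img ang 79.64679009078957 [318.16121314 204.83672513]
pred a 1.4 bbox [306, 185, 324, 223]
1.5 img ang 85.73937715653766 [318.16121314 204.83672513]
pred a 1.5 bbox [307, 185, 323, 223]
t 82.25 at [0.6153 0.1833 0.124 ] cyaw -1.597 q6 1.7 F [ 0.4 -0.3 -1.3] gap 0.0498 gf 24.3
  q6 then about 1.7
  q6 then about 1.7
[[[-0.05,-0.01,0.88],-0.0],[[-0.05,-0.01,0.88],-0.0],[[-0.05,-0.01,0.88],-0.0],[[-0.05,-0.01,0.88],-0.0],[[-0.05,-0.01,0.88],-0.0],[[-0.12,0.0,0.42],0.0],[[-0.12,0.0,0.42],0.0],[[-0.12,0.0,0.42],0.0],[[-0.12,0.0,0.42],0.0],[[-0.12,0.0,0.42],0.0]]
```

>>> jog_arm(
  steps=[
    [[-0.05,0,0.88],0],
    [[-0.05,0,0.88],0],
    [[-0.05,0,0.88],0],
    [[-0.05,0,0.88],0],
    [[0,0,0.88],0],
    [[-0.05,0,0.42],0],
    [[-0.1,0,0.42],0],
    [[-0.1,0,0.42],0],
    [[-0.1,0,0.42],0],
    [[0,0,0.4],0],
  ],
)

```text
time: 83.5
tcp_pos: [0.6095, 0.1835, 0.0585]
tool_rot: [-3.141, 0.041, -0.0]
contact_force: [-0.1, -0.2, -0.6]
finger_gap: 0.0498
grasp_force: 24.3
```

```bash
python3 - <<'E'
from h import *
plan((.608,.184,.059,-1.5948,5)); tilt(295,195,340,245)
print(standpred(.6065,.184))
E
```

```text
t 83.5 at [0.6095 0.1835 0.0585] cyaw -1.597 q6 1.7 F [-0.1 -0.2 -0.6] gap 0.0498 gf 24.3
  q6 then about 1.7
[[[-0.03,-0.01,-0.01],-0.0],[[-0.03,-0.01,-0.01],-0.0],[[-0.03,-0.01,-0.01],-0.0],[[-0.03,-0.01,-0.01],-0.0],[[-0.03,-0.01,-0.01],-0.0],[[0,0,0],0],[[0,0,0],0],[[0,0,0],0],[[0,0,0],0],[[0,0,0],0]]
[296, 230, 302, 245] ang 114
[306, 199, 295, 201] ang 9
[307, 240, 303, 231] ang 112
[300, 213, 304, 222] ang 118
[299, 223, 296, 215] ang 114
[320, 227, 324, 235] ang 117
[297, 205, 306, 204] ang 6
[322, 235, 318, 227] ang 116
[315, 222, 315, 214] ang 90
[295, 202, 298, 210] ang 109
[330, 244, 330, 236] ang 90
[307, 212, 307, 204] ang 87
[306, 208, 319, 244]
```

Freely inside the pocket. Release, rise, then clear the arm to look at A.

>>> jog_arm(
  steps=[
    [[0,0,0],0],
    [[0,0,0],0],
    [[0,0,0],0],
    [[0,0,0],0],
    [[0,0,-1.5],0],
    [[0,0,-2],0],
    [[0,0,-2],0],
    [[-0.5,0,-2],0],
    [[-1,0,-2],0],
    [[-1,0,-1],0],
  ],
  fingers=0.25,
)

```text
time: 84.8
tcp_pos: [0.5841, 0.1842, 0.1654]
tool_rot: [-3.141, 0.041, -0.003]
contact_force: [0.4, 0.0, 0.3]
finger_gap: 0.064
grasp_force: 0.0
```

```bash
python3 - <<'E'
from h import *
tilt(295,195,340,245)
T=get_image("top")
for c in cassettes(T): print("cas",np.round(c,4))
cas_side((245,250,300,330))
x,y,w=.4509,.0673,-.0232
g=np.array([x,y])+.012*np.array([-np.sin(w),np.cos(w)]); print(g)
plan((.54,.13,.15,-.8,8),(*g,.08,w,12))
E
```

```text
[296, 230, 302, 245] ang 114
[307, 199, 295, 201] ang 10
[315, 227, 319, 237] ang 114
[310, 221, 310, 231] ang 94
[307, 240, 303, 231] ang 112
[320, 227, 324, 235] ang 117
[306, 224, 306, 215] ang 88
[297, 205, 306, 204] ang 4
[299, 223, 296, 215] ang 113
[309, 232, 312, 240] ang 115
[295, 202, 298, 210] ang 109
[322, 235, 318, 228] ang 115
cas [ 0.4524  0.0701 -0.0231  0.0517  0.0894]
cas [0.5368 0.4717 1.3545 0.0626 0.0649]
side [0.4504 0.0588] [0.1147 0.052 ] 89.2 top-left-most far y 0.11580797
[0.45117838 0.07929677]
t 84.95 at [0.5841 0.1842 0.1641] cyaw -1.597 q6 1.71 F [-0.3 -0.4 -0. ] gap 0.0641 gf 0.0
  q6 then about 0.91
  q6 then about 0.14
[[[-0.53,0.69,0.18],-0.1],[[-0.6,0.64,0.18],-0.1],[[-0.66,0.57,0.18],-0.1],[[-0.71,0.5,0.18],-0.1],[[-0.76,0.43,0.18],-0.1],[[-0.8,0.35,0.18],-0.1],[[-0.83,0.27,0.18],-0.1],[[-0.85,0.19,0.18],-0.1],[[-0.83,-0.22,0.58],-0.064],[[-0.81,-0.27,0.58],-0.064]]
[[[-0.79,-0.32,0.58],-0.064],[[-0.77,-0.37,0.58],-0.064],[[-0.74,-0.42,0.58],-0.064],[[-0.72,-0.46,0.58],-0.064],[[-0.68,-0.51,0.58],-0.064],[[-0.65,-0.55,0.58],-0.064],[[-0.61,-0.59,0.58],-0.064],[[-0.57,-0.63,0.58],-0.064],[[-0.53,-0.67,0.58],-0.064],[[-0.49,-0.7,0.58],-0.064]]
```

A is at (.452,.070) and B stands with vertical edges. On to A.

>>> jog_arm(
  steps=[
    [[-0.53,0.69,0.18],-0.1],
    [[-0.6,0.64,0.18],-0.1],
    [[-0.66,0.57,0.18],-0.1],
    [[-0.71,0.5,0.18],-0.1],
    [[-0.76,0.43,0.18],-0.1],
    [[-0.8,0.35,0.18],-0.1],
    [[-0.83,0.27,0.18],-0.1],
    [[-0.85,0.19,0.18],-0.1],
    [[-0.83,-0.22,0.58],-0.064],
    [[-0.81,-0.27,0.58],-0.064],
  ],
  fingers=0,
)

```text
time: 86.2
tcp_pos: [0.5252, 0.1212, 0.1366]
tool_rot: [-2.826, -1.371, 0.002]
contact_force: [1.1, 0.4, -0.5]
finger_gap: 0.0852
grasp_force: 0.0
```

>>> jog_arm(
  steps=[
    [[-0.79,-0.32,0.58],-0.064],
    [[-0.77,-0.37,0.58],-0.064],
    [[-0.74,-0.42,0.58],-0.064],
    [[-0.72,-0.46,0.58],-0.064],
    [[-0.68,-0.51,0.58],-0.064],
    [[-0.65,-0.55,0.58],-0.064],
    [[-0.61,-0.59,0.58],-0.064],
    [[-0.57,-0.63,0.58],-0.064],
    [[-0.53,-0.67,0.58],-0.064],
    [[-0.49,-0.7,0.58],-0.064],
  ],
)

```text
time: 87.45
tcp_pos: [0.4511, 0.0792, 0.0788]
tool_rot: [-2.251, -2.191, 0.001]
contact_force: [0.0, -0.5, 0.3]
finger_gap: 0.0852
grasp_force: 0.0
```

```bash
python3 - <<'E'
from h import *
plan((.4526,.0815,.04,-.023,4),(.4526,.0815,.0028,None,4))
E
```

```text
t 87.45 at [0.4511 0.0792 0.0788] cyaw -0.027 q6 -0.06 F [ 0.  -0.5  0.3] gap 0.0852 gf 0.0
  q6 then about -0.06
  q6 then about -0.06
[[[0.06,0.04,0.97],-0.001],[[0.06,0.04,0.97],-0.001],[[0.06,0.04,0.97],-0.001],[[0.06,0.04,0.97],-0.001],[[0.0,0.0,0.93],0.0],[[0.0,0.0,0.93],0.0],[[0.0,0.0,0.93],0.0],[[0.0,0.0,0.93],0.0],[[0,0,0],0],[[0,0,0],0]]
```

>>> jog_arm(
  steps=[
    [[0.06,0.04,0.97],0],
    [[0.06,0.04,0.97],0],
    [[0.06,0.04,0.97],0],
    [[0.06,0.04,0.97],0],
    [[0,0,0.93],0],
    [[0,0,0.93],0],
    [[0,0,0.93],0],
    [[0,0,0.93],0],
    [[0,0,0],0],
    [[0,0,0],0],
  ],
)

```text
time: 88.7
tcp_pos: [0.4534, 0.0817, 0.0038]
tool_rot: [2.253, 2.189, 0.0]
contact_force: [-0.6, -0.5, -0.3]
finger_gap: 0.0852
grasp_force: 0.0
```

>>> jog_arm(
  steps=[
    [[0,0,0],0],
    [[0,0,0],0],
    [[0,0,0],0],
    [[0,0,0],0],
    [[0,0,0],0],
    [[0,0,0],0],
    [[0,0,0],0],
    [[0,0,0],0],
    [[0,0,0],0],
    [[0,0,0],0],
  ],
  fingers=0.43,
  squeeze=20,
)

```text
time: 89.95
tcp_pos: [0.4527, 0.0818, 0.0041]
tool_rot: [-2.253, -2.189, 0.001]
contact_force: [-3.3, -0.8, 7.9]
finger_gap: 0.0489
grasp_force: 4.5
```

```bash
python3 - <<'E'
from h import *
X,Z=.632,.138
plan((.4526,.0815,.085,None,3),(.50,-.04,.19,-.7,8),(.565,-.10,.19,-1.3,5),(X-.03,-.10,.18,-1.5838,4))
E
```

```text
t 89.95 at [0.4527 0.0818 0.0041] cyaw -0.029 q6 -0.05 F [-3.3 -0.8  7.9] gap 0.0489 gf 4.5
  q6 then about -0.05
  q6 then about 0.62
  q6 then about 1.22
  q6 then about 1.51
[[[-0.01,0.0,-2.7],0.0],[[-0.01,0.0,-2.7],0.0],[[-0.01,0.0,-2.7],0.0],[[-1.5,0.63,-1.31],0.084],[[-1.44,0.76,-1.31],0.084],[[-1.37,0.88,-1.31],0.084],[[-1.3,0.99,-1.31],0.084],[[-1.21,1.09,-1.31],0.084],[[-1.11,1.19,-1.31],0.084],[[-1.01,1.28,-1.31],0.084]]
[[[-0.9,1.36,-1.31],0.084],[[-0.08,1.77,0.0],0.12],[[0.13,1.76,0.0],0.12],[[0.34,1.73,0.0],0.12],[[0.55,1.68,0.0],0.12],[[0.75,1.6,0.0],0.12],[[0.89,0.25,0.24],0.071],[[0.91,0.18,0.24],0.071],[[0.92,0.12,0.24],0.071],[[0.92,0.05,0.24],0.071]]
```

>>> jog_arm(
  steps=[
    [[0,0,0],0],
    [[0,0,0],0],
    [[0,0,0],0],
    [[0,0,0],0],
    [[0,0,-0.5],0],
    [[0,0,-1.5],0],
    [[0,0,-1.5],0],
    [[0,0,-1.5],0],
    [[0,0,-1.5],0],
    [[0,0,-1.6],0],
  ],
  fingers=0.45,
)

```text
time: 91.2
tcp_pos: [0.4532, 0.0817, 0.0853]
tool_rot: [2.253, 2.189, 0.0]
contact_force: [0.2, -0.3, -0.0]
finger_gap: 0.0469
grasp_force: 0.0
```

```bash
python3 - <<'E'
from h import *
X,Z=.632,.138
plan((.50,-.04,.19,-.7,9),(.565,-.10,.19,-1.3,6),(X-.03,-.10,.18,-1.5838,5))
E
```

```text
t 91.2 at [0.4532 0.0817 0.0853] cyaw -0.029 q6 -0.05 F [ 0.2 -0.3 -0. ] gap 0.0469 gf 0.0
  q6 then about 0.62
  q6 then about 1.22
  q6 then about 1.5
[[[-1.34,0.56,-1.16],0.075],[[-1.29,0.66,-1.16],0.075],[[-1.24,0.75,-1.16],0.075],[[-1.18,0.84,-1.16],0.075],[[-1.11,0.93,-1.16],0.075],[[-1.04,1.01,-1.16],0.075],[[-0.96,1.08,-1.16],0.075],[[-0.88,1.15,-1.16],0.075],[[-0.79,1.22,-1.16],0.075],[[-0.06,1.47,-0.01],0.099]]
[[[0.09,1.47,-0.01],0.099],[[0.23,1.46,-0.01],0.099],[[0.37,1.43,-0.01],0.099],[[0.51,1.38,-0.01],0.099],[[0.65,1.32,-0.01],0.099],[[0.71,0.2,0.21],0.057],[[0.72,0.16,0.21],0.057],[[0.73,0.12,0.21],0.057],[[0.74,0.08,0.21],0.057],[[0.74,0.03,0.21],0.057]]
```

The pads slipped off the top edge because I was 1 mm too high. I'll check that A stayed put, then go lower.

```bash
python3 - <<'E'
from h import *
cas_side((245,250,300,330)); seg()
plan((.4528,.0815,.001,-.023,6))
E
```

```text
side [0.4509 0.0588] [0.1147 0.0514] 89.1 top-left-most far y 0.11580797
seg p 0.92 bbox [256, 258, 284, 286] rect [[257, 261], [276, 254], [285, 282], [266, 288]]
t 91.35 at [0.4536 0.0817 0.085 ] cyaw -0.029 q6 -0.05 F [0.  0.3 0.3] gap 0.0473 gf 0.0
  q6 then about -0.06
[[[0.0,-0.01,1.4],-0.001],[[0.0,-0.01,1.4],-0.001],[[0.0,-0.01,1.4],-0.001],[[0.0,-0.01,1.4],-0.001],[[0.0,-0.01,1.4],-0.001],[[0.0,-0.01,1.4],-0.001],[[0,0,0],0],[[0,0,0],0],[[0,0,0],0],[[0,0,0],0]]
```

>>> jog_arm(
  steps=[
    [[0,0,0],0],
    [[0,0,0],0],
    [[0,0,0],0],
    [[0,0,1.6],0],
    [[0,0,1.6],0],
    [[0,0,1.6],0],
    [[0,0,1.6],0],
    [[0,0,1.6],0],
    [[0,0,0.45],0],
    [[0,0,0],0],
  ],
  fingers=0,
)

```text
time: 92.6
tcp_pos: [0.4532, 0.0817, 0.0001]
tool_rot: [-2.253, -2.189, 0.0]
contact_force: [0.4, -0.6, -0.7]
finger_gap: 0.0853
grasp_force: 0.0
```

>>> jog_arm(
  steps=[
    [[0,0,0],0],
    [[0,0,0],0],
    [[0,0,0],0],
    [[0,0,0],0],
    [[0,0,0],0],
    [[0,0,0],0],
    [[0,0,0],0],
    [[0,0,0],0],
    [[0,0,0],0],
    [[0,0,0],0],
  ],
  fingers=0.43,
)

```text
time: 93.85
tcp_pos: [0.4534, 0.0817, 0.0007]
tool_rot: [2.253, 2.189, 0.001]
contact_force: [-1.5, 1.0, 5.8]
finger_gap: 0.0489
grasp_force: 20.0
```

>>> jog_arm(
  steps=[
    [[0,0,-0.5],0],
    [[0,0,-1.5],0],
    [[0,0,-2],0],
    [[0,0,-2],0],
    [[0,0,-2.4],0],
    [[0,0,0],0],
    [[0,0,0],0],
    [[-1.34,0.56,-1.16],0.075],
    [[-1.29,0.66,-1.16],0.075],
    [[-1.24,0.75,-1.16],0.075],
  ],
)

```text
time: 95.1
tcp_pos: [0.4685, 0.0408, 0.1182]
tool_rot: [-2.486, -1.918, 0.002]
contact_force: [-0.3, -0.1, -0.4]
finger_gap: 0.0487
grasp_force: 20.6
```

```bash
python3 - <<'E'
from h import *
X,Z=.632,.137
plan((.50,-.04,.185,-.7,6),(.565,-.10,.185,-1.3,6),(X-.027,-.10,.175,-1.5838,5),(X-.025,-.1,Z+.021,None,3))
E
```

```text
t 95.1 at [0.4685 0.0408 0.1182] cyaw -0.256 q6 0.09 F [-0.3 -0.1 -0.4] gap 0.0487 gf 20.6
  q6 then about 0.53
  q6 then about 1.13
  q6 then about 1.42
  q6 then about 1.42
[[[-1.17,0.85,-1.12],0.074],[[-1.1,0.93,-1.12],0.074],[[-1.03,1.01,-1.12],0.074],[[-0.95,1.08,-1.12],0.074],[[-0.87,1.15,-1.12],0.074],[[-0.78,1.21,-1.12],0.074],[[-0.07,1.47,0.0],0.1],[[0.08,1.47,0.0],0.1],[[0.23,1.46,0.0],0.1],[[0.37,1.43,0.0],0.1]]
[[[0.51,1.38,0.0],0.1],[[0.65,1.33,0.0],0.1],[[0.77,0.21,0.2],0.057],[[0.78,0.17,0.2],0.057],[[0.79,0.13,0.2],0.057],[[0.8,0.08,0.2],0.057],[[0.8,0.03,0.2],0.057],[[0.07,0.0,0.57],0.0],[[0.07,0.0,0.57],0.0],[[0.07,0.0,0.57],0.0]]
```

>>> jog_arm(
  steps=[
    [[-1.17,0.85,-1.12],0.074],
    [[-1.1,0.93,-1.12],0.074],
    [[-1.03,1.01,-1.12],0.074],
    [[-0.95,1.08,-1.12],0.074],
    [[-0.87,1.15,-1.12],0.074],
    [[-0.78,1.21,-1.12],0.074],
    [[-0.07,1.47,0],0.1],
    [[0.08,1.47,0],0.1],
    [[0.23,1.46,0],0.1],
    [[0.37,1.43,0],0.1],
  ],
)

```text
time: 96.35
tcp_pos: [0.5438, -0.0796, 0.1847]
tool_rot: [-3.054, -0.73, 0.003]
contact_force: [0.9, 0.6, -0.8]
finger_gap: 0.0491
grasp_force: 20.6
```

>>> jog_arm(
  steps=[
    [[0.51,1.38,0],0.1],
    [[0.65,1.33,0],0.1],
    [[0.77,0.21,0.2],0.057],
    [[0.78,0.17,0.2],0.057],
    [[0.79,0.13,0.2],0.057],
    [[0.8,0.08,0.2],0.057],
    [[0.8,0.03,0.2],0.057],
    [[0.07,0,0.57],0],
    [[0.07,0,0.57],0],
    [[0.07,0,0.57],0],
  ],
)

```text
time: 97.6
tcp_pos: [0.6073, -0.0992, 0.1583]
tool_rot: [-3.141, 0.018, 0.001]
contact_force: [0.8, -0.1, -0.1]
finger_gap: 0.049
grasp_force: 20.6
```

```bash
python3 - <<'E'
from h import *
X,Z=.632,.137
plan((X-.025,-.10,Z+.019,-1.5838,2),(X-.0297,-.1,Z+.0084,None,3),(X-.0307,-.1,Z-.0023,None,3),(X-.0298,-.1,Z-.0075,None,2))
E
```

```text
t 97.6 at [ 0.6073 -0.0992  0.1583] cyaw -1.582 q6 1.23 F [ 0.8 -0.1 -0.1] gap 0.049 gf 20.6
  q6 then about 1.23
  q6 then about 1.23
  q6 then about 1.23
  q6 then about 1.23
[[[-0.02,0.04,0.11],0.001],[[-0.02,0.04,0.11],0.001],[[-0.15,0.0,0.36],0.0],[[-0.15,0.0,0.36],0.0],[[-0.15,0.0,0.36],0.0],[[-0.04,0.0,0.35],0.0],[[-0.04,0.0,0.35],0.0],[[-0.04,0.0,0.35],0.0],[[0.05,0.0,0.26],0.0],[[0.05,0.0,0.26],0.0]]
```

>>> jog_arm(
  steps=[
    [[0,0.04,0.11],0],
    [[0,0.04,0.11],0],
    [[-0.15,0,0.36],0],
    [[-0.15,0,0.36],0],
    [[-0.15,0,0.36],0],
    [[-0.04,0,0.35],0],
    [[-0.04,0,0.35],0],
    [[-0.04,0,0.35],0],
    [[0.05,0,0.26],0],
    [[0.05,0,0.26],0],
  ],
  fingers=0.421,
)

```text
time: 98.85
tcp_pos: [0.6018, -0.0996, 0.1302]
tool_rot: [-3.141, 0.019, 0.004]
contact_force: [-8.6, -0.3, 7.7]
finger_gap: 0.0496
grasp_force: 22.2
```

```bash
python3 - <<'E'
from h import *
plan((.6045,-.1,.121,-1.5838,4),(.6075,-.1,.116,None,3),(.6115,-.1,.1125,None,3)); tilt(325,235,370,300)
E
```

```text
t 98.85 at [ 0.6018 -0.0996  0.1302] cyaw -1.583 q6 1.23 F [-8.6 -0.3  7.7] gap 0.0496 gf 22.2
  q6 then about 1.23
  q6 then about 1.23
  q6 then about 1.23
[[[0.07,0.01,0.23],0.0],[[0.07,0.01,0.23],0.0],[[0.07,0.01,0.23],0.0],[[0.07,0.01,0.23],0.0],[[0.1,0.0,0.17],0.0],[[0.1,0.0,0.17],0.0],[[0.1,0.0,0.17],0.0],[[0.13,0.0,0.11],0.0],[[0.13,0.0,0.11],0.0],[[0.13,0.0,0.11],0.0]]
[355, 265, 341, 281] ang 49
[348, 276, 361, 261] ang 49
[340, 280, 352, 266] ang 49
[338, 278, 347, 267] ang 49
[334, 252, 328, 240] ang 114
[329, 268, 336, 280] ang 120
[367, 236, 364, 249] ang 78
[350, 264, 351, 254] ang 87
[369, 266, 365, 257] ang 115
[357, 254, 357, 264] ang 88
[369, 290, 369, 299] ang 88
[325, 256, 334, 254] ang 10
```

Turning (49°). Continue.

>>> jog_arm(
  steps=[
    [[0.07,0,0.24],0],
    [[0.07,0,0.24],0],
    [[0.07,0,0.23],0],
    [[0.07,0,0.23],0],
    [[0.1,0,0.17],0],
    [[0.1,0,0.17],0],
    [[0.1,0,0.17],0],
    [[0.13,0,0.11],0],
    [[0.13,0,0.11],0],
    [[0.13,0,0.11],0],
  ],
  fingers=0.419,
)

```text
time: 100.15
tcp_pos: [0.6088, -0.0992, 0.1133]
tool_rot: [-3.14, 0.018, 0.014]
contact_force: [-27.3, 0.4, 19.3]
finger_gap: 0.0496
grasp_force: 31.7
```

```bash
python3 - <<'E'
from h import *
plan((.6142,-.1,.111,-1.5838,4)); tilt(325,235,370,300)
E
```

```text
t 100.15 at [ 0.6088 -0.0992  0.1133] cyaw -1.582 q6 1.23 F [-27.3   0.4  19.3] gap 0.0496 gf 31.7
  q6 then about 1.23
[[[0.13,0.02,0.06],0.0],[[0.13,0.02,0.06],0.0],[[0.13,0.02,0.06],0.0],[[0.13,0.02,0.06],0.0],[[0,0,0],0],[[0,0,0],0],[[0,0,0],0],[[0,0,0],0],[[0,0,0],0],[[0,0,0],0]]
[353, 285, 359, 269] ang 70
[325, 271, 339, 267] ang 13
[355, 271, 351, 283] ang 71
[337, 274, 344, 285] ang 120
[348, 284, 353, 272] ang 70
[353, 269, 354, 258] ang 84
[369, 290, 369, 299] ang 89
[335, 255, 331, 246] ang 115
[343, 286, 352, 286] ang 180
[339, 263, 340, 254] ang 85
[363, 261, 366, 269] ang 108
[347, 243, 344, 251] ang 72
```

>>> jog_arm(
  steps=[
    [[0.08,0,0.04],0],
    [[0.1,0,0.04],0],
    [[0.1,0,0.04],0],
    [[0.1,0,0.04],0],
    [[0.1,0,0.03],0],
    [[0,0,0],0],
    [[0,0,0],0],
    [[-1.2,0,-0.4],0],
    [[-1.5,0,-0.4],0],
    [[-1.8,0,-0.4],0],
  ],
  fingers=0.417,
)

```text
time: 101.45
tcp_pos: [0.572, -0.0992, 0.1222]
tool_rot: [-3.141, 0.019, -0.0]
contact_force: [-0.5, -0.3, -1.0]
finger_gap: 0.0498
grasp_force: 18.9
```

>>> jog_arm(
  steps=[
    [[-0.8,-1,-1.5],0],
    [[-0.5,-2,-1.5],0],
    [[0,-2.5,-1.5],0],
    [[0,-2.5,-0.7],0],
    [[0,-2.5,0],0.002],
    [[0,-2.5,0],0.002],
    [[0,-2.5,0],0.002],
    [[0,-2.5,0],0.002],
    [[0,-2.5,0],0.002],
    [[0,-2.5,0],0.002],
  ],
  fingers=0.425,
)

```text
time: 102.7
tcp_pos: [0.5629, 0.1329, 0.1756]
tool_rot: [-3.141, 0.036, -0.002]
contact_force: [0.5, 0.7, 0.1]
finger_gap: 0.0494
grasp_force: 21.6
```

```bash
python3 - <<'E'
from h import *
plan((.617,.273,.17,-1.5948,8),(.617,.273,.125,None,2))
E
```

```text
t 102.7 at [0.5629 0.1329 0.1756] cyaw -1.594 q6 1.62 F [0.5 0.7 0.1] gap 0.0494 gf 21.6
  q6 then about 1.62
  q6 then about 1.62
[[[0.64,-1.77,0.07],0.0],[[0.64,-1.77,0.07],0.0],[[0.64,-1.77,0.07],0.0],[[0.64,-1.77,0.07],0.0],[[0.64,-1.77,0.07],0.0],[[0.64,-1.77,0.07],0.0],[[0.64,-1.77,0.07],0.0],[[0.64,-1.77,0.07],0.0],[[-0.02,0.02,2.26],0.0],[[-0.02,0.02,2.26],0.0]]
```

>>> jog_arm(
  steps=[
    [[0.66,-1.77,0.07],0],
    [[0.66,-1.77,0.07],0],
    [[0.66,-1.77,0.07],0],
    [[0.66,-1.77,0.07],0],
    [[0.66,-1.77,0.07],0],
    [[0.66,-1.77,0.07],0],
    [[0.66,-1.77,0.07],0],
    [[0.66,-1.77,0.07],0],
    [[0,0,2.26],0],
    [[0,0,2.26],0],
  ],
)

```text
time: 103.95
tcp_pos: [0.6195, 0.2715, 0.123]
tool_rot: [-3.141, 0.038, -0.0]
contact_force: [-0.2, -0.1, -1.4]
finger_gap: 0.0501
grasp_force: 21.7
```

```bash
python3 - <<'E'
from h import *
plan((.617,.273,.08,-1.5948,6)); tilt(280,165,335,230)
t=observe()["tcp_pos"]
for a in(1.2,1.3,1.4,1.5):
    P=t+[0,-.025,.01]; q=proj("side",[P,P+np.array([np.cos(a),0,np.sin(a)])*.03]); d=q[1]-q[0]; print(a,"img ang",np.degrees(np.arctan2(-d[1],d[0])),q[0])
E
```

```text
t 103.95 at [0.6195 0.2715 0.123 ] cyaw -1.595 q6 1.83 F [-0.2 -0.1 -1.4] gap 0.0501 gf 21.7
  q6 then about 1.83
[[[-0.04,-0.02,0.72],-0.0],[[-0.04,-0.02,0.72],-0.0],[[-0.04,-0.02,0.72],-0.0],[[-0.04,-0.02,0.72],-0.0],[[-0.04,-0.02,0.72],-0.0],[[-0.04,-0.02,0.72],-0.0],[[0,0,0],0],[[0,0,0],0],[[0,0,0],0],[[0,0,0],0]]
[289, 215, 295, 230] ang 114
[310, 201, 313, 187] ang 80
[310, 189, 308, 201] ang 80
[306, 201, 308, 190] ang 80
[318, 215, 312, 207] ang 124
[300, 213, 304, 222] ang 118
[310, 220, 310, 229] ang 92
[317, 167, 317, 176] ang 90
[302, 214, 298, 206] ang 115
[299, 223, 296, 215] ang 113
[306, 224, 306, 215] ang 88
[297, 205, 306, 204] ang 4
1.2 img ang 68.97313541077877 [309.6088139  190.67827187]
1.3 img ang 74.59294373258516 [309.6088139  190.67827187]
1.4 img ang 80.42413205972981 [309.6088139  190.67827187]
1.5 img ang 86.4743953942646 [309.6088139  190.67827187]
```

>>> jog_arm(
  steps=[
    [[-0.02,-0.03,0.9],0],
    [[-0.02,-0.03,0.9],0],
    [[-0.02,-0.03,0.9],0],
    [[-0.02,-0.03,0.9],0],
    [[0,-0.03,0.7],0],
    [[-0.1,0,0.5],0],
    [[-0.2,0,0.5],0],
    [[-0.2,0,0.5],0],
    [[-0.2,0,0.4],0],
    [[0,0,0.4],0],
  ],
)

```text
time: 105.25
tcp_pos: [0.6173, 0.2722, 0.0642]
tool_rot: [-3.139, 0.039, -0.028]
contact_force: [9.7, -3.6, 29.0]
finger_gap: 0.0499
grasp_force: 16.2
```

```bash
python3 - <<'E'
from h import *
plan((.610,.273,.057,-1.5948,6)); tilt(285,180,325,230); print(standpred(.6085,.273))
E
```

```text
t 105.25 at [0.6173 0.2722 0.0642] cyaw -1.596 q6 1.84 F [ 9.7 -3.6 29. ] gap 0.0499 gf 16.2
  q6 then about 1.84
[[[-0.12,-0.01,0.12],-0.0],[[-0.12,-0.01,0.12],-0.0],[[-0.12,-0.01,0.12],-0.0],[[-0.12,-0.01,0.12],-0.0],[[-0.12,-0.01,0.12],-0.0],[[-0.12,-0.01,0.12],-0.0],[[0,0,0],0],[[0,0,0],0],[[0,0,0],0],[[0,0,0],0]]
[318, 217, 313, 207] ang 119
[289, 216, 294, 225] ang 115
[310, 220, 310, 229] ang 92
[299, 223, 296, 215] ang 114
[306, 210, 310, 218] ang 116
[290, 208, 290, 216] ang 89
[313, 195, 312, 203] ang 81
[314, 202, 315, 195] ang 77
[306, 223, 307, 216] ang 84
[311, 210, 314, 216] ang 118
[308, 202, 308, 196] ang 88
[300, 200, 294, 201] ang 8
[298, 193, 311, 228]
```

>>> jog_arm(
  steps=[
    [[0,0,-0.4],0],
    [[0.2,0,-0.5],0],
    [[0.2,0,-0.6],0],
    [[0.2,0,-0.8],0],
    [[0,0,-1],0],
    [[0,0,-1],0],
    [[0,0,0],0],
    [[0,0,0],0],
    [[0,0,0],0],
    [[0,0,0],0],
  ],
)

```text
time: 106.55
tcp_pos: [0.6173, 0.2723, 0.1005]
tool_rot: [3.141, -0.038, -0.001]
contact_force: [0.3, -0.7, -1.5]
finger_gap: 0.0497
grasp_force: 15.3
```

```bash
python3 - <<'E'
from h import *
plan((.618,.273,.08,-1.5948,6)); tilt(285,165,330,220)
t=observe()["tcp_pos"]
for a in(1.3,1.4,1.5,1.57): predict(t,a)
S=get_image("side")[165:228,285:330].min(2)
for r in S: print("".join(" .:-=+*#%@"[min(9,int(v)//26)] for v in r))
E
```

```text
t 106.55 at [0.6173 0.2723 0.1005] cyaw -1.595 q6 1.84 F [ 0.3 -0.7 -1.5] gap 0.0497 gf 15.3
  q6 then about 1.84
[[[0.01,-0.01,0.34],-0.0],[[0.01,-0.01,0.34],-0.0],[[0.01,-0.01,0.34],-0.0],[[0.01,-0.01,0.34],-0.0],[[0.01,-0.01,0.34],-0.0],[[0.01,-0.01,0.34],-0.0],[[0,0,0],0],[[0,0,0],0],[[0,0,0],0],[[0,0,0],0]]
[310, 203, 314, 192] ang 71
[318, 167, 316, 178] ang 84
[306, 210, 310, 218] ang 116
[311, 211, 315, 217] ang 117
[313, 184, 312, 192] ang 82
[302, 213, 298, 206] ang 115
[309, 196, 307, 203] ang 73
[308, 191, 308, 184] ang 88
[296, 206, 299, 212] ang 117
[301, 201, 294, 201] ang 3
[313, 217, 310, 211] ang 116
[290, 208, 290, 214] ang 96
pred a 1.3 bbox [296, 178, 316, 213]
pred a 1.4 bbox [298, 178, 315, 213]
pred a 1.5 bbox [300, 178, 314, 213]
pred a 1.57 bbox [300, 178, 313, 213]
++++++++++++=...:::::::::-==:-=++++++++++++++
++++++++++++=..::::::..::-==-:-=+++++++++++++
++++++++++++=...:::::.:::-===:::=++++++++++++
++++++++++++=--.::::::.:::----:.-++++++++++++
++++++++++++++=..:::...::::--::.-++++++++++++
++++++++++++++=..::::::.:::::::.-++++++++++++
++++++++++++++=..:::=
[... 1900 characters left out ...]
::::::::::
.....=+++++====%@++++=*@@@@%@@@=..:::::::::::
....:=+++++====%@*=++==%@@@%@@@#-...:::::::::
....-+++++++====%@#@#+=*@@@@%@@@=..:..:::::::
....:+*+***+====%@@@@*==%@@@%@@@#-.::::::::::
.....+#***#*=====%@@@+-=*@@@@%@@@=...::::::::
.....-*#****+====%@@@*-=+%@@%#%#*-....:::::::
......+#*****=====#@@#:==+**+==++-:-:..::::::
......=*#****+====+@@+-==++++=++++*+-..::::::
.......+#*****====+##=--=++++=++***+=..:.::::
.......-******+=++=*#----++++=++++++-...:...:
........+#*##**+++=*#=---=+++=+++**+-.......:
........+#******++==*+---++++=+++#%+- ....:::
........=*#*++++++==**---++++==++*##*+....:::
.........+#*++++++===*+--+++++*%%#%@@%:.....:
........ =**++++++===**--+++++%@@@%@@@#-.....
```

>>> jog_arm(
  steps=[
    [[0.3,-0.02,0],0],
    [[0.3,-0.02,0],0],
    [[0.3,0,0],0],
    [[0.1,0,0],0],
    [[0,0,0.4],0],
    [[0,0,0.4],0],
    [[0,0,0.4],0],
    [[0,0,0.4],0],
    [[0,0,0.4],0],
    [[0,0,0],0],
  ],
)

```text
time: 107.9
tcp_pos: [0.6273, 0.2724, 0.0804]
tool_rot: [3.141, -0.038, -0.001]
contact_force: [-0.5, -0.4, -0.9]
finger_gap: 0.05
grasp_force: 15.3
```

```bash
python3 - <<'E'
from h import *
plan((.618,.273,.06,-1.5948,6)); tilt(290,170,330,220)
E
```

```text
t 107.9 at [0.6273 0.2724 0.0804] cyaw -1.595 q6 1.83 F [-0.5 -0.4 -0.9] gap 0.05 gf 15.3
  q6 then about 1.83
[[[-0.15,-0.01,0.34],-0.0],[[-0.15,-0.01,0.34],-0.0],[[-0.15,-0.01,0.34],-0.0],[[-0.15,-0.01,0.34],-0.0],[[-0.15,-0.01,0.34],-0.0],[[-0.15,-0.01,0.34],-0.0],[[0,0,0],0],[[0,0,0],0],[[0,0,0],0],[[0,0,0],0]]
[318, 217, 313, 208] ang 119
[304, 199, 294, 201] ang 11
[313, 208, 316, 199] ang 72
[311, 198, 311, 190] ang 92
[316, 190, 315, 198] ang 84
[306, 211, 310, 218] ang 115
[312, 211, 315, 217] ang 116
[318, 199, 318, 191] ang 86
[309, 189, 308, 182] ang 92
[302, 192, 306, 198] ang 118
[313, 201, 311, 207] ang 72
[320, 179, 326, 179] ang 1
```

>>> jog_arm(
  steps=[
    [[-0.1,0,0.2],0],
    [[-0.15,0,0.2],0],
    [[-0.15,0,0.2],0],
    [[-0.2,0,0.2],0],
    [[-0.2,0,0.1],0],
    [[-0.2,0,0],0],
    [[0,0,0],0],
    [[0,0,0],0],
    [[0,0,0],0],
    [[0,0,0],0],
  ],
)

```text
time: 109.2
tcp_pos: [0.6175, 0.2727, 0.0718]
tool_rot: [-3.141, 0.038, -0.0]
contact_force: [-0.5, -0.8, -0.9]
finger_gap: 0.0497
grasp_force: 15.3
```

```bash
python3 - <<'E'
from h import *
plan((.612,.273,.06,-1.5948,6)); tilt(290,170,330,220)
E
```

```text
t 109.2 at [0.6175 0.2727 0.0718] cyaw -1.595 q6 1.84 F [-0.5 -0.8 -0.9] gap 0.0497 gf 15.3
  q6 then about 1.84
[[[-0.09,0.0,0.2],-0.0],[[-0.09,0.0,0.2],-0.0],[[-0.09,0.0,0.2],-0.0],[[-0.09,0.0,0.2],-0.0],[[-0.09,0.0,0.2],-0.0],[[-0.09,0.0,0.2],-0.0],[[0,0,0],0],[[0,0,0],0],[[0,0,0],0],[[0,0,0],0]]
[318, 217, 313, 207] ang 120
[297, 208, 301, 217] ang 116
[306, 211, 310, 219] ang 115
[308, 201, 308, 192] ang 90
[313, 193, 312, 201] ang 83
[312, 211, 314, 216] ang 117
[308, 171, 311, 177] ang 112
[313, 217, 310, 211] ang 117
[313, 177, 312, 171] ang 105
[297, 176, 298, 170] ang 88
[314, 198, 316, 193] ang 76
[302, 189, 300, 194] ang 68
```

>>> jog_arm(
  steps=[
    [[-0.15,0,0],0],
    [[-0.15,0,0],0],
    [[-0.15,0,0],0],
    [[-0.15,0,0],0],
    [[-0.15,0,0],0],
    [[0,0,0],0],
    [[0,0,0],0],
    [[0,0,0],0],
    [[0,0,0],0],
    [[0,0,0],0],
  ],
)

```text
time: 110.5
tcp_pos: [0.61, 0.2729, 0.0718]
tool_rot: [-3.141, 0.038, -0.0]
contact_force: [-0.3, 0.8, -1.2]
finger_gap: 0.0502
grasp_force: 15.3
```

```bash
python3 - <<'E'
from h import *
plan((.609,.273,.06,-1.5948,6)); tilt(290,170,330,220)
S=get_image("side")[168:225,288:325].min(2); S=cv2.resize(S,None,fx=2,fy=1)
for r in S: print("".join(" .:-=+*#%@"[min(9,int(v)//26)] for v in r))
E
```

```text
t 110.5 at [0.61   0.2729 0.0718] cyaw -1.595 q6 1.84 F [-0.3  0.8 -1.2] gap 0.0502 gf 15.3
  q6 then about 1.84
[[[-0.02,0.0,0.2],-0.0],[[-0.02,0.0,0.2],-0.0],[[-0.02,0.0,0.2],-0.0],[[-0.02,0.0,0.2],-0.0],[[-0.02,0.0,0.2],-0.0],[[-0.02,0.0,0.2],-0.0],[[0,0,0],0],[[0,0,0],0],[[0,0,0],0],[[0,0,0],0]]
[307, 211, 310, 219] ang 114
[311, 202, 313, 193] ang 80
[310, 193, 310, 201] ang 87
[305, 202, 305, 194] ang 94
[302, 215, 305, 207] ang 66
[311, 211, 315, 217] ang 117
[295, 177, 296, 170] ang 88
[311, 177, 309, 170] ang 107
[306, 171, 308, 177] ang 115
[314, 180, 320, 180] ang 1
[294, 201, 295, 207] ang 103
[313, 217, 310, 211] ang 117
++++++++++++=-:......:::::::::::::::::::::...::::------=++++++++++++++++++
+++++++++++++=-:.....::::::::...:::::::::::::::::--====+++++++++++++++++++
++++++++++++++=-:....:::::::::.:::::::::::::::::--=+++++++++++++++++++++++
++++++++++++++=-:.....::::::...:::::::---:::::.::-=+++++++++++++++++++++++
++++++++++++++=-:.....:::::::.::::::::------::.::-=+++++++++++++++++++++++
++++++++++++++=-:.......::::::.....:::-====--:.:-==+++++++++++++++++++++++
++++++++
[... 3116 characters left out ...]
%%@@@@@@%+-..........::..
..:-=+**++******++========++**#%@@%%*+===+#%@@@@@@@@@@@@@@%*=::.....::::..
...:=+*#******#**++========+*%@@@@@%*+=-=++#%@@@@@@@@@@@@@@#+-:........:::
....-=+**#********++=======+#%@@@@@%#+--==++#%@@@@%%######*+=:.........:::
.....:=+*##********++========+*#@@@@#*--===++*****++===++++=--::--::......
......-=************++========+*%@@%*+---====+++++++==+++++++***++=-:...::
.......:=+*#*********++=======+*###*=------==++++++++=+++++**#***+=-:.....
........-=+***********++===++===*##*=-------=+++++++==+++++++++++==-:.....
.........:=+*#**********++++++=+****=-------=+++++++++++++++****+=--......
.........:=+*##***********++++===++*++------=+++++++==+++++*##%#*+-:......
```

```bash
python3 - <<'E'
from h import *
np.set_printoptions(precision=4,suppress=True)
S0=cv2.imread("pics/side0.png")
sub=S0[196:232,286:330].min(2); sub=cv2.resize(sub,None,fx=2,fy=1)
for i,r in enumerate(sub): print(196+i,"".join(" .:-=+*#%@"[min(9,int(v)//26)] for v in r))
for C in((.6085,.273),(.6065,.184),(.6045,.0945)):
    k=[[C[0]+sx*.0165+sy*.031*.024,C[1]+sy*.031,.05] for sx,sy in((-1,1),(1,1),(1,-1),(-1,-1))]
    print(C,"side",proj("side",k).round(1).tolist(),"top",proj("top",k).round(1).tolist())
T0=cv2.imread("pics/top0.png"); sub=T0[206:242,204:314].min(2)
for i,r in enumerate(sub): print(206+i,"".join(" .:-=+*#%@"[min(9,int(v)//26)] for v in r))
E
```

```text
196 ..............................................................::::::::::::::::::::::::::
197 ..................................................:::::::::.::::::::::::::::::::::::::::
198 ....................................................::::::::::::::::::::::::::::::::::::
199 ............................     ..:-------::.......::::::::.:::::::::::::::::::::::::::
200 ......................:--==+*##%###%%%##*+=-:.........::..::::::::::::::..::::::::::::::
201 ...............:-+**##%%%%%@@@@@@@@@@@@@%%#*-:.........:::::....::::::::::::::::::::::::
202 ...............:=*#%@@@@@@@@@@@@@@@@@@@@@@@@%*:.........::.....:::::::::::::::::::::::::
203 ................:-+*%@@@@@@@@@@@@@@@@@@%%@@@@#=:..............:::::::......:::::::::::::
204 ................:-+*#%@@@@%%%%%%%%%%#**++=+*#%#+: .:::::.....:::::::::....::..::::::::::
205 ................:--=*#%#**++========++++++=+*%@@%#*++==-:.....::::........::::::::::::::
206 ................:--=+*##*++++++++++++++++++==+%@@@#**+=-:....:......::......::::::::::::
207 ..............::--===+*###++++++++++++++++++=+*#%%*++=--:...............:
[... 6153 characters left out ...]
*****+:...
236 .......:================+**************+==+****************************++****************************##**+:...
237 .........::.::..:.:.....:::::::::::::::::.:::::::::::::::::::::::------::--------===================++***=:...
238 .......................................--..........................................::.:::.::.::....:::::::....
239 ......................................:=+:....................................................................
240 .......................................::.....................................................................
241 ....................................................--:.......................................................
```

The standing geometry fits the rack model. The held cassette evidently caught the front rim and slid up in the grip, leaving about 27 mm below the pads. I'll centre its lower end over the pocket and dip it in. Then I push against the front wall to bring it upright.

>>> jog_arm(
  steps=[
    [[0,0,-0.6],0],
    [[0,0,-0.6],0],
    [[0.3,-0.1,0],0],
    [[0.3,-0.1,0],0],
    [[0.25,0,0],0],
    [[0,0,0.5],0],
    [[0,0,0.5],0],
    [[0,0,0.5],0],
    [[0,0,0.5],0],
    [[0,0,0],0],
  ],
)

```text
time: 111.85
tcp_pos: [0.6182, 0.2746, 0.0632]
tool_rot: [3.141, -0.038, -0.001]
contact_force: [-0.2, 1.1, -1.2]
finger_gap: 0.0497
grasp_force: 15.3
```

>>> jog_arm(
  steps=[
    [[0,0,0.2],0],
    [[0,0,0.2],0],
    [[0,0,0.2],0],
    [[0,0,0],0],
    [[0,0,0],0],
    [[0,0,0],0],
    [[0,0,0],0],
    [[0,0,0],0],
    [[0,0,0],0],
    [[0,0,0],0],
  ],
)

```text
time: 113.1
tcp_pos: [0.6185, 0.2747, 0.0578]
tool_rot: [-3.141, 0.038, 0.0]
contact_force: [-1.5, -0.3, -0.4]
finger_gap: 0.0498
grasp_force: 15.3
```

```bash
python3 - <<'E'
from h import *
plan((.607,.273,.057,-1.5948,6)); tilt(290,170,330,220)
S=get_image("side")[168:225,288:325].min(2); S=cv2.resize(S,None,fx=2,fy=1)
for i,r in enumerate(S): print(168+i,"".join(" .:-=+*#%@"[min(9,int(v)//26)] for v in r))
E
```

```text
t 113.1 at [0.6185 0.2747 0.0578] cyaw -1.595 q6 1.84 F [-1.5 -0.3 -0.4] gap 0.0498 gf 15.3
  q6 then about 1.84
[[[-0.19,0.03,0.01],-0.0],[[-0.19,0.03,0.01],-0.0],[[-0.19,0.03,0.01],-0.0],[[-0.19,0.03,0.01],-0.0],[[-0.19,0.03,0.01],-0.0],[[-0.19,0.03,0.01],-0.0],[[0,0,0],0],[[0,0,0],0],[[0,0,0],0],[[0,0,0],0]]
[313, 208, 316, 196] ang 77
[317, 215, 312, 207] ang 119
[308, 206, 308, 196] ang 91
[312, 211, 315, 217] ang 117
[307, 211, 310, 218] ang 115
[313, 197, 313, 204] ang 86
[308, 175, 311, 181] ang 119
[301, 200, 294, 201] ang 10
[297, 176, 298, 170] ang 89
[302, 193, 304, 198] ang 114
[313, 217, 310, 212] ang 117
[298, 210, 300, 214] ang 118
168 +++++++++++++++++++-:....:::::::::::::::::::::::::::::-=+*++++++++++++++++
169 ++++++++++++++++++=-:..::::::::.:::::::::::::::::::--==+++++++++++++++++++
170 ++++++++++++++++++=-:..:::::::::..::::::::::::::.:-==+++++++++++++++++++++
171 ++++++++++++++++++=-:..::::::::.::::::::::::::::.::--==+++++++++++++++++++
172 ++++++++++++++++++=-:....:::::::::..:::::::::::::::::-==++++++++++++++++++
173 ++++++++++++++++++=-:....::::::::::::::::::::
[... 3358 characters left out ...]
**++******++========+*****##**++===+#%@@@@@@@@@@@@@@%*=:......::::::
217 ...:=+*#*********++========+**###%%%*+=-=++#%@@@@@@@@@@@@@@#+-:.......::::
218 ....-=+**#********++========**####%%#+--==++#%@@@@%%######*+=:........::::
219 .....:=+*##********++==========+#%@@#*--====++****++===++++=--::--::....::
220 ......-=************++========+#%@@%*+---====+++++++==+++++++**+++=-:.....
221 .......:=+*#*********++=======+*###*==-----==+++++++==+++++******+=-:.....
222 ........-=+***********++===++===*##*=-------=++++++++++++++++++++==-:.....
223 .........:=+*#**********++++++=+****=-------=++++++++=++++++****+=--......
224 .........:=+*##************+++===++*++------=+++++++==+++++*##%#*+-:......
```

>>> jog_arm(
  steps=[
    [[-0.15,0,0],0],
    [[-0.15,0,0],0],
    [[-0.15,0,0],0],
    [[-0.15,0,0],0],
    [[-0.15,0,0],0],
    [[-0.15,0,0],0],
    [[-0.15,0,0],0],
    [[0,0,0],0],
    [[0,0,0],0],
    [[0,0,0],0],
  ],
)

```text
time: 114.45
tcp_pos: [0.6077, 0.275, 0.0576]
tool_rot: [3.141, -0.038, -0.001]
contact_force: [3.0, -1.4, 1.0]
finger_gap: 0.0499
grasp_force: 15.7
```

```bash
python3 - <<'E'
from h import *
plan((.607,.273,.057,-1.5948,6)); tilt(290,170,330,220)
E
```

```text
t 114.45 at [0.6077 0.275  0.0576] cyaw -1.595 q6 1.84 F [ 3.  -1.4  1. ] gap 0.0499 gf 15.7
  q6 then about 1.84
[[[-0.01,0.03,0.01],-0.0],[[-0.01,0.03,0.01],-0.0],[[-0.01,0.03,0.01],-0.0],[[-0.01,0.03,0.01],-0.0],[[-0.01,0.03,0.01],-0.0],[[-0.01,0.03,0.01],-0.0],[[0,0,0],0],[[0,0,0],0],[[0,0,0],0],[[0,0,0],0]]
[318, 217, 313, 207] ang 120
[306, 211, 310, 219] ang 115
[309, 198, 310, 207] ang 93
[294, 180, 295, 171] ang 88
[305, 206, 304, 197] ang 93
[311, 172, 312, 180] ang 94
[302, 197, 302, 189] ang 95
[312, 211, 315, 217] ang 117
[296, 172, 296, 179] ang 91
[311, 204, 313, 197] ang 76
[310, 181, 308, 175] ang 104
[313, 217, 310, 211] ang 116
```

>>> jog_arm(
  steps=[
    [[-0.12,0,0],0],
    [[-0.12,0,0],0],
    [[-0.12,0,0],0],
    [[-0.12,0,0],0],
    [[-0.12,0,0],0],
    [[0,0,0],0],
    [[0,0,0],0],
    [[0,0,0],0],
    [[0,0,0],0],
    [[0,0,0],0],
  ],
)

```text
time: 115.75
tcp_pos: [0.6019, 0.2751, 0.0577]
tool_rot: [3.141, -0.038, -0.001]
contact_force: [2.9, -0.3, 0.8]
finger_gap: 0.0499
grasp_force: 15.6
```

```bash
python3 - <<'E'
from h import *
plan((.607,.273,.057,-1.5948,6)); tilt(290,170,330,220)
S=get_image("side")[184:216,288:325].min(2); S=cv2.resize(S,None,fx=2,fy=1)
for i,r in enumerate(S): print(184+i,"".join(" .:-=+*#%@"[min(9,int(v)//26)] for v in r))
E
```

```text
t 115.75 at [0.6019 0.2751 0.0577] cyaw -1.595 q6 1.85 F [ 2.9 -0.3  0.8] gap 0.0499 gf 15.6
  q6 then about 1.85
[[[0.09,0.03,0.01],-0.0],[[0.09,0.03,0.01],-0.0],[[0.09,0.03,0.01],-0.0],[[0.09,0.03,0.01],-0.0],[[0.09,0.03,0.01],-0.0],[[0.09,0.03,0.01],-0.0],[[0,0,0],0],[[0,0,0],0],[[0,0,0],0],[[0,0,0],0]]
[293, 180, 293, 170] ang 90
[307, 211, 310, 220] ang 112
[308, 198, 308, 208] ang 95
[294, 171, 294, 179] ang 90
[303, 206, 302, 198] ang 93
[309, 172, 310, 180] ang 92
[301, 212, 299, 206] ang 114
[303, 177, 305, 182] ang 117
[311, 211, 314, 216] ang 117
[311, 203, 311, 197] ang 85
[298, 193, 298, 199] ang 93
[298, 210, 300, 215] ang 116
184 ==-:...................::-===-:...:::::::::::.......::::::::::::::::::::::
185 ......................:-=+**+=:...:::::::::::.::.....:::::::::::::::::::::
186 ..............::::::..::-==--:...::::::::::::.::....::::::::::::::::::::::
187 ..............::--:::.............::::::::::::....::..::::::..::::::::::::
188 ..............::::...............::::::::::.::::....::::::::::....::::::::
189 ..............::::.....:..::.......::::::::.::::....
[... 1376 characters left out ...]
.....:--===++**+=-----==--========+++*****+=--................::....
208 ...:=+**+===+++===+***+=----==+++++++===++++#%@%*+=-..........::.....:::::
209 ...-+#%#**++++++===++**+=---==++++++++**####%@@@@%#*=:.......::::.....::..
210 ...:-=+++++++++++===+***+=--==++++++*#%@@@@@@@@@@@@@#+: ......:........:::
211 ...:-=++++++++++=====++**+=-==++++++*#%@@@@@@%%@@@@@@#=:............::::::
212 ...:-=++++++++++=====++**+===+++++++++#%@@@@@@%%@@@@@@%*=:.....:::....::::
213 ...:-=++++++++++=======++**+++++++++=++*%@@@@@@%%@@@@@@%+-.....:....::..::
214 ..::==++++++++++=======++***+++++++====+#%@@@@@@@@@@@@@@%*=:............::
215 ..:-=++++++++++++========+++******++====+#%@@@@@@%%@@@@@@%+-........::....
```

Now about upright, with edges at 85–93°. I'll ease off the wall by 3 mm and open gently so it slides down into the pocket.

>>> jog_arm(
  steps=[
    [[0.15,0,0],0],
    [[0.15,0,0],0],
    [[0,0,0],0],
    [[0,0,0],0],
    [[0,0,0],0],
    [[0,0,0],0],
    [[0,0,0],0],
    [[0,0,0],0],
    [[0,0,0],0],
    [[0,0,0],0],
  ],
)

```text
time: 117.1
tcp_pos: [0.605, 0.275, 0.0578]
tool_rot: [3.141, -0.038, -0.0]
contact_force: [-0.6, 0.1, -1.1]
finger_gap: 0.0498
grasp_force: 15.6
```

>>> jog_arm(
  steps=[
    [[0,0,0],0],
    [[0,0,0],0],
    [[0,0,0],0],
    [[0,0,0],0],
    [[0,0,0],0],
    [[0,0,0],0],
    [[0,0,0],0],
    [[0,0,0],0],
    [[0,0,0],0],
    [[0,0,0],0],
  ],
  fingers=0.39,
)

```text
time: 118.35
tcp_pos: [0.605, 0.275, 0.0578]
tool_rot: [-3.141, 0.038, -0.0]
contact_force: [0.2, -0.1, 1.1]
finger_gap: 0.0518
grasp_force: 0.0
```

>>> jog_arm(
  steps=[
    [[0,0,0],0],
    [[0,0,0],0],
    [[0,0,0],0],
    [[0,0,-1.5],0],
    [[0,0,-2],0],
    [[0,0,-2],0],
    [[0,0,-2],0],
    [[-0.5,0,-2],0],
    [[-2,0,-1],0],
    [[-2,0,-1],0],
  ],
  fingers=0.25,
)

```text
time: 119.6
tcp_pos: [0.5596, 0.2761, 0.1744]
tool_rot: [-3.141, 0.038, -0.002]
contact_force: [0.0, -0.6, 0.5]
finger_gap: 0.0641
grasp_force: 0.0
```

```bash
python3 - <<'E'
from h import *
plan((.5,.3,.2,None,6)); tilt(290,180,325,225); print(standpred(.6095,.275))
S=get_image("side")[178:220,288:325].min(2); S=cv2.resize(S,None,fx=2,fy=1)
for i,r in enumerate(S): print(178+i,"".join(" .:-=+*#%@"[min(9,int(v)//26)] for v in r))
E
```

```text
t 119.6 at [0.5596 0.2761 0.1744] cyaw -1.595 q6 1.86 F [ 0.  -0.6  0.5] gap 0.0641 gf 0.0
  q6 then about 1.86
[[[-1.0,-0.37,-0.43],0.0],[[-1.0,-0.37,-0.43],0.0],[[-1.0,-0.37,-0.43],0.0],[[-1.0,-0.37,-0.43],0.0],[[-1.0,-0.37,-0.43],0.0],[[-1.0,-0.37,-0.43],0.0],[[0,0,0],0],[[0,0,0],0],[[0,0,0],0],[[0,0,0],0]]
[303, 200, 303, 214] ang 93
[318, 217, 313, 208] ang 119
[312, 202, 307, 193] ang 117
[302, 215, 299, 206] ang 111
[299, 224, 296, 215] ang 113
[306, 211, 310, 218] ang 116
[299, 194, 302, 200] ang 117
[290, 217, 293, 223] ang 112
[311, 210, 314, 216] ang 117
[308, 181, 314, 181] ang 179
[300, 200, 294, 201] ang 7
[310, 195, 312, 200] ang 117
[298, 192, 311, 227]
178 +++++++++++++++++++++++++++++===++++++++++++++===+++++++++++++++++========
179 +++++++++++++++++++++++++++++++++++===============+++===========--........
180 ++++++++++++++++++++++++++++++++++++++++============--.............:::::::
181 +++++++++++++++++++++++++++===========--.................:::::::::::::::::
182 +++++++++++++++===========-:................::..::::::::::::::::::::::::::
183 ++++==========-:.......
[... 2195 characters left out ...]
+++++++++++====++**+----==++++*#%@@@@@@%%@@@@@@#=:......::::::::::::
212 ...:-=++++++++++=====++**+=---==++++++#%@@@@@@%%@@@@@@%*=::....:::::::::::
213 ...:-=++++++++++=======++**+--==++++=++*%@@@@@@%%@@@@@@%+-:....:::::::::::
214 ..::=++++++++++++======++**+=--=+++====+#%@@@@@@%%@@@@@@%*=:....::::::::::
215 ..:-=++++++++++++========+++++++**++====+#%@@@@@@%%@@@@@@%+-......::.:::::
216 ..:-=+**++******++========++****#%%#*+===+#%@@@@@@@@@@@@@@%*=:...:::::::::
217 ...:=+*#******#**++========+#%@@@@@%*+=-=++#%@@@@@@@@@@@@@@#+-:.....::::::
218 ....-=+**#********++=======+#%@@@@@%#+--==++#%@@@@%%######*+=:.......:::::
219 .....:=+*##********++========+*#@@@@#+--===+++****+++==++++=--::--:::....:
```

It has dropped in: the top face is at rows 193–201 as predicted. I'll move the arm clear for a final numeric check of all parts.

>>> jog_arm(
  steps=[
    [[-3,-1,-1],0],
    [[-3,-1,-1],0],
    [[-3,-1,0],0],
    [[-3,-1,0],0],
    [[-3,-1,0],0],
    [[-3,-1,0],0],
    [[-3,0,0],0],
    [[0,0,0],0],
    [[0,0,0],0],
    [[0,0,0],0],
  ],
)

```text
time: 120.95
tcp_pos: [0.3526, 0.3411, 0.1928]
tool_rot: [-3.141, 0.039, -0.0]
contact_force: [0.1, 0.2, 0.5]
finger_gap: 0.0643
grasp_force: 0.0
```

```bash
python3 - <<'E'
from h import *
np.set_printoptions(precision=4,suppress=True)
T=get_image("top");S=get_image("side")
sub=T[206:242,204:314].min(2)
for i,r in enumerate(sub[::2]): print(206+2*i,"".join(" .:-=+*#%@"[min(9,int(v)//26)] for v in r))
for n,C in enumerate(((.6045,.0945),(.6065,.184),(.6095,.275))):
    k=[[C[0]+a*.012,C[1]+b*.025,.094] for a in(-1,1) for b in(-1,1)]
    t=proj("top",k); q=proj("side",[[C[0]-.012,C[1]-.025,z] for z in(.06,.094)]); d=q[1]-q[0]
    print(n,"top face in top px",np.r_[t.min(0),t.max(0)].round(),"vertical edge img ang",np.degrees(np.arctan2(-d[1],d[0])).round(1))
for q,z in(("hanger_0_grip",.183),("hanger_0_hook",.122)):
    for n in("side","top"):
        for r in spot_point(n,q):
            if r["p"]>.25: print(q,n,round(r["p"],2),np.round(r["uv"]),atz(n,r["uv"],z)[:2])
print("hook exp",proj("side",[[.6285,-.341,.122],[.6295,-.272,.13]]),proj("side",[[.629,-.335,.183],[.63,-.265,.19]]))
E
```

```text
206 ..............:..::.......:.::......:............:::........:.:...:..:........................................
208 ....................................:..........:..:........::..:............................:.................
210 ..:....:-+*--=========---------------:-==-::::::::::::::::::::::::::::---::::::::...................:--.......
212 .......=%@@==#@@@@@@@@@@@@@@@@@@@@@@@@@@%+*@@@@@@@@@@@@@@@@@@@@@@@@@@@@%#%@@@@@%%#*++++++++++++++++=+%%+++=...
214 ....:::=%@%==#%@@@@@%%%%%%%@@@@@@@@@@@@@%++#%@@@@@@@@@@@@@@@@@@@@@@@@@@%*#%@@@@@@@%******************%%*%%+:..
216 ....:+%%#%%%%#%%%%%%%%%%%%%%%%%%@%%@@@@@@@@@@%%%%%%%%%%%%%%%%%%%%%%%%%%%%#%%%%%##################*++*#####+:..
218 ....-#@@@@@@%#@@@@@@@@@@@@@@@%#--=#@@@@@@@@@%=+######**********+=+#@@@@@@@@#==+****************++#@@@@@@@#-...
220 ....=%@@@@@@%*%%%%%%%%%%%%%%%%*--=#@@@@@@@@%*=#@@@@@@@@@@@@@@@@#=+%@@@@@@@@%=#%@@@@@@@@@@@@@@@@#*%@@@@@@@%-...
222 ....=%@@@@@@%%@@@@@@@@@@@@@@@%*---*@@@@@@@@%*=*%%%%%%%%%%%%%%%%#-=%@@@@@@@@#=*%%%%%%%%%%%%%%%%%*+%@@@@@@@%=...
224 ....=%@@@@@@%+=***********###*+---+#%@@@@@@%*=#@@@@@@@@@@@@@@
[... 891 characters left out ...]
........:.....................................................................
0 top face in top px [281. 217. 299. 226.] vertical edge img ang 90.0
1 top face in top px [248. 217. 267. 226.] vertical edge img ang 90.8
2 top face in top px [216. 217. 234. 226.] vertical edge img ang 91.5
hanger_0_grip side 0.93 [393. 289.] [ 0.6342 -0.2661]
hanger_0_grip top 0.7 [431. 204.] [ 0.632  -0.2828]
hanger_0_grip top 0.67 [425. 212.] [ 0.6112 -0.2656]
hanger_0_hook side 0.56 [389. 310.] [ 0.6321 -0.2636]
hanger_0_hook top 0.76 [425. 209.] [ 0.6277 -0.2786]
hanger_0_hook top 0.31 [260. 225.] [0.5926 0.173 ]
hook exp [[403.9754 337.3547]
 [389.9012 310.7079]] [[406.2533 312.8962]
 [391.2971 286.5761]]
```

All three cassettes match the predicted standing positions and edge angles. The hangers hang in a closed row at the stop, with the second hook at about y = -0.27 as expected. Handing in.

```bash
python3 -c "
from station import *
print(sign_off())"
```

```text
the job is handed in; nothing more can be done
None
```

I handed the job in at about 121 s: both hangers hang in a closed row at the end stop, and all three cassettes stand upright in their own pockets. That is from the camera measurements, as the sign-off returned no verdict. While I turned the first cassette, the force at the wrist touched about 118 N of the 120 N limit.

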